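# Blow off the casting rings in the air cabinet

## Robot

A 7-joint arm with a two-finger parallel gripper is mounted at the origin on a cart in front of the work surface, level with it; the furniture and walls round the work are solid. World frame = base frame: x ahead of the robot, y to its left, z up, the work surface at z = 0. Lengths are in m, angles in rad, forces in N, time in s.
With the tool pointing down it reaches from about 0.425 to 1.025 m from the base axis. Payload 9.4 kg.
Tool frame: the origin (TCP) lies on the centre line of the jaws, within the pads' length; the fingertips stand 17 mm ahead of it and the grasp point (between the pads) lies 2 mm behind it; z points along the fingers, y is the direction in which the jaws open and shut (so a half turn about z gives the same grasp; the last joint's range is limited). The gripper opens to 85 mm and grips with 20 to 120 N. Pads are 22 mm wide; open, the fingers measure 114 mm over their backs; the gripper's body (76 mm by 85 mm) begins 54 mm behind the grasp point. The pads swing forward as they close: fully open they stand 13 mm farther back than shut.
Start: joints at [-1.324, 0.599, -0.003, 1.599, 0.002, 0.943, -0.08], TCP at [0.231, 0.687, 0.221] pointing down, gripper open.
Joint ranges: [-2.57, 2.57], [-0.35, 1.97], [-1.29, 1.29], [0.11, 2.56], [-1.05, 4.19], [0.11, 1.86], [-2.63, 2.63]. Speed limits (rad/s): [2.22, 2.22, 3.01, 3.01, 3.14, 3.14, 3.14].

## Interface

Orientations are given as a 3x3 rotation matrix whose columns are the frame's x, y, z axes.
In Python, from cell import arm, eyes, nets gives the robot as it stands.
- The arm moves only by the shell command python3 -m handwheel 'ROWS' [FORCE]. ROWS is JSON, a list that holds one entry, the list of rows, each a list of 7 numbers: the shift along the tool's x, y, z in m, then the turn, a rotation vector about the tool's x, y, z in rad, then the closure, from 0 (fully open) to 1 (shut). In form: [[[dx, dy, dz, ax, ay, az, jaw], ...]]. A call has 1 to 5 rows; each row shifts and turns the commanded pose from where the row before left it, along the tool's axes as they then stand; what a row does not reach is not made up. A row lasts 1/10 s, in which the tool goes at most 50 mm and 8.59 degrees, less where a joint would pass 70% of its speed; a pose out of reach is approached as far as the arm can. A call with a gripper value outside its range is refused whole. The fingers move at their own pace and stop on an object; FORCE is the grip in N (left out, the last holds). Time passes only in rows, so rows that do not move let the fingers close. It gives the time, the measured TCP pose, the force and the opening at its end, in the units of the state.
- arm.get_obs(): the state, without advancing time (a new reading comes with each control period).
- eyes.capture(name): name is "side" or "top" or "wrist"; returns the picture (480x640x3 uint8, blue, green, red); there is no depth.
- eyes.camera_params(name): a dict with "fx", "fy", "cx", "cy" (pixels), "origin" and "rotation" of the camera in the world. Camera axes: x right, y down, z forward; pixel columns grow to the right and rows downward; lengths in m; the calibration is good to about 2 mm. A picture is of the moment at which its call begins: read the wrist's pose just before it. camera_params takes no time and is no camera call; for the wrist camera it gives the pose at the moment of the call.
- arm.close_job(): hands the job in, once; it reports no verdict.
Trained networks look in the newest picture that a camera, given by its name, has taken for a name from the list of things; names that differ only in an ending like _2 or _b are one class to them, and where a whole thing is asked for, a point or a joint stands for the part that bears it (a point fixed in the world has none). Each returns a list of dicts, best first, with "confidence" (0 to 1); they miss things now and then, are a little off and sometimes report something else, mostly with a low value. They report only what shows in the picture. A call takes as long as a camera call. They do not tell look-alikes from the thing itself.
- nets.spot_in(camera, target): "point" ([column, row] in pixels, amid what is visible of it).
The state is a dict: "t": time; "joint_pos": joint angles; "joint_vel": joint speeds; "joint_efforts": joint torques, N m; "tcp_pos": TCP position; "tool_rot": TCP orientation; "force": force on the tool from outside, world axes, zero at the start; "wrist_torque": the same for the moment, N m; "opening": finger opening in m.
Only numpy, scipy, OpenCV 4.12 (cv2) and the standard library are available. Lean on these libraries where they do the work, as an engineer would, in place of code of your own. Each camera call takes 0.05 s, during which the arm holds its last target.

## Task

Blow the casting rings clean: pull the cabinet's flap down, take every small steel ring from the pale board and stand them upright in the cabinet's bays, one to a bay, and shut the flap. With the flap shut, give two blasts of air: each time push the valve lever over to the right as far as it goes, hold it there for about three seconds, then let it come back to the middle and rest there for a second. Then open the flap, stand all the rings upright on the board again and shut the flap; leave the other things where they are, and never work the lever with the flap open.

Things in the scene. Friction and masses are not known exactly. Their poses are not given: they have to be found in the camera images.
- cabinet: white blow-off cabinet, fixed, 385 mm wide (y), front towards the robot. Origin: on the bench under the middle of the flap's hinge line; x to the back, y to its left, z up. Front sill to x = 12 mm, 54 mm tall; nozzle pipe from x = 89 mm, 43 mm tall; back wall from x = 104 mm, 178 mm tall; side walls inside at y = +-182 mm, rising from sill to back along the shut flap's slope. Open above when the flap is open
- bay_left (a point): middle of the floor of the left bay (+y), 8 mm above the bench; a ring's underside belongs here. A bay is 66 mm wide in y and 77 mm long in x, between sill and nozzle pipe; ridges beside it, 26 mm wide between bays, rise to 30 mm above the bench. A 55 mm ring set down within 5 mm of this point in y and 10 mm in x stands in the bay; its top is then 63 mm above the bench
- bay_mid (a point): the same for the middle bay
- bay_right (a point): the same for the right bay (on -y)
- flap (a joint): clear flap, 359 mm wide, 8 mm thick, 0.45 kg, framed in aluminium, hinged at its bottom edge, pull bar at its top. 0 = shut (leans back 38 degrees from upright); grows as it is pulled forward and down to the robot; 1.45 = fully open (leans 45 degrees forward, on its stop). Upright at 0.66: let go beyond that it sinks, damped, fully open within 4 s; short of that it sinks shut
- flap_bar (a point): middle of the pull bar: round steel bar 12 mm thick, 110 mm long between its two end posts, parallel to the hinge line (cabinet's y), 190 mm from the hinge line in the flap's plane and 45 mm beyond the panel's edge; fingers fit on both sides of it from above
- flap_hinge (a point): middle of the flap's hinge line, 62 mm above the bench; the line runs along the cabinet's y
- valve: hand valve on a dark foot plate 110 x 130 mm, fixed to the bench, with a small gauge on its front whose needle swings with the lever. Origin: on the bench under the lever's pivot; x points away from the robot, y to the left, z up. It may stand left or right of the cabinet
- lever (a joint): the valve's spring-centred lever, 0 = upright in the middle, positive = tipped to the right (valve's -y), stops at +-0.55; the spring (1.0 N m per rad, some 5 N at the knob near the stop) brings it back when it is let go
- lever_knob (a point): centre of the lever's black ball knob, 30 mm in diameter, on a 10 mm rod, 110 mm above the pivot
- lever_pivot (a point): the lever's pivot, 58 mm above the bench; the pivot's axis is the valve's x
- board: flat pale plaster-like carrying board, fixed, 260 (x) x 190 (y) x 10 mm, no rim; origin under its centre on the bench. It may stand left or right of the cabinet
- ring_1_c (a point): a plain grey steel casting ring, an upright cylinder 55 mm in diameter and 55 mm tall, about 90 g, solid to the touch; this point is its centre, half-way up; its z axis is the cylinder's axis. It stands at first on the board. Two or three such rings are there (None: this one is absent)
- ring_2_c (a point): a plain grey steel casting ring, an upright cylinder 55 mm in diameter and 55 mm tall, about 90 g, solid to the touch; this point is its centre, half-way up; its z axis is the cylinder's axis. It stands at first on the board. Two or three such rings are there (None: this one is absent)
- ring_3_c (a point): a plain grey steel casting ring, an upright cylinder 55 mm in diameter and 55 mm tall, about 90 g, solid to the touch; this point is its centre, half-way up; its z axis is the cylinder's axis. It stands at first on the board. Two or three such rings are there (None: this one is absent)
- measure_cup_c (a point): bystander: measuring cup, 65 mm across and 88 mm tall, centre; leave it alone
- mug_c (a point): bystander: spotted mug, 92 x 127 x 93 mm, centre; leave it alone
Mind the look-alikes: they are no part of the job. What is shaped like the part that bears ring_2_c but pink or turquoise is not meant. What is shaped like the part that bears ring_3_c but pink is not meant.

How it is judged:
By the outcome, as a careful person would: the job done as asked, in the order asked, and still so for the second after the job is handed in, with the robot touching nothing.
Of ring_1, ring_2, ring_3 only 2 to 3 are there at a start; the rules pass over those that are not, and their reading is None.
At some moment in a run one of ring_1, ring_2, ring_3 may be knocked a few centimetres aside while the robot is not near it.
It also fails if it takes over 210 s, if anything falls off the work surface, if the arm or the gripper's body presses on something with over 40 N, if the wrist force passes 120 N, or if a joint passes its speed limit or range.

## Working session

There is one attempt and no reset: what is moved stays moved. The work goes in short steps, Python scripts to look and compute and a shell command to move; the robot and the scene stay as the last step left them, time stands still between calls to the robot, and variables do not carry over. Pictures are saved under pics/ and viewed, and the job is handed in when it is done.

```bash
ls; mkdir -p pics
cat > h.py <<'E'
import numpy as np, cv2
from cell import arm, eyes, nets
def cap(n,f):
    im=eyes.capture(n); cv2.imwrite('pics/'+f,im); return im
def ray(n,px,P=None):
    p=P or eyes.camera_params(n)
    d=np.array([(px[0]-p['cx'])/p['fx'],(px[1]-p['cy'])/p['fy'],1.])
    return np.array(p['origin']),np.array(p['rotation'])@d
def atz(n,px,z,P=None):
    o,d=ray(n,px,P); return o+d*(z-o[2])/d[2]
def proj(n,X,P=None):
    p=P or eyes.camera_params(n)
    c=np.array(p['rotation']).T@(np.array(X)-p['origin']); return [p['fx']*c[0]/c[2]+p['cx'],p['fy']*c[1]/c[2]+p['cy']]
E
python3 - <<'E'
from h import *
np.set_printoptions(precision=4,suppress=True)
for n in ('side','top','wrist'):
    cap(n,f'a_{n}.png'); p=eyes.camera_params(n); print(n,p)
    for t in ('ring_1_c','flap_bar','lever_knob','board','cabinet','valve','measure_cup_c','mug_c') if n!='wrist' else ():
        print(t,[(np.round(d['point']),round(d['confidence'],2)) for d in nets.spot_in(n,t)])
o=arm.get_obs(); print(o)
E
```

```text
pics
side {'fx': 615.4906900491744, 'fy': 615.4906900491744, 'cx': 328.0588912761885, 'cy': 238.61788818737105, 'origin': array([-0.2796, -0.6813,  1.4944]), 'rotation': array([[ 0.6436, -0.5962,  0.4799],
       [-0.7651, -0.4851,  0.4235],
       [-0.0196, -0.6398, -0.7683]])}
ring_1_c [(array([216., 257.]), 0.84)]
flap_bar [(array([367., 246.]), 0.6)]
lever_knob [(array([427., 342.]), 0.51)]
board [(array([233., 249.]), 0.96), (array([366., 250.]), 0.64)]
cabinet [(array([370., 250.]), 0.77)]
valve [(array([427., 369.]), 0.88)]
measure_cup_c [(array([266., 181.]), 0.76), (array([428., 342.]), 0.74)]
mug_c [(array([461., 298.]), 0.97)]
top {'fx': 536.7054126945274, 'fy': 536.7054126945274, 'cx': 309.20775338659644, 'cy': 251.69012790824237, 'origin': array([0.2566, 0.0409, 1.5106]), 'rotation': array([[-0.0001, -0.9818,  0.19  ],
       [-1.    ,  0.0009,  0.0039],
       [-0.004 , -0.19  , -0.9818]])}
ring_1_c [(array([204., 319.]), 0.89)]
flap_bar [(array([330., 215.]), 0.95)]
lever_knob [(array([463., 278.]), 0.48)]
board [(array([204., 294.]), 0.74)]
cabinet [(array([332., 210.
[... 420 characters left out ...]
, 'rotation': array([[ 0.3183,  0.9124,  0.2574],
       [ 0.948 , -0.3064, -0.0863],
       [ 0.0001,  0.2715, -0.9624]])}
{'t': 0.95, 'joint_pos': array([-1.3237,  0.5993, -0.0025,  1.5994,  0.0018,  0.9429, -0.0798]), 'joint_vel': array([-0.0009, -0.0008,  0.0014, -0.0017,  0.0007,  0.0002, -0.0003]), 'joint_efforts': array([ -0.0004, -77.6216,   1.5634, -25.8387,   0.0124,   0.002 ,
        -0.    ]), 'tcp_pos': array([0.2307, 0.6873, 0.2207]), 'tool_rot': array([[-0.948 ,  0.3182,  0.    ],
       [ 0.3182,  0.948 , -0.0001],
       [-0.    , -0.    , -1.    ]]), 'force': array([0.0191, 0.1747, 1.3282]), 'wrist_torque': array([-0.056 , -0.0073,  0.0029]), 'opening': 0.08544899681603417}
```

View pics/a_side.png

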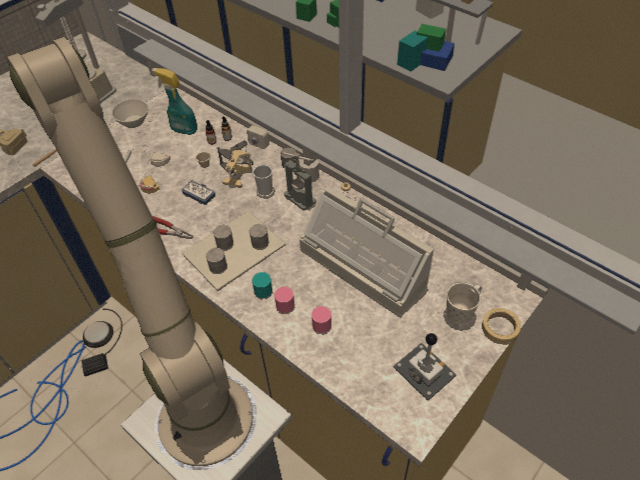

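View pics/a_top.png

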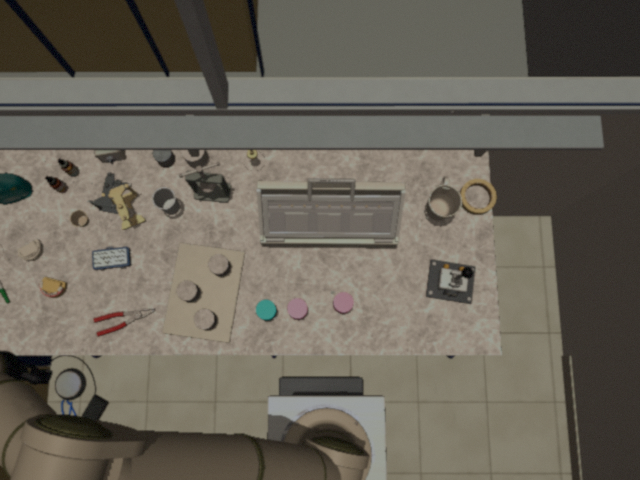

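Run:
```python
import cv2
a=cv2.imread('pics/a_top.png'); cv2.imwrite('pics/c1.png',cv2.resize(a[170:350,150:280],None,fx=4.4,fy=3.3*4.4/3.3*0.75,interpolation=3)[:600])
cv2.imwrite('pics/c2.png',cv2.resize(a[170:260,245:415],None,fx=4.7,fy=4.7,interpolation=3))
cv2.imwrite('pics/c3.png',cv2.resize(a[240:320,410:510],None,fx=6,fy=6,interpolation=3))
```

```text
(no output)
```

View pics/c1.png

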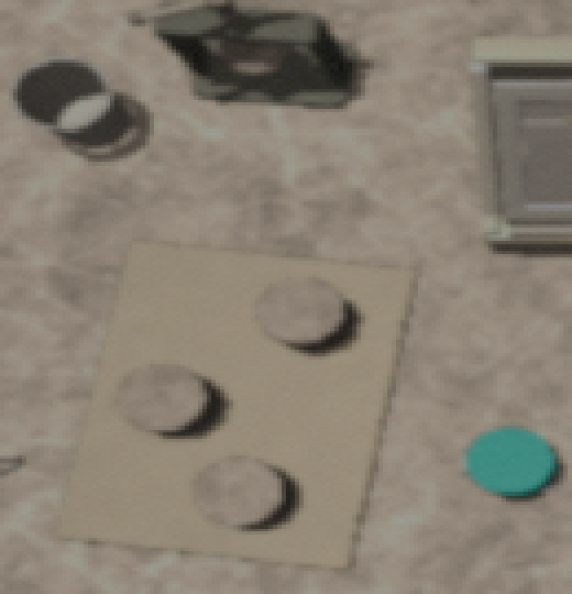

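View pics/c2.png

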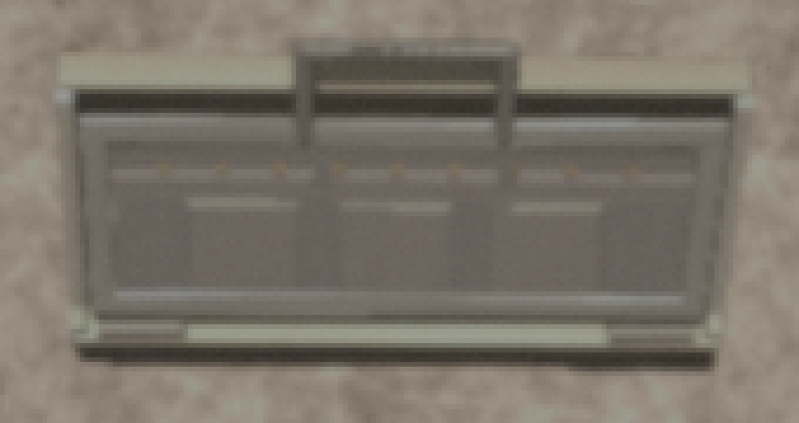

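View pics/c3.png

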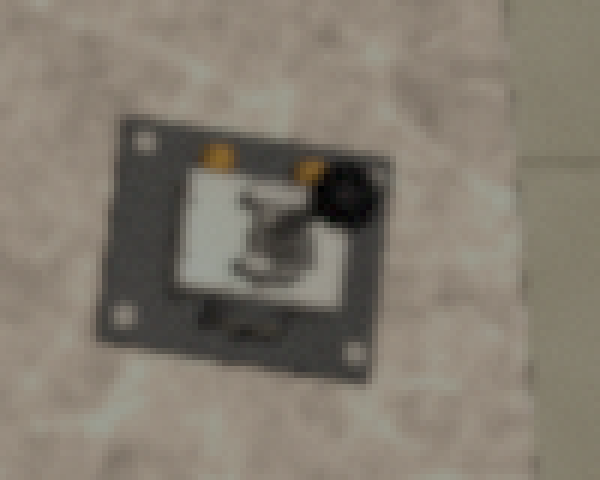

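Run:
```python
from h import *
np.set_printoptions(precision=4,suppress=True)
P=eyes.camera_params('top')
for p in [(218.4,264.5),(187.3,290.9),(204.5,319.1)]: print('ring',atz('top',p,.065))
c=lambda x,y:(245+x/4.7,170+y/4.7)
for p in [(77,346),(715,346)]: print('sill',atz('top',c(*p),.054))
for p in [(60,54),(750,54),(62,90),(748,92)]: print('back',atz('top',c(*p),.178))
for p in [(297,48),(517,48)]: print('bar',atz('top',c(*p),.212))
for p in [(122,117),(392,158),(97,341),(368,381)]: print('foot',atz('top',(410+p[0]/6,240+p[1]/6),.008))
print('knob',atz('top',(410+345/6,240+192/6),.168))
d=lambda x,y:(150+x/4.4,170+y/3.3)
for p in [(135,242),(418,268),(350,568),(58,538)]: print('board',atz('top',d(*p),.01))
```

```text
ring [0.5009 0.2948 0.065 ]
ring [0.4285 0.3767 0.065 ]
ring [0.3525 0.3273 0.065 ]
sill [0.5613 0.1793 0.054 ]
sill [ 0.561  -0.1969  0.054 ]
back [0.7001 0.1797 0.178 ]
back [ 0.6996 -0.2011  0.178 ]
back [0.6794 0.1782 0.178 ]
back [ 0.6777 -0.1993  0.178 ]
bar [0.692  0.0486 0.212 ]
bar [ 0.6918 -0.0698  0.212 ]
foot [ 0.5244 -0.2973  0.008 ]
foot [ 0.5046 -0.4238  0.008 ]
foot [ 0.4181 -0.281   0.008 ]
foot [ 0.3993 -0.4064  0.008 ]
knob [ 0.4637 -0.3537  0.168 ]
board [0.5716 0.4143 0.01  ]
board [0.5485 0.2298 0.01  ]
board [0.293  0.2667 0.01  ]
board [0.3178 0.4513 0.01  ]
```

```bash
cat > plan.py <<'E'
import sys
from h import *
from scipy.spatial.transform import Rotation as R
# usage: plan.py jaw step  x y z yawdeg ...   (waypoints; tool pointing down, yaw = direction of tool x)
def main():
    jaw,step=float(sys.argv[1]),float(sys.argv[2]); w=np.array(list(map(float,sys.argv[3:]))).reshape(-1,4)
    o=arm.get_obs(); p=np.array(o['tcp_pos']); Rm=np.array(o['tool_rot']); rows=[]
    for x,y,z,a in w:
        a=np.radians(a); T=np.array([[np.cos(a),np.sin(a),0],[np.sin(a),-np.cos(a),0],[0,0,-1]]).copy()
        rv=R.from_matrix(Rm.T@T).as_rotvec(); d=np.array([x,y,z])-p
        n=max(1,int(np.ceil(max(np.linalg.norm(d)/step,np.linalg.norm(rv)/.145))))
        st=R.from_rotvec(rv/n).as_matrix()
        for i in range(n):
            s=Rm.T@(d/n); r=list(np.round(np.r_[s],3))+list(np.round(rv/n,3))+[jaw]
            rows.append([float(v)+0 for v in r])
            p=p+Rm@np.array(r[:3]); Rm=Rm@R.from_rotvec(r[3:6]).as_matrix()
    for i in range(0,len(rows),5): print('[['+','.join('['+','.join('%g'%v for v in r)+']' for r in rows[i:i+5])+']]')
main()
E
python3 plan.py 0.4 0.05  .231 .687 .34 161.4 .66 -.01 .34 90 .691 -.01 .26 90; python3 -m handwheel '[[[0,0,-0.04,0,0,0,0.4]]]'
```

```text
[[[0,0,-0.04,0,0,0,0.4],[0,0,-0.04,0,0,0,0.4],[0,0,-0.04,0,0,0,0.4],[-0.037,-0.031,0,0,0,0.073,0.4],[-0.039,-0.028,0,0,0,0.073,0.4]]]
[[[-0.041,-0.025,0,0,0,0.073,0.4],[-0.043,-0.022,0,0,0,0.073,0.4],[-0.044,-0.019,0,0,0,0.073,0.4],[-0.046,-0.016,0,0,0,0.073,0.4],[-0.047,-0.012,0,0,0,0.073,0.4]]]
[[[-0.047,-0.009,0,0,0,0.073,0.4],[-0.048,-0.005,0,0,0,0.073,0.4],[-0.048,-0.002,0,0,0,0.073,0.4],[-0.048,0.002,0,0,0,0.073,0.4],[-0.048,0.005,0,0,0,0.073,0.4]]]
[[[-0.047,0.009,0,0,0,0.073,0.4],[-0.047,0.012,0,0,0,0.073,0.4],[-0.046,0.015,0,0,0,0.073,0.4],[-0.044,0.019,0,0,0,0.073,0.4],[-0.043,0.022,0,0,0,0.073,0.4]]]
[[[0,0.015,0.04,0,0,0.003,0.4],[0,0.015,0.04,0,0,0.003,0.4]]]
t: 1.05
tcp_pos: [0.2298, 0.6847, 0.2557]
tool_rot: [[-0.948, 0.318, -0.002], [0.318, 0.948, -0.009], [-0.001, -0.009, -1.0]]
force: [0.3, -0.1, 1.1]
opening: 0.0734
```

```bash
python3 -m handwheel '[[[0,0,-0.04,0,0,0,0.4],[0,0,-0.04,0,0,0,0.4],[-0.037,-0.031,0,0,0,0.073,0.4],[-0.039,-0.028,0,0,0,0.073,0.4],[-0.041,-0.025,0,0,0,0.073,0.4]]]'; python3 -m handwheel '[[[-0.043,-0.022,0,0,0,0.073,0.4],[-0.044,-0.019,0,0,0,0.073,0.4],[-0.046,-0.016,0,0,0,0.073,0.4],[-0.047,-0.012,0,0,0,0.073,0.4],[-0.047,-0.009,0,0,0,0.073,0.4]]]'
python3 -m handwheel '[[[-0.048,-0.005,0,0,0,0.073,0.4],[-0.048,-0.002,0,0,0,0.073,0.4],[-0.048,0.002,0,0,0,0.073,0.4],[-0.048,0.005,0,0,0,0.073,0.4],[-0.047,0.009,0,0,0,0.073,0.4]]]'
python3 -m handwheel '[[[-0.047,0.012,0,0,0,0.073,0.4],[-0.046,0.015,0,0,0,0.073,0.4],[-0.044,0.019,0,0,0,0.073,0.4],[-0.043,0.022,0,0,0,0.073,0.4],[0,0,0,0,0,0,0.5]]]'
python3 -c "
from h import *
print(arm.get_obs()['joint_pos']);cap('wrist','b_w.png')
print(nets.spot_in('wrist','flap_bar'))"
python3 plan.py 0.5 0.04 .691 -.01 .27 90
```

```text
t: 1.55
tcp_pos: [0.3069, 0.563, 0.341]
tool_rot: [[-0.855, 0.519, 0.0], [0.519, 0.855, 0.001], [-0.0, 0.001, -1.0]]
force: [1.3, -0.3, 0.5]
opening: 0.051
t: 2.05
tcp_pos: [0.4335, 0.357, 0.341]
tool_rot: [[-0.613, 0.79, 0.001], [0.79, 0.613, 0.001], [0.0, 0.001, -1.0]]
force: [0.4, 0.7, 0.4]
opening: 0.0516
t: 2.55
tcp_pos: [0.56, 0.1526, 0.3411]
tool_rot: [[-0.291, 0.957, 0.001], [0.957, 0.291, 0.0], [0.0, 0.001, -1.0]]
force: [1.1, -0.1, 0.2]
opening: 0.0509
t: 3.05
tcp_pos: [0.6621, -0.0178, 0.3408]
tool_rot: [[0.005, 1.0, 0.002], [1.0, -0.005, -0.004], [-0.004, 0.002, -1.0]]
force: [-0.4, 0.7, -0.6]
opening: 0.0428
[-0.37387574  0.44696702  0.47853615  1.63310851 -0.21911781  1.11402611
  0.15663681]
[{'point': [289.6, 173.2], 'confidence': 0.73}]
[[[0.001,0.015,0.035,0,0,0.002,0.5],[0.001,0.015,0.035,0,0,0.002,0.5]]]
```

View pics/b_w.png

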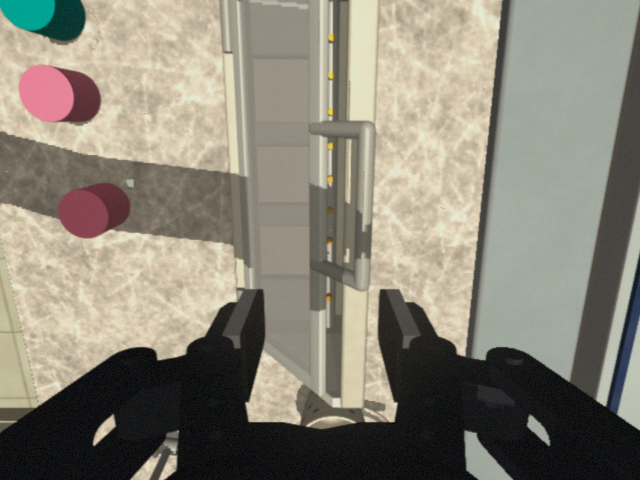

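Run:
```python
from h import *
np.set_printoptions(precision=4,suppress=True)
for p in [(366,130),(364,283)]: print('bar',atz('wrist',p,.212))
# bay ridges on floor z .008; back wall front edge 
for p in [(348,100),(346,380)]: print('bw',atz('wrist',p,.178))
print(atz('wrist',(236,200),.054))
```

```text
bar [0.691  0.0525 0.212 ]
bar [ 0.6931 -0.057   0.212 ]
bw [0.6807 0.0732 0.178 ]
bw [ 0.684  -0.1634  0.178 ]
[ 0.5686 -0.0245  0.054 ]
```

```bash
python3 -m handwheel '[[[0.008,0.015,0.04,0,0,0,0.5],[0,0.015,0.04,0,0,0,0.5],[0,0,0.04,0,0,0,0.6],[0,0,0.005,0,0,0,0.6],[0,0,0,0,0,0,0.6]]]'
python3 -c "
from h import *
cap('side','b_s.png');a=cv2.imread('pics/b_s.png');cv2.imwrite('pics/b_s2.png',cv2.resize(a[120:340,260:470],None,fx=2.7,fy=2.7))"
```

```text
t: 3.65
tcp_pos: [0.6895, -0.0007, 0.2155]
tool_rot: [[-0.008, 1.0, -0.002], [1.0, 0.008, 0.0], [0.0, -0.002, -1.0]]
force: [0.2, -1.3, 0.5]
opening: 0.0342
```

View pics/b_s2.png

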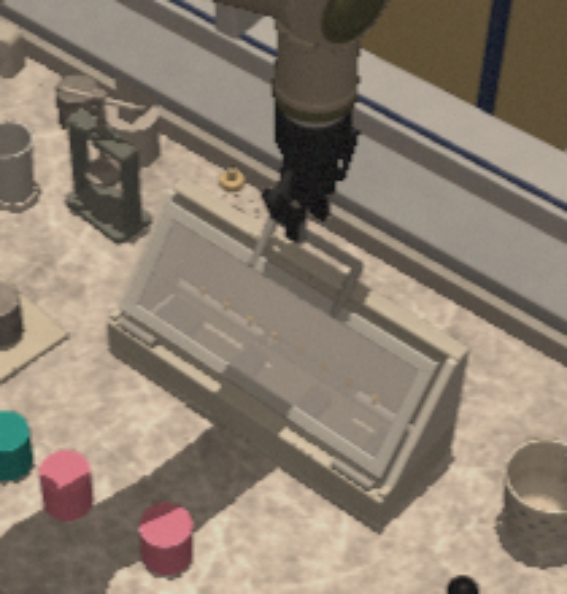

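```bash
python3 - <<'E'
from h import *
for X in [(.69,0,.2),(.692,.05,.212),(.692,-.065,.212),(.692,-.0075,.212)]: 
    u=proj('side',X); print((u[0]-260)*2.7,(u[1]-120)*2.7)
E
python3 -c "
from h import *
cap('wrist','b_w2.png')"
```

```text
305.6281790495075 243.80257658308395
269.6337128462207 213.11128678466352
357.45015498311506 264.19325720303914
312.92641785424615 238.29423228710152
```

View pics/b_w2.png

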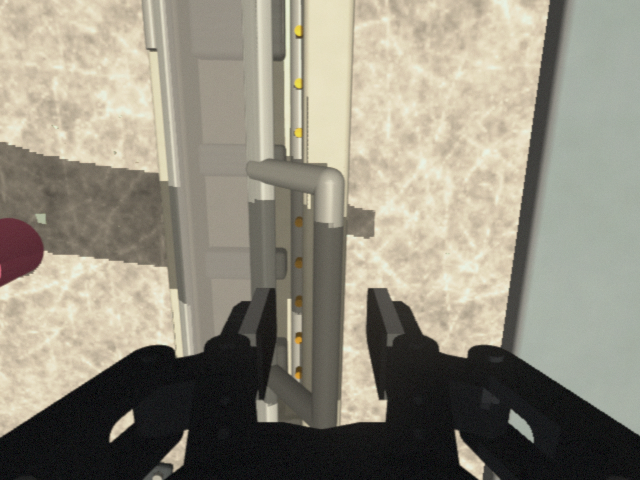

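```bash
python3 -m handwheel '[[[-0.006,-0.015,-0.011,0,0,0,0.6],[0,-0.0165,-0.009,0,0,0,0.6],[0,-0.0175,-0.008,0,0,0,0.6],[0,-0.018,-0.006,0,0,0,0.6],[0,-0.0185,-0.004,0,0,0,0.6]]]'
python3 -m handwheel '[[[0,-0.019,-0.002,0,0,0,0.6],[0,-0.019,0,0,0,0,0.6],[0,-0.019,0.002,0,0,0,0.6],[0,-0.0185,0.0035,0,0,0,0.6],[0,-0.018,0.005,0,0,0,0.6]]]'
python3 -m handwheel '[[[0,-0.0175,0.007,0,0,0,0.6],[0,-0.017,0.009,0,0,0,0.6],[0,-0.016,0.0105,0,0,0,0.6],[0,-0.0145,0.012,0,0,0,0.6],[0,0,0,0,0,0,0.6]]]'
python3 -c "
from h import *
cap('wrist','b_w3.png')"
```

```text
t: 4.25
tcp_pos: [0.604, -0.0092, 0.2568]
tool_rot: [[-0.005, 1.0, 0.004], [1.0, 0.005, 0.001], [0.001, 0.004, -1.0]]
force: [-0.8, -0.7, -0.4]
opening: 0.0341
t: 4.75
tcp_pos: [0.5104, -0.0097, 0.2475]
tool_rot: [[-0.005, 1.0, 0.004], [1.0, 0.005, 0.001], [0.001, 0.004, -1.0]]
force: [-0.4, 0.3, 0.0]
opening: 0.034
t: 5.25
tcp_pos: [0.4439, -0.0098, 0.2076]
tool_rot: [[-0.005, 1.0, -0.0], [1.0, 0.005, 0.001], [0.001, -0.0, -1.0]]
force: [0.6, -0.2, 0.0]
opening: 0.0341
```

View pics/b_w3.png

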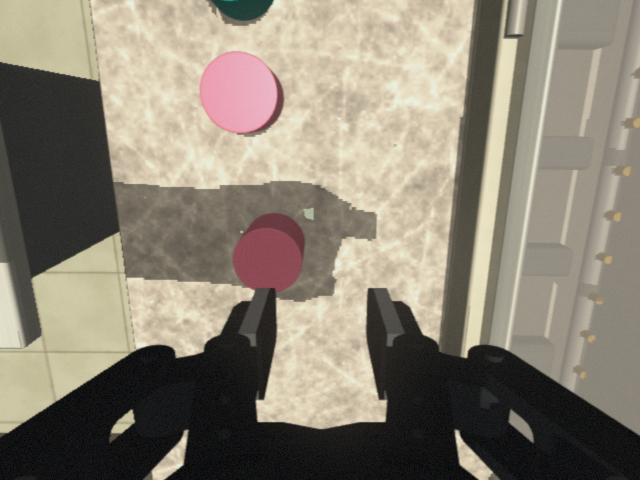

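```bash
python3 -m handwheel '[[[0,0.04,-0.03,0,0,0,0.6],[0,0.04,-0.03,0,0,0,0.6],[0,0.045,0,0,0,0,0.6],[0,0.045,0,0,0,0,0.6],[0,0.045,0,0,0,0,0.6]]]'
python3 -m handwheel '[[[0,0.032,0.01,0,0,0,0.6],[0,0,0.035,0,0,0,0.6],[0,0,0.02,0,0,0,0.6],[0,0,0,0,0,0,0.6]]]'
python3 -c "
from h import *
cap('wrist','b_w4.png')"
```

```text
t: 5.8
tcp_pos: [0.6642, -0.0083, 0.2693]
tool_rot: [[-0.007, 1.0, 0.004], [1.0, 0.007, 0.0], [0.0, 0.004, -1.0]]
force: [0.2, 0.1, -0.7]
opening: 0.0338
t: 6.2
tcp_pos: [0.6928, -0.0079, 0.2003]
tool_rot: [[-0.006, 1.0, -0.003], [1.0, 0.006, -0.0], [-0.0, -0.003, -1.0]]
force: [0.4, -0.5, -0.2]
opening: 0.034
```

View pics/b_w4.png

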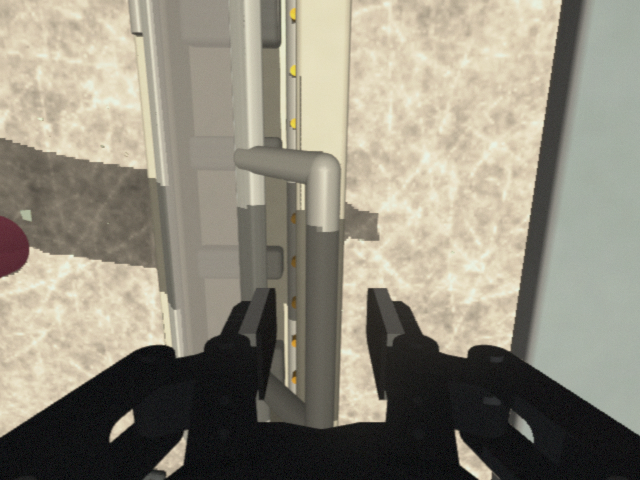

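```bash
python3 -m handwheel '[[[0,0,0,0,0,0,0.8],[0,0,0,0,0,0,0.8],[0,-0.015,-0.011,0,0,0,0.8],[0,-0.0165,-0.009,0,0,0,0.8],[0,-0.0175,-0.008,0,0,0,0.8]]]' 20
python3 -c "
from h import *
cap('wrist','b_w5.png')"
```

```text
t: 6.75
tcp_pos: [0.6434, -0.0084, 0.2316]
tool_rot: [[-0.006, 1.0, 0.002], [1.0, 0.006, 0.0], [0.0, 0.002, -1.0]]
force: [-0.2, -0.1, -0.0]
opening: 0.0168
```

View pics/b_w5.png

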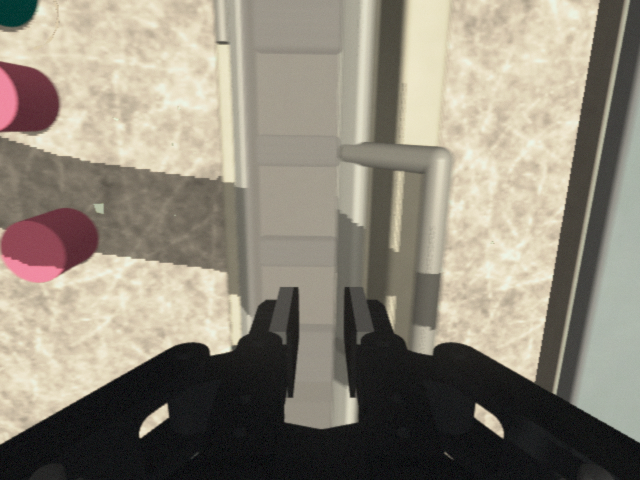

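Run:
```python
from h import *
o=arm.get_obs(); p=np.array(o['tcp_pos']);Rm=np.array(o['tool_rot'])
for x in (-.011,0,.011):
  for z in (-.04,-.02,-.01,0,.01,.017): print(x,z,np.round(proj('wrist',p+Rm@[x,.0084,z])))
```

```text
-0.011 -0.04 [345. 381.]
-0.011 -0.02 [342. 348.]
-0.011 -0.01 [341. 334.]
-0.011 0 [340. 322.]
-0.011 0.01 [339. 312.]
-0.011 0.017 [338. 305.]
0 -0.04 [346. 351.]
0 -0.02 [342. 321.]
0 -0.01 [341. 309.]
0 0 [340. 298.]
0 0.01 [339. 288.]
0 0.017 [338. 282.]
0.011 -0.04 [346. 319.]
0.011 -0.02 [343. 293.]
0.011 -0.01 [341. 282.]
0.011 0 [340. 273.]
0.011 0.01 [339. 264.]
0.011 0.017 [338. 259.]
```

```bash
python3 -m handwheel '[[[0,0,-0.03,0,0,0,0.6],[0,0.025,-0.02,0,0,0,0.6],[0,0.025,0.02,0,0,0,0.6],[0,0,0.04,0,0,0,0.6],[0,0,0.022,0,0,0,0.6]]]' 20
python3 -m handwheel '[[[0,0,0.006,0,0,0,0.6],[0,0,0.006,0,0,0,0.6],[0,0,0,0,0,0,1],[0,0,0,0,0,0,1],[0,0,0,0,0,0,1]]]' 20
python3 -c "
from h import *
cap('wrist','b_w6.png')"
```

```text
t: 7.3
tcp_pos: [0.6937, -0.0076, 0.1967]
tool_rot: [[-0.006, 1.0, -0.0], [1.0, 0.006, 0.0], [0.0, -0.0, -1.0]]
force: [1.1, -0.8, 0.3]
opening: 0.0337
t: 7.8
tcp_pos: [0.6927, -0.0081, 0.187]
tool_rot: [[-0.005, 1.0, -0.002], [1.0, 0.005, 0.001], [0.001, -0.002, -1.0]]
force: [-7.0, 0.1, 2.5]
opening: 0.0111
```

View pics/b_w6.png

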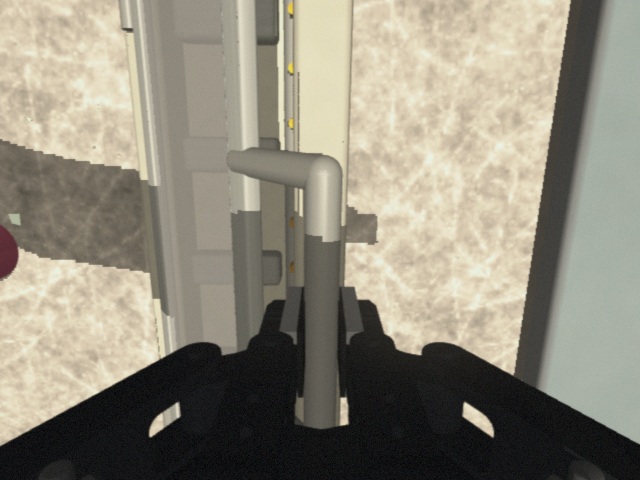

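```bash
python3 -m handwheel '[[[0,-0.0155,-0.011,0,0,0,1],[0,-0.0165,-0.009,0,0,0,1],[0,-0.0175,-0.008,0,0,0,1]]]' 20
python3 -c "
from h import *
cap('wrist','b_w7.png')"
```

```text
t: 8.15
tcp_pos: [0.6449, -0.0077, 0.2158]
tool_rot: [[-0.006, 1.0, 0.004], [1.0, 0.006, 0.001], [0.001, 0.004, -1.0]]
force: [3.4, 3.4, -2.7]
opening: 0.011
```

View pics/b_w7.png

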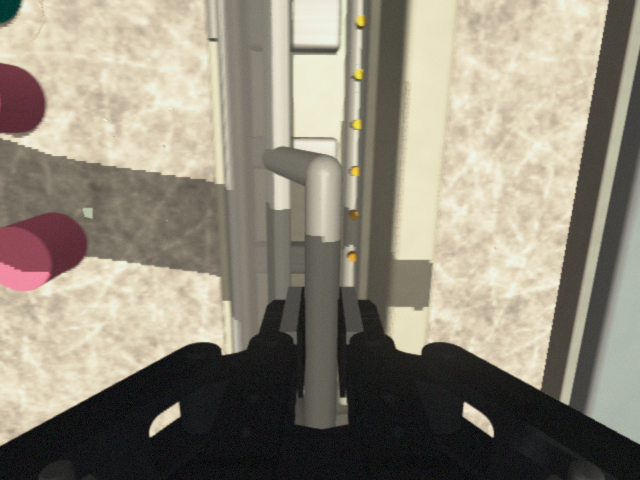

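The flap is moving with the gripper now (the bar is between the pads at column 322). Continuing along the arc.

```bash
python3 -m handwheel '[[[0,-0.018,-0.006,0,0,0,1],[0,-0.0185,-0.004,0,0,0,1],[0,-0.019,-0.002,0,0,0,1],[0,-0.019,0,0,0,0,1],[0,-0.019,0.002,0,0,0,1]]]' 
python3 -m handwheel '[[[0,-0.0185,0.0035,0,0,0,1],[0,-0.018,0.005,0,0,0,1],[0,-0.0175,0.007,0,0,0,1],[0,-0.017,0.009,0,0,0,1],[0,-0.016,0.0105,0,0,0,1]]]' 
python3 -m handwheel '[[[0,-0.0145,0.012,0,0,0,1],[0,-0.005,0.005,0,0,0,1],[0,0,0,0,0,0,0.5],[0,0,0,0,0,0,0.5],[0,0,0,0,0,0,0.5]]]' 
python3 -m handwheel '[[[0,0,-0.03,0,0,0,0.3],[0,0,-0.04,0,0,0,0.3],[0,0.01,-0.04,0,0,0,0.3]]]' 
python3 -c "
from h import *
cap('top','c_t.png');cap('wrist','c_w.png')"
```

```text
t: 8.7
tcp_pos: [0.5524, -0.0073, 0.2265]
tool_rot: [[-0.007, 1.0, 0.007], [1.0, 0.007, 0.003], [0.003, 0.007, -1.0]]
force: [1.7, 7.2, 5.6]
opening: 0.0107
t: 9.2
tcp_pos: [0.4641, -0.0076, 0.1902]
tool_rot: [[-0.007, 1.0, 0.003], [1.0, 0.007, 0.003], [0.003, 0.004, -1.0]]
force: [1.1, 8.3, 1.8]
opening: 0.0108
t: 9.7
tcp_pos: [0.4455, -0.0097, 0.1725]
tool_rot: [[-0.006, 1.0, 0.002], [1.0, 0.006, 0.0], [0.0, 0.002, -1.0]]
force: [-0.1, 0.1, 0.1]
opening: 0.043
t: 10.0
tcp_pos: [0.4537, -0.0102, 0.2832]
tool_rot: [[-0.005, 1.0, -0.001], [1.0, 0.005, -0.001], [-0.001, -0.001, -1.0]]
force: [0.8, 0.4, -0.6]
opening: 0.0597
```

View pics/c_w.png

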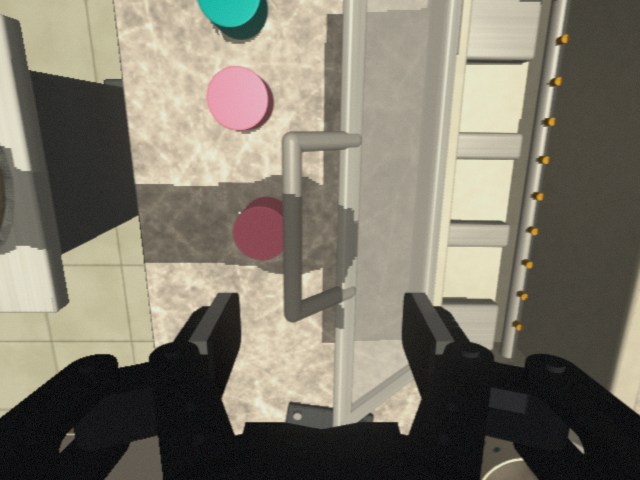

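View pics/c_t.png

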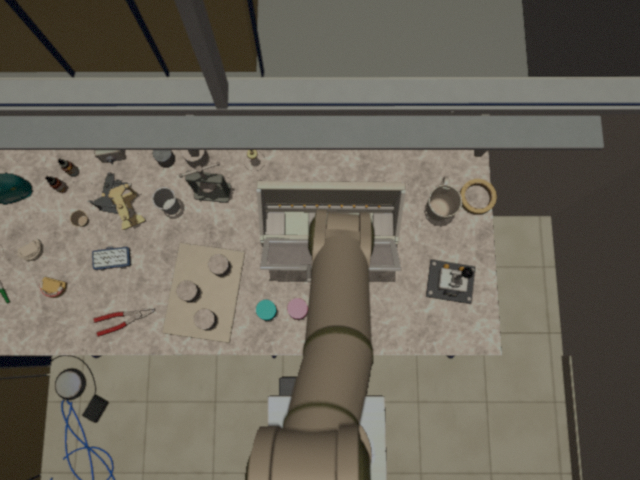

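```bash
python3 - <<'E'
from h import *
np.set_printoptions(precision=4,suppress=True)
for p in [(490,58),(490,133),(490,158),(490,222),(490,246),(490,300)]: print(p,atz('wrist',p,.03))
for p in [(528,65),(508,280)]: print('pipe?',atz('wrist',p,.008))
for p in [(458,100),(436,300)]: print('sill',atz('wrist',p,.054))
print(arm.get_obs()['joint_pos'])
E
python3 plan.py 0 0.05 .46 .1 .29 130 .501 .295 .20 150
```

```text
(490, 58) [0.6186 0.118  0.03  ]
(490, 133) [0.6266 0.0503 0.03  ]
(490, 158) [0.6294 0.0262 0.03  ]
(490, 222) [ 0.637 -0.039  0.03 ]
(490, 246) [ 0.64  -0.065  0.03 ]
(490, 300) [ 0.6473 -0.1267  0.03  ]
pipe? [0.6657 0.115  0.008 ]
pipe? [ 0.6751 -0.112   0.008 ]
sill [0.5844 0.0794 0.054 ]
sill [ 0.5804 -0.1159  0.054 ]
[-0.5393  0.2031  0.5321  2.1334 -0.1412  0.828   0.084 ]
[[[0.022,0,-0.001,0.002,0,-0.139,0],[0.022,0.003,-0.001,0.002,0,-0.139,0],[0.021,0.006,-0.001,0.002,0,-0.139,0],[0.02,0.009,-0.001,0.002,0,-0.139,0],[0.018,0.012,-0.001,0.002,0,-0.139,0]]]
[[[0.024,0.032,0.018,0,0,-0.069,0],[0.022,0.033,0.018,0,0,-0.069,0],[0.02,0.035,0.018,0,0,-0.069,0],[0.017,0.036,0.018,0,0,-0.069,0],[0.015,0.037,0.018,0,0,-0.069,0]]]
```

```bash
python3 -m handwheel '[[[0.022,0,-0.001,0,0,-0.139,0],[0.022,0.003,-0.001,0,0,-0.139,0],[0.021,0.006,-0.001,0,0,-0.139,0],[0.02,0.009,-0.001,0,0,-0.139,0],[0.018,0.012,-0.001,0,0,-0.139,0]]]' 30
python3 -m handwheel '[[[0.024,0.032,0.018,0,0,-0.069,0],[0.022,0.033,0.018,0,0,-0.069,0],[0.02,0.035,0.018,0,0,-0.069,0],[0.017,0.036,0.018,0,0,-0.069,0],[0.015,0.037,0.018,0,0,-0.069,0]]]'
python3 -m handwheel '[[[0,0,0,0,0,0,0]]]'
python3 - <<'E'
from h import *
np.set_printoptions(precision=4,suppress=True)
cap('wrist','d_w.png');print([(d['point'],atz('wrist',d['point'],.0375),d['confidence']) for d in nets.spot_in('wrist','ring_1_c')])
a=cap('top','d_t.png'); cv2.imwrite('pics/d_t2.png',cv2.resize(a[170:290,245:415],None,fx=4.7,fy=4.7,interpolation=3))
E
```

```text
t: 10.6
tcp_pos: [0.4549, 0.1008, 0.2869]
tool_rot: [[-0.649, 0.761, 0.001], [0.761, 0.649, 0.0], [-0.0, 0.001, -1.0]]
force: [0.7, -1.0, 0.4]
opening: 0.0854
t: 11.1
tcp_pos: [0.4982, 0.2967, 0.1959]
tool_rot: [[-0.867, 0.499, 0.0], [0.499, 0.867, 0.0], [-0.0, 0.0, -1.0]]
force: [1.2, 0.2, 1.1]
opening: 0.0856
t: 11.2
tcp_pos: [0.4971, 0.3006, 0.194]
tool_rot: [[-0.869, 0.494, -0.002], [0.494, 0.869, 0.001], [0.002, -0.0, -1.0]]
force: [0.5, -0.5, 1.2]
opening: 0.0854
[([253.1, 28.5], array([0.361 , 0.3204, 0.0375]), 0.9)]
```

View pics/d_w.png

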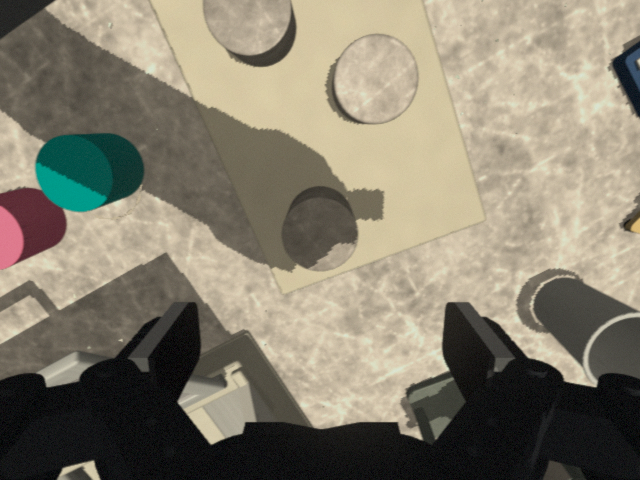

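View pics/d_t2.png

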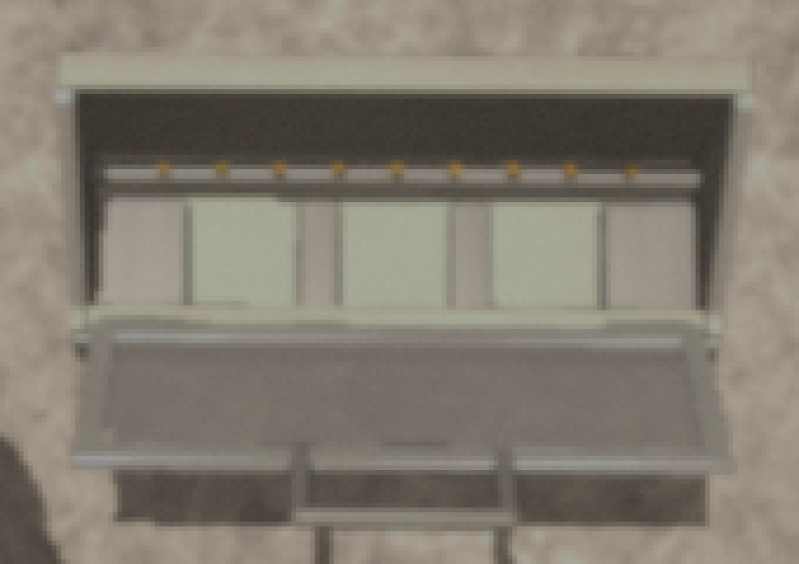

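Run:
```python
from h import *
np.set_printoptions(precision=4,suppress=True)
for p in [(320,229),(376,80)]: print(p,atz('wrist',p,.065))
c=lambda x,y:(245+x/4.7,170+y/4.7)
for a,b in [(190,297),(341,449),(492,602)]: print('bay',(atz('top',c(a,250),.008)+atz('top',c(b,250),.008))/2, )
for a,b in [(188,300),(335,455),(490,605)]: print('bay',(atz('top',c(a,250),.03)+atz('top',c(b,250),.03))/2)
print('sill back',atz('top',c(400,308),.054),'pipe front/top',atz('top',c(400,186),.043),atz('top',c(400,198),.03))
```

```text
(320, 229) [0.5028 0.2911 0.065 ]
(376, 80) [0.4342 0.3734 0.065 ]
bay [0.631  0.0826 0.008 ]
bay [ 0.6309 -0.0103  0.008 ]
bay [ 0.6308 -0.1034  0.008 ]
bay [0.6255 0.0817 0.03  ]
bay [ 0.6254 -0.0095  0.03  ]
bay [ 0.6253 -0.1016  0.03  ]
sill back [ 0.5841 -0.0114  0.054 ] pipe front/top [ 0.6618 -0.0124  0.043 ] [ 0.6578 -0.0128  0.03  ]
```

```bash
python3 -m handwheel '[[[-0.008,-0.004,0.04,0,0,0,0],[0,0,0.04,0,0,0,0],[0,0,0.035,0,0,0,0],[0,0,0.018,0,0,0,0],[0,0,0,0,0,0,0]]]' 30
python3 -c "
from h import *
cap('wrist','e_w.png')"
```

```text
t: 11.85
tcp_pos: [0.5019, 0.2855, 0.0623]
tool_rot: [[-0.864, 0.503, -0.002], [0.503, 0.864, -0.003], [0.001, -0.003, -1.0]]
force: [-0.7, -0.2, 0.3]
opening: 0.0851
```

View pics/e_w.png

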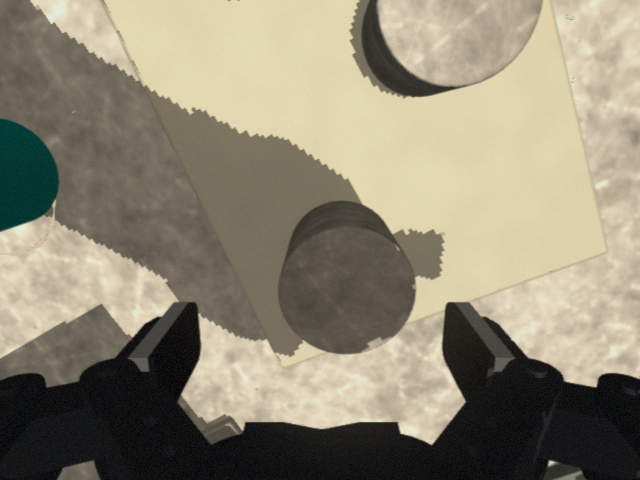

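```bash
python3 -c "
from h import *
print(atz('wrist',(347,286),.065),atz('wrist',(347,286),.055))"
python3 -m handwheel '[[[0,0.008,0,0,0,0,0],[0,0,0.02,0,0,0,0],[0,0,0.005,0,0,0,0],[0,0,0,0,0,0,0]]]' 30
python3 -c "
from h import *
cap('wrist','e_w2.png')
cap('side','e_s.png');a=cv2.imread('pics/e_s.png');cv2.imwrite('pics/e_s2.png',cv2.resize(a[150:330,160:340],None,fx=3.2,fy=3.2))"
```

```text
[0.50401414 0.29816065 0.065     ] [0.50793566 0.29665345 0.055     ]
t: 12.3
tcp_pos: [0.5069, 0.2949, 0.0393]
tool_rot: [[-0.865, 0.501, 0.0], [0.501, 0.865, 0.0], [-0.0, 0.0, -1.0]]
force: [-0.1, -0.5, -0.3]
opening: 0.0857
```

View pics/e_w2.png

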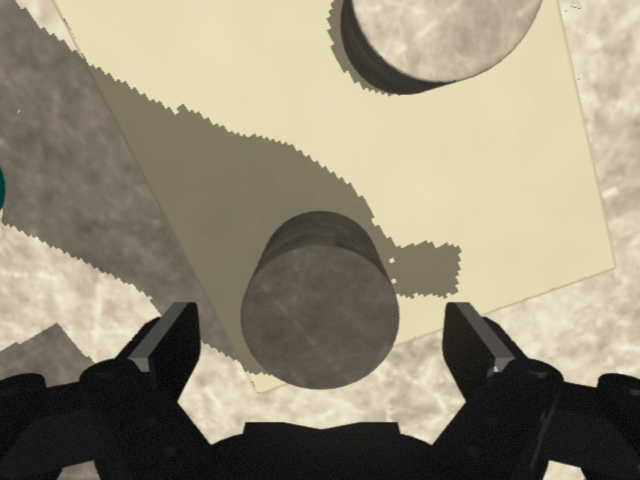

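View pics/e_s2.png

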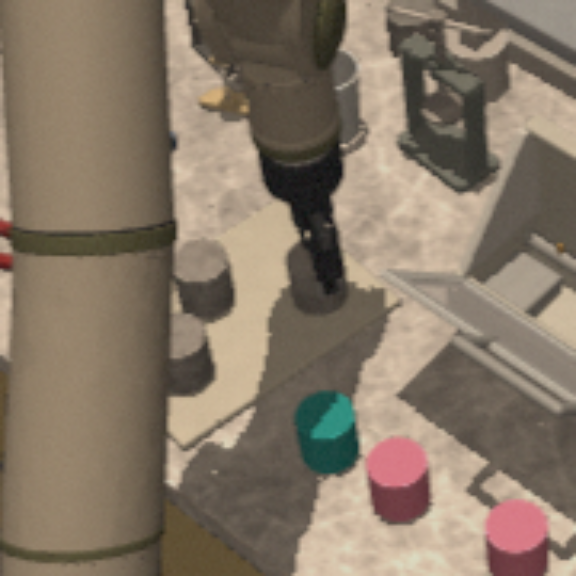

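Run:
```python
from h import *
o=arm.get_obs(); p=np.array(o['tcp_pos']);Rm=np.array(o['tool_rot'])
for y in (-.0427,-.055):
  for z in (-.03,-.02,-.01,0,.01,.017):
    u=proj('side',p+Rm@[0,y,z]); print(y,z,(u[0]-160)*3.2,(u[1]-150)*3.2, proj('wrist',p+Rm@[0.011,y,z]))
```

```text
-0.0427 -0.03 328.0428274237207 283.2598149480821 [np.float64(189.279674443835), np.float64(302.57774312661394)]
-0.0427 -0.02 329.1161722662506 290.0009998257875 [np.float64(198.05234102472812), np.float64(290.54198765144247)]
-0.0427 -0.01 330.18071418372784 296.68689758336916 [np.float64(205.72840593850748), np.float64(280.01072677860697)]
-0.0427 0 331.2365610282825 303.3181855904076 [np.float64(212.50139017331415), np.float64(270.71845728042825)]
-0.0427 0.01 332.283818897359 309.89553019611424 [np.float64(218.5218094137785), np.float64(262.4586775238301)]
-0.0427 0.017 333.01184492789145 314.4679265715743 [np.float64(222.3529798103736), np.float64(257.2024615657809)]
-0.055 -0.03 331.63872967510724 292.66308227027747 [np.float64(151.9365722844144), np.float64(302.5890433200538)]
-0.055 -0.02 332.7015127806641 299.39242497961385 [np.float64(163.1991349366896), np.float64(290.5522015659905)]
-0.055 -0.01 333.75554477409355 306.06635729309056 [np.float64(173.0538172004288), np.float64(280.02002921698795)]
-0.055 0 334.8009332991318 312.6855607905957 [np.float64(181.74907853122755), np.float64(270.72698571698965)]
-0.055 0.01 335.83778424128377 319.2507059192276 [np.float64(189.47816307867328), np.float64(262.4665417599844)]
-0.055 0.017 336.5585558864099 323.81449639525795 [np.float64(194.3966534745233), np.float64(257.2099147922519)]
```

```bash
python3 -c "
from h import *
o=arm.get_obs()
c=atz('wrist',(320,316),.065);print(c, np.array(o['tool_rot']).T@(c-o['tcp_pos']))"
python3 -m handwheel '[[[0,0,0.018,0,0,0,0],[0,0,0,0,0,0,0.2],[0,0,0,0,0,0,0.6],[0,0,0,0,0,0,0.6],[0,0,0,0,0,0,0.6]]]' 30
python3 -c "
from h import *
cap('wrist','e_w3.png')"
```

```text
[0.50393353 0.29702871 0.065     ] [ 0.00379397  0.00034663 -0.0253448 ]
t: 12.9
tcp_pos: [0.507, 0.2948, 0.0216]
tool_rot: [[-0.865, 0.501, 0.001], [0.501, 0.865, 0.0], [-0.0, 0.001, -1.0]]
force: [-0.3, -1.1, 4.5]
opening: 0.0544
```

View pics/e_w3.png

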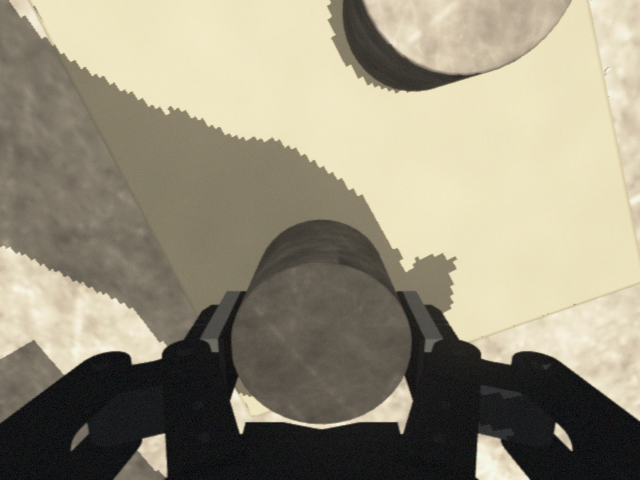

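```bash
python3 -m handwheel '[[[0,0,-0.04,0,0,0,0.6],[0,0,-0.05,0,0,0,0.6],[0,0,-0.05,0,0,0,0.6],[0,0,-0.05,0,0,0,0.6],[0,0,-0.05,0,0,0,0.6]]]' 30
python3 plan.py 0.6 0.05  .628 -.1 .27 180
```

```text
t: 13.45
tcp_pos: [0.5062, 0.2943, 0.2631]
tool_rot: [[-0.865, 0.501, 0.0], [0.501, 0.865, 0.0], [-0.0, 0.0, -1.0]]
force: [1.6, 0.7, -1.8]
opening: 0.0542
[[[-0.034,-0.031,-0.001,0,0,-0.058,0.6],[-0.032,-0.033,-0.001,0,0,-0.058,0.6],[-0.03,-0.035,-0.001,0,0,-0.058,0.6],[-0.028,-0.036,-0.001,0,0,-0.058,0.6],[-0.026,-0.038,-0.001,0,0,-0.058,0.6]]]
[[[-0.023,-0.039,-0.001,0,0,-0.058,0.6],[-0.021,-0.041,-0.001,0,0,-0.058,0.6],[-0.019,-0.042,-0.001,0,0,-0.058,0.6],[-0.016,-0.043,-0.001,0,0,-0.058,0.6]]]
```

```bash
python3 -m handwheel '[[[-0.034,-0.031,-0.001,0,0,-0.058,0.6],[-0.032,-0.033,-0.001,0,0,-0.058,0.6],[-0.03,-0.035,-0.001,0,0,-0.058,0.6],[-0.028,-0.036,-0.001,0,0,-0.058,0.6],[-0.026,-0.038,-0.001,0,0,-0.058,0.6]]]'
python3 -m handwheel '[[[-0.023,-0.039,-0.001,0,0,-0.058,0.6],[-0.021,-0.041,-0.001,0,0,-0.058,0.6],[-0.019,-0.042,-0.001,0,0,-0.058,0.6],[-0.016,-0.043,-0.001,0,0,-0.058,0.6],[0,0,0,0,0,0,0.6]]]'
python3 - <<'E'
from h import *
cap('wrist','f_w.png');print(arm.get_obs()['joint_pos'])
E
python3 plan.py 0.6 0.05  .628 -.1 .14 180
```

```text
t: 13.95
tcp_pos: [0.5758, 0.0739, 0.2661]
tool_rot: [[-0.973, 0.23, 0.0], [0.23, 0.973, 0.0], [-0.0, 0.0, -1.0]]
force: [1.2, 1.0, -0.5]
opening: 0.054
t: 14.45
tcp_pos: [0.6301, -0.1081, 0.27]
tool_rot: [[-1.0, 0.011, 0.001], [0.01, 1.0, -0.004], [-0.001, -0.004, -1.0]]
force: [-0.7, -0.2, -0.7]
opening: 0.0544
[-0.02212245  0.44634298  0.14089392  1.76302757 -0.07339478  0.93711851
  1.71050934]
[[[0.001,0.001,0.043,-0.001,0,-0.003,0.6],[0.001,0.001,0.043,-0.001,0,-0.003,0.6],[0.001,0.001,0.043,-0.001,0,-0.003,0.6]]]
```

View pics/f_w.png

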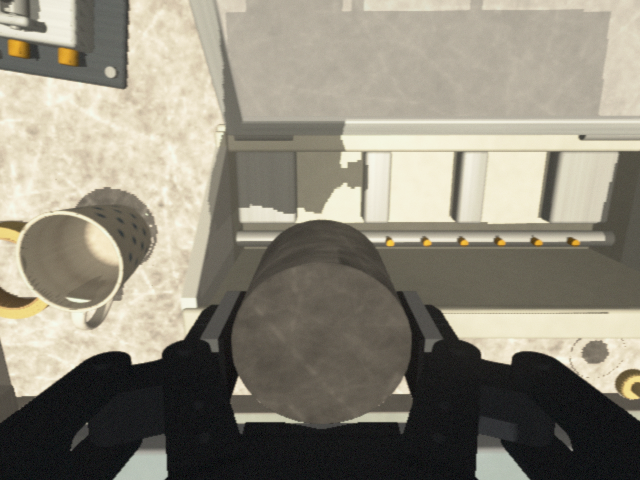

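```bash
python3 - <<'E'
from h import *
np.set_printoptions(precision=4,suppress=True)
for n,p,z in [('r0',(295,185),.03),('r1a',(367,185),.03),('r1b',(389,185),.03),('r2a',(460,185),.03),('r2b',(486,185),.03),('r3',(557,185),.03),('sillback',(420,152),.054),('pipe',(420,234),.043),('bwall',(480,312),.178)]: print(n,atz('wrist',p,z))
E
python3 -m handwheel '[[[0.001,0.001,0.043,0,0,0,0.6],[0.001,0.002,0.043,0,0,0,0.6],[0.001,0.004,0.043,0,0,0,0.6],[0,0,0,0,0,0,0.6]]]'
```

```text
r0 [ 0.6199 -0.1291  0.03  ]
r1a [ 0.6205 -0.0596  0.03  ]
r1b [ 0.6207 -0.0384  0.03  ]
r2a [0.6213 0.0301 0.03  ]
r2b [0.6215 0.0551 0.03  ]
r3 [0.6221 0.1235 0.03  ]
sillback [ 0.588  -0.0159  0.054 ]
pipe [ 0.6664 -0.0089  0.043 ]
bwall [0.6827 0.0002 0.178 ]
t: 14.9
tcp_pos: [0.623, -0.0897, 0.1359]
tool_rot: [[-1.0, 0.001, -0.009], [0.001, 1.0, 0.002], [0.009, 0.002, -1.0]]
force: [-0.8, 0.4, 0.0]
opening: 0.054
```

```bash
python3 -m handwheel '[[[0,0,0,0,0,0,0.6],[0,0,0,0,0,0,0.6]]]'
python3 - <<'E'
from h import *
cap('wrist','f_w2.png');print(arm.get_obs()['tcp_pos'])
E
```

```text
t: 15.1
tcp_pos: [0.6281, -0.0924, 0.1431]
tool_rot: [[-1.0, 0.003, 0.003], [0.003, 1.0, -0.0], [-0.003, -0.0, -1.0]]
force: [0.4, -0.2, -0.1]
opening: 0.054
[ 0.62817711 -0.09256747  0.14325466]
```

View pics/f_w2.png

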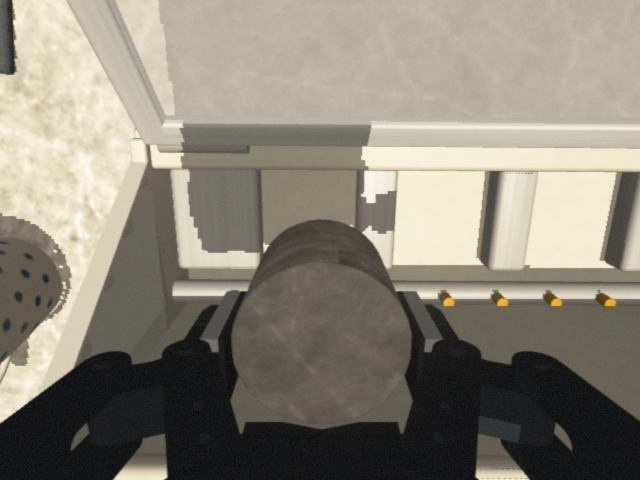

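Run:
```python
from h import *
np.set_printoptions(precision=4,suppress=True)
for n,p,z in [('r0',(261,200),.03),('r1a',(361,200),.03),('r1b',(396,200),.03),('r2a',(497,200),.03),('r2b',(534,200),.03),('r3',(634,200),.03),('sillback',(420,169),.054),('pipe',(420,290),.043),('f',(261,170),.03)]: print(n,atz('wrist',p,z))
o=arm.get_obs();c=np.array(o['tcp_pos']);
c2=atz('wrist',(322,340),c[2]+.0434);print('ringtop',c2,c2-c)
```

```text
r0 [ 0.6102 -0.132   0.03  ]
r1a [ 0.6104 -0.0658  0.03  ]
r1b [ 0.6104 -0.0427  0.03  ]
r2a [0.6106 0.0241 0.03  ]
r2b [0.6107 0.0485 0.03  ]
r3 [0.6109 0.1146 0.03  ]
sillback [ 0.5874 -0.0339  0.054 ]
pipe [ 0.6691 -0.0261  0.043 ]
f [ 0.5905 -0.1311  0.03  ]
ringtop [ 0.6234 -0.0919  0.1867] [-0.0048  0.0006  0.0434]
```

```bash
python3 -m handwheel '[[[-0.0015,-0.0075,0.03,0,0,0,0.6],[0,0,0.03,0,0,0,0.6],[0,0,0.03,0,0,0,0.6],[0,0,0.018,0,0,0,0.6],[0,0,0,0,0,0,0.6]]]'
python3 -m handwheel '[[[0,0,0,0,0,0,0.6]]]'
python3 - <<'E'
from h import *
cap('wrist','f_w3.png')
E
```

```text
t: 15.65
tcp_pos: [0.628, -0.1001, 0.0322]
tool_rot: [[-1.0, 0.003, -0.001], [0.003, 1.0, 0.0], [0.001, 0.0, -1.0]]
force: [-0.5, 0.8, -0.8]
opening: 0.0541
t: 15.75
tcp_pos: [0.6293, -0.1003, 0.0343]
tool_rot: [[-1.0, 0.003, 0.002], [0.003, 1.0, -0.0], [-0.002, -0.0, -1.0]]
force: [-0.3, -0.8, 0.2]
opening: 0.0543
```

View pics/f_w3.png

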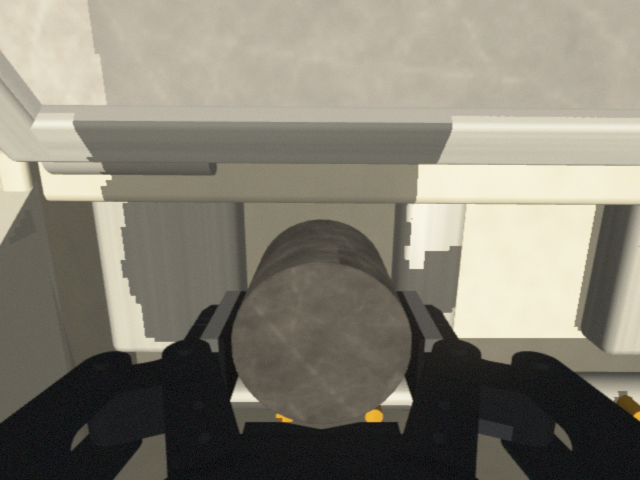

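```bash
python3 -m handwheel '[[[0,0,0.009,0,0,0,0.6],[0,0,0.005,0,0,0,0.6],[0,0,0,0,0,0,0.6]]]'; python3 -m handwheel '[[[0,0,0,0,0,0,0.15],[0,0,0,0,0,0,0.15]]]'
python3 - <<'E'
from h import *
cap('wrist','f_w4.png')
E
```

```text
t: 16.1
tcp_pos: [0.6289, -0.1003, 0.0192]
tool_rot: [[-1.0, 0.003, 0.002], [0.003, 1.0, -0.0], [-0.002, -0.0, -1.0]]
force: [0.1, -0.1, 1.4]
opening: 0.0542
t: 16.3
tcp_pos: [0.6282, -0.1, 0.0187]
tool_rot: [[-1.0, 0.003, 0.0], [0.003, 1.0, 0.0], [-0.0, 0.0, -1.0]]
force: [0.6, -0.5, -0.4]
opening: 0.0727
```

View pics/f_w4.png

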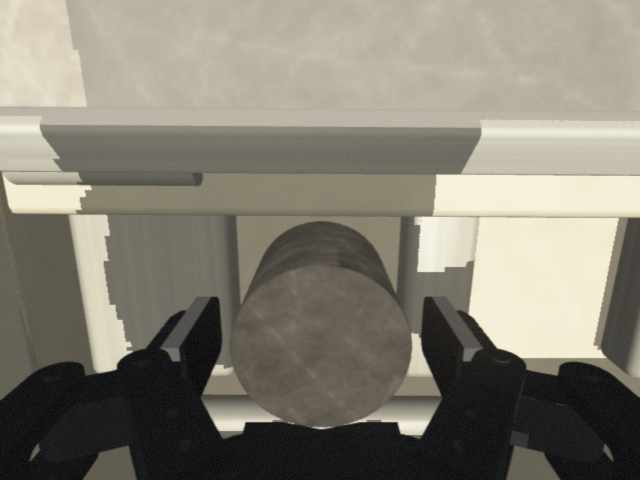

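Ring 1 stands in the right bay (image (321,340)), free between the pads. Lift straight up and go for ring B.

```bash
python3 -m handwheel '[[[0,0,-0.03,0,0,0,0.15],[0,0,-0.05,0,0,0,0.15],[0,0,-0.05,0,0,0,0.15],[0,0,-0.05,0,0,0,0.15],[0,0,-0.05,0,0,0,0.15]]]'; python3 -m handwheel '[[[0,0,-0.02,0,0,0,0]]]'
python3 plan.py 0 0.05  .50 .25 .28 150 .44 .375 .16 150
```

```text
t: 16.85
tcp_pos: [0.6277, -0.1, 0.2508]
tool_rot: [[-1.0, 0.003, -0.0], [0.003, 1.0, 0.0], [0.0, 0.0, -1.0]]
force: [0.9, -0.3, 0.1]
opening: 0.073
t: 16.95
tcp_pos: [0.6297, -0.1005, 0.2741]
tool_rot: [[-1.0, 0.003, 0.007], [0.003, 1.0, -0.0], [-0.007, -0.0, -1.0]]
force: [0.3, 0.1, -0.4]
opening: 0.0842
[[[0.016,0.044,-0.001,0,0.001,0.065,0],[0.019,0.043,-0.001,0,0.001,0.065,0],[0.022,0.041,-0.001,0,0.001,0.065,0],[0.025,0.04,-0.001,0,0.001,0.065,0],[0.027,0.038,-0.001,0,0.001,0.065,0]]]
[[[0.029,0.036,-0.001,0,0.001,0.065,0],[0.032,0.034,-0.001,0,0.001,0.065,0],[0.034,0.032,-0.001,0,0.001,0.065,0],[0.029,0.02,0.03,0,0,0,0],[0.029,0.02,0.03,0,0,0,0]]]
[[[0.029,0.02,0.03,0,0,0,0],[0.029,0.02,0.03,0,0,0,0]]]
```

```bash
python3 -m handwheel '[[[0.016,0.044,-0.001,0,0,0.065,0],[0.019,0.043,-0.001,0,0,0.065,0],[0.022,0.041,-0.001,0,0,0.065,0],[0.025,0.04,-0.001,0,0,0.065,0],[0.027,0.038,-0.001,0,0,0.065,0]]]'
python3 -m handwheel '[[[0.029,0.036,-0.001,0,0,0.065,0],[0.032,0.034,-0.001,0,0,0.065,0],[0.034,0.032,-0.001,0,0,0.065,0],[0.029,0.02,0.03,0,0,0,0],[0.029,0.02,0.03,0,0,0,0]]]'
python3 -m handwheel '[[[0.029,0.02,0.03,0,0,0,0],[0.029,0.02,0.03,0,0,0,0],[0,0,0,0,0,0,0],[0,0,0,0,0,0,0]]]'
python3 - <<'E'
from h import *
cap('wrist','g_w.png');cap('top','g_t.png');print(nets.spot_in('wrist','ring_1_c'))
E
```

```text
t: 17.45
tcp_pos: [0.546, 0.1211, 0.2738]
tool_rot: [[-0.946, 0.325, 0.0], [0.325, 0.946, 0.0], [-0.0, 0.0, -1.0]]
force: [0.7, 0.6, -0.6]
opening: 0.0855
t: 17.95
tcp_pos: [0.4674, 0.3161, 0.2168]
tool_rot: [[-0.867, 0.498, 0.002], [0.498, 0.867, 0.002], [-0.001, 0.003, -1.0]]
force: [1.0, 0.2, -0.6]
opening: 0.0853
t: 18.35
tcp_pos: [0.4368, 0.3778, 0.1558]
tool_rot: [[-0.867, 0.498, -0.001], [0.498, 0.867, -0.002], [0.0, -0.002, -1.0]]
force: [2.1, -0.6, 0.1]
opening: 0.0852
[{'point': [183.4, 156.2], 'confidence': 0.92}]
```

View pics/g_w.png

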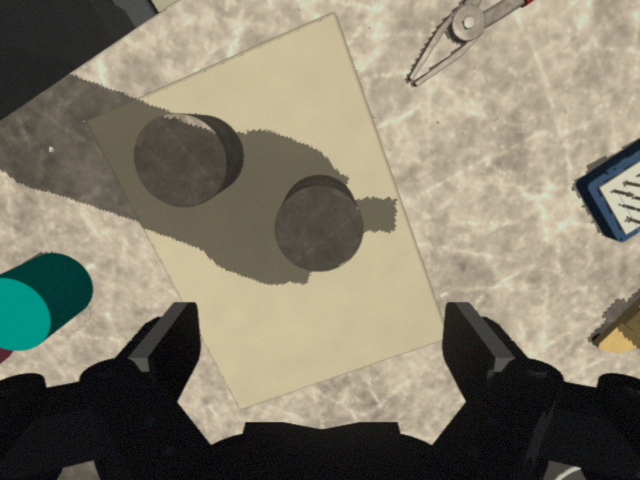

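View pics/g_t.png

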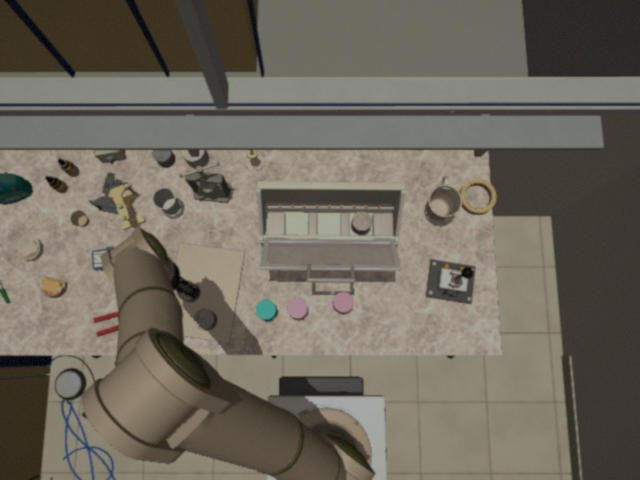

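Run:
```python
from h import *
o=arm.get_obs();Rm=np.array(o['tool_rot'])
for p in [(320,227),(181,161)]:
    c=atz('wrist',p,.065);print(c,Rm.T@(c-o['tcp_pos']))
print(o['tcp_pos'])
```

```text
[0.43424271 0.37944587 0.065     ] [5.45630856e-03 4.08345010e-05 9.25777858e-02]
[0.35782586 0.32827403 0.065     ] [ 0.04596608 -0.0825245   0.09245646]
[0.4388252  0.37663672 0.15758255]
```

```bash
python3 -m handwheel '[[[0.003,0,0.04,0,0,0,0],[0,0,0.04,0,0,0,0],[0,0,0.035,0,0,0,0],[0,0,0.019,0,0,0,0],[0,0,0,0,0,0,0]]]' 30
python3 -m handwheel '[[[0,0,0,0,0,0,0],[0,0,0,0,0,0,0.6],[0,0,0,0,0,0,0.6],[0,0,0,0,0,0,0.6],[0,0,0,0,0,0,0.6]]]' 30
python3 - <<'E'
from h import *
cap('wrist','g_w2.png')
E
```

```text
t: 19.0
tcp_pos: [0.4352, 0.3773, 0.0212]
tool_rot: [[-0.866, 0.501, -0.002], [0.501, 0.866, -0.002], [0.0, -0.003, -1.0]]
force: [-0.4, -0.3, 0.1]
opening: 0.0854
t: 19.5
tcp_pos: [0.4357, 0.3794, 0.0243]
tool_rot: [[-0.866, 0.499, 0.002], [0.499, 0.866, 0.001], [-0.001, 0.002, -1.0]]
force: [-1.0, -0.7, 7.8]
opening: 0.0542
```

View pics/g_w2.png

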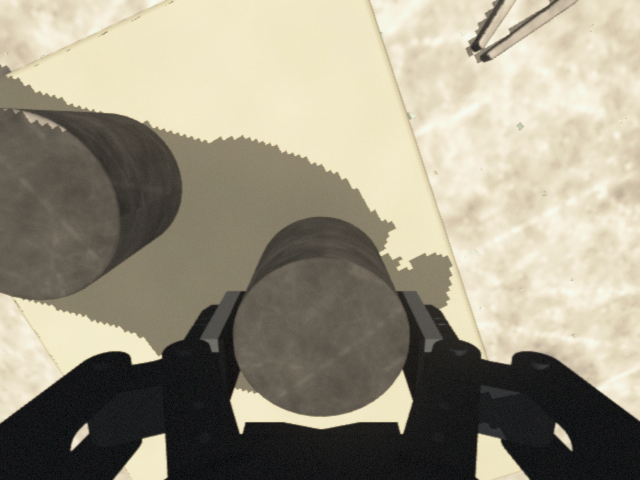

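```bash
python3 -m handwheel '[[[0,0,-0.04,0,0,0,0.6],[0,0,-0.05,0,0,0,0.6],[0,0,-0.05,0,0,0,0.6],[0,0,-0.05,0,0,0,0.6],[0,0,-0.05,0,0,0,0.6]]]' 30
python3 -m handwheel '[[[0,0,0,0,0,0,0.6]]]' 30
python3 plan.py 0.6 0.05  .6295 -.0095 .27 180
```

```text
t: 20.05
tcp_pos: [0.4347, 0.3787, 0.2657]
tool_rot: [[-0.866, 0.499, 0.001], [0.499, 0.866, 0.001], [-0.0, 0.001, -1.0]]
force: [0.9, 0.9, -1.2]
opening: 0.054
t: 20.15
tcp_pos: [0.4376, 0.3809, 0.2703]
tool_rot: [[-0.866, 0.5, 0.008], [0.5, 0.866, 0.009], [-0.003, 0.012, -1.0]]
force: [0.3, 0.5, -1.3]
opening: 0.0543
[[[-0.04,-0.027,0,0.001,0.001,-0.058,0.6],[-0.039,-0.029,0,0.001,0.001,-0.058,0.6],[-0.037,-0.031,0,0.001,0.001,-0.058,0.6],[-0.035,-0.033,0,0.001,0.001,-0.058,0.6],[-0.033,-0.035,0,0.001,0.001,-0.058,0.6]]]
[[[-0.031,-0.037,0,0.001,0.001,-0.058,0.6],[-0.029,-0.039,0,0.001,0.001,-0.058,0.6],[-0.026,-0.041,0,0.001,0.001,-0.058,0.6],[-0.024,-0.042,0,0.001,0.001,-0.058,0.6]]]
```

```bash
python3 -m handwheel '[[[-0.04,-0.027,0,0,0,-0.058,0.6],[-0.039,-0.029,0,0,0,-0.058,0.6],[-0.037,-0.031,0,0,0,-0.058,0.6],[-0.035,-0.033,0,0,0,-0.058,0.6],[-0.033,-0.035,0,0,0,-0.058,0.6]]]'
python3 -m handwheel '[[[-0.031,-0.037,0,0,0,-0.058,0.6],[-0.029,-0.039,0,0,0,-0.058,0.6],[-0.026,-0.041,0,0,0,-0.058,0.6],[-0.024,-0.042,0,0,0,-0.058,0.6],[0,0,0,0,0,0,0.6]]]'
python3 -m handwheel '[[[0,0,0.03,0,0,0,0.6],[0,0,0.03,0,0,0,0.6],[0,0,0,0,0,0,0.6],[0,0,0,0,0,0,0.6]]]'
python3 plan.py 0.6 0.05  .6295 -.0095 .034 180
```

```text
t: 20.65
tcp_pos: [0.5432, 0.1614, 0.2628]
tool_rot: [[-0.974, 0.228, 0.0], [0.228, 0.974, 0.0], [-0.0, 0.0, -1.0]]
force: [0.7, 0.9, -2.5]
opening: 0.0542
t: 21.15
tcp_pos: [0.6305, -0.0191, 0.2626]
tool_rot: [[-1.0, 0.009, 0.002], [0.009, 1.0, -0.004], [-0.002, -0.004, -1.0]]
force: [-0.3, -0.8, -1.9]
opening: 0.0541
t: 21.55
tcp_pos: [0.6287, -0.0103, 0.2029]
tool_rot: [[-1.0, 0.001, -0.001], [0.001, 1.0, -0.0], [0.001, -0.0, -1.0]]
force: [1.3, -0.2, -1.4]
opening: 0.0541
[[[0,0,0.042,0,0,0,0.6],[0,0,0.042,0,0,0,0.6],[0,0,0.042,0,0,0,0.6],[0,0,0.042,0,0,0,0.6]]]
```

```bash
python3 -m handwheel '[[[0,0.001,0.042,0,0,0,0.6],[0,0,0.042,0,0,0,0.6],[0,0,0.042,0,0,0,0.6],[0,0,0.042,0,0,0,0.6],[0,0,0,0,0,0,0.6]]]'
python3 -m handwheel '[[[0,0,0,0,0,0,0.6]]]'
python3 - <<'E'
from h import *
cap('wrist','h_w.png')
E
```

```text
t: 22.05
tcp_pos: [0.627, -0.009, 0.0315]
tool_rot: [[-1.0, 0.0, -0.006], [0.0, 1.0, -0.0], [0.006, -0.0, -1.0]]
force: [-0.3, -0.2, -0.9]
opening: 0.0541
t: 22.15
tcp_pos: [0.6299, -0.0094, 0.0361]
tool_rot: [[-1.0, 0.001, 0.001], [0.001, 1.0, -0.0], [-0.001, -0.0, -1.0]]
force: [0.4, -0.4, -0.4]
opening: 0.0541
```

View pics/h_w.png

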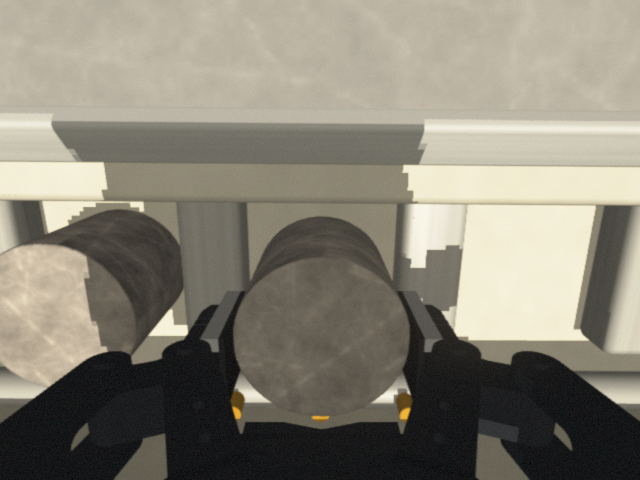

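```bash
python3 -m handwheel '[[[0,0,0.008,0,0,0,0.6],[0,0,0.005,0,0,0,0.6],[0,0,0,0,0,0,0.6],[0,0,0,0,0,0,0.6]]]'; python3 -m handwheel '[[[0,0,0,0,0,0,0.15],[0,0,0,0,0,0,0.15],[0,0,0,0,0,0,0.15]]]'
python3 -m handwheel '[[[0,0,-0.03,0,0,0,0.15],[0,0,-0.05,0,0,0,0.15],[0,0,-0.05,0,0,0,0.15],[0,0,-0.05,0,0,0,0.15],[0,0,-0.05,0,0,0,0.15]]]'; python3 -m handwheel '[[[0,0,-0.02,0,0,0,0],[0,0,0,0,0,0,0]]]'
python3 - <<'E'
from h import *
cap('wrist','h_w2.png')
E
python3 plan.py 0 0.05  .50 .23 .28 150 .362 .325 .16 140
```

```text
t: 22.6
tcp_pos: [0.6297, -0.0094, 0.0224]
tool_rot: [[-1.0, 0.001, 0.001], [0.001, 1.0, 0.0], [-0.001, 0.0, -1.0]]
force: [1.5, 0.4, 2.0]
opening: 0.0546
t: 22.9
tcp_pos: [0.6289, -0.0094, 0.0217]
tool_rot: [[-1.0, 0.001, -0.0], [0.001, 1.0, -0.0], [0.0, -0.0, -1.0]]
force: [0.6, 0.0, -0.5]
opening: 0.0727
t: 23.4
tcp_pos: [0.6285, -0.0095, 0.2538]
tool_rot: [[-1.0, 0.001, -0.0], [0.001, 1.0, -0.0], [0.0, -0.0, -1.0]]
force: [1.7, -0.9, 0.5]
opening: 0.0727
t: 23.6
tcp_pos: [0.6305, -0.0096, 0.2757]
tool_rot: [[-1.0, 0.001, 0.006], [0.001, 1.0, 0.001], [-0.006, 0.001, -1.0]]
force: [0.5, -0.9, -0.9]
opening: 0.0854
[[[0.022,0.04,-0.001,0,0,0.087,0],[0.025,0.038,-0.001,0,0,0.087,0],[0.028,0.036,-0.001,0,0,0.087,0],[0.031,0.033,-0.001,0,0,0.087,0],[0.034,0.03,-0.001,0,0,0.087,0]]]
[[[0.036,0.027,-0.001,0,0,0.087,0],[0.033,0.003,0.024,0,0,0.035,0],[0.034,0.001,0.024,0,0,0.035,0],[0.034,0,0.024,0,0,0.035,0],[0.034,-0.001,0.024,0,0,0.035,0]]]
[[[0.033,-0.002,0.024,0,0,0.035,0]]]
```

View pics/h_w2.png

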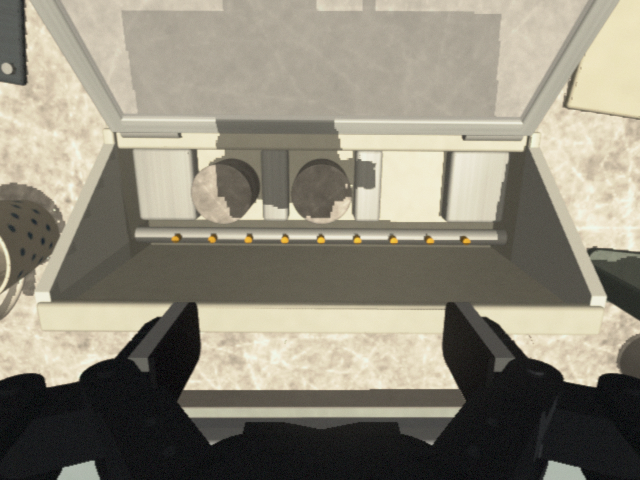

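```bash
python3 -m handwheel '[[[0.022,0.04,-0.001,0,0,0.087,0],[0.025,0.038,-0.001,0,0,0.087,0],[0.028,0.036,-0.001,0,0,0.087,0],[0.031,0.033,-0.001,0,0,0.087,0],[0.034,0.03,-0.001,0,0,0.087,0]]]'
python3 -m handwheel '[[[0.036,0.027,-0.001,0,0,0.087,0],[0.033,0.003,0.024,0,0,0.035,0],[0.034,0.001,0.024,0,0,0.035,0],[0.034,0,0.024,0,0,0.035,0],[0.034,-0.001,0.024,0,0,0.035,0]]]'
python3 -m handwheel '[[[0.033,-0.002,0.024,0,0,0.035,0],[0,0,0,0,0,0,0],[0,0,0,0,0,0,0]]]'
python3 - <<'E'
from h import *
cap('wrist','i_w.png');print(arm.get_obs()['joint_pos'])
E
```

```text
t: 24.15
tcp_pos: [0.5192, 0.1917, 0.2749]
tool_rot: [[-0.905, 0.425, -0.003], [0.425, 0.905, -0.001], [0.002, -0.002, -1.0]]
force: [1.0, 0.6, 0.1]
opening: 0.0851
t: 24.65
tcp_pos: [0.386, 0.3062, 0.1796]
tool_rot: [[-0.787, 0.616, -0.002], [0.616, 0.787, -0.002], [-0.0, -0.002, -1.0]]
force: [-0.9, 1.2, -0.4]
opening: 0.085
t: 24.95
tcp_pos: [0.3597, 0.3246, 0.1562]
tool_rot: [[-0.768, 0.641, -0.002], [0.641, 0.768, -0.003], [-0.0, -0.004, -1.0]]
force: [-0.4, -0.6, -1.6]
opening: 0.0852
[-1.0042227   0.41989555  0.2104361   2.20972346 -0.16833405  0.52824969
  0.20782192]
```

View pics/i_w.png

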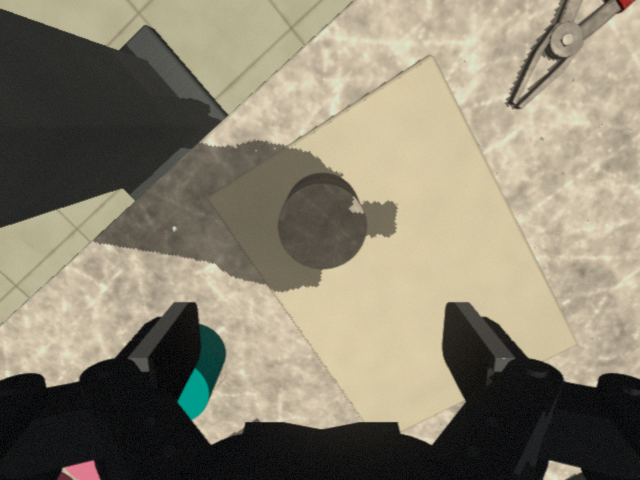

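Run:
```python
from h import *
o=arm.get_obs();Rm=np.array(o['tool_rot'])
for p in [(322,225)]:
    c=atz('wrist',p,.065);print(c,Rm.T@(c-o['tcp_pos']))
print(o['tcp_pos'])
```

```text
[0.35629527 0.32984538 0.065     ] [0.00701461 0.00138989 0.0919447 ]
[0.36084976 0.32444435 0.15695134]
```

```bash
python3 -m handwheel '[[[0.004,0.001,0.04,0,0,0,0],[0,0,0.04,0,0,0,0],[0,0,0.035,0,0,0,0],[0,0,0.018,0,0,0,0],[0,0,0,0,0,0,0]]]' 30
python3 -m handwheel '[[[0,0,0,0,0,0,0],[0,0,0,0,0,0,0.6],[0,0,0,0,0,0,0.6],[0,0,0,0,0,0,0.6],[0,0,0,0,0,0,0.6]]]' 30
python3 - <<'E'
from h import *
cap('wrist','i_w2.png')
E
python3 -m handwheel '[[[0,0,-0.04,0,0,0,0.6],[0,0,-0.05,0,0,0,0.6],[0,0,-0.05,0,0,0,0.6],[0,0,-0.05,0,0,0,0.6],[0,0,-0.05,0,0,0,0.6]]]' 30
python3 -m handwheel '[[[0,0,0,0,0,0,0.6]]]' 30
python3 plan.py 0.6 0.05  .56 .15 .27 165 .6295 .082 .20 180
```

```text
t: 25.5
tcp_pos: [0.359, 0.3268, 0.0229]
tool_rot: [[-0.765, 0.644, -0.002], [0.644, 0.765, -0.003], [-0.0, -0.003, -1.0]]
force: [0.2, -0.9, 0.6]
opening: 0.0851
t: 26.0
tcp_pos: [0.359, 0.3288, 0.026]
tool_rot: [[-0.766, 0.643, 0.002], [0.643, 0.766, 0.002], [-0.0, 0.002, -1.0]]
force: [0.3, -2.2, 8.7]
opening: 0.0541
t: 26.55
tcp_pos: [0.358, 0.3279, 0.2677]
tool_rot: [[-0.766, 0.642, 0.001], [0.642, 0.766, 0.001], [0.0, 0.001, -1.0]]
force: [1.5, 1.7, -1.0]
opening: 0.0542
t: 26.65
tcp_pos: [0.3605, 0.3302, 0.2714]
tool_rot: [[-0.766, 0.643, 0.007], [0.643, 0.766, 0.009], [0.001, 0.012, -1.0]]
force: [0.9, 1.1, -1.5]
opening: 0.0541
[[[-0.045,-0.002,0,0.002,0,-0.073,0.6],[-0.045,-0.005,0,0.002,0,-0.073,0.6],[-0.044,-0.008,0,0.002,0,-0.073,0.6],[-0.043,-0.011,0,0.002,0,-0.073,0.6],[-0.042,-0.014,0,0.002,0,-0.073,0.6]]]
[[[-0.041,-0.018,0,0.002,0,-0.073,0.6],[-0.028,-0.016,0.024,0,0.001,-0.087,0.6],[-0.027,-0.018,0.024,0,0.001,-0.087,0.6],[-0.025,-0.021,0.024,0,0.001,-0.087,0.6]]]
```

View pics/i_w2.png

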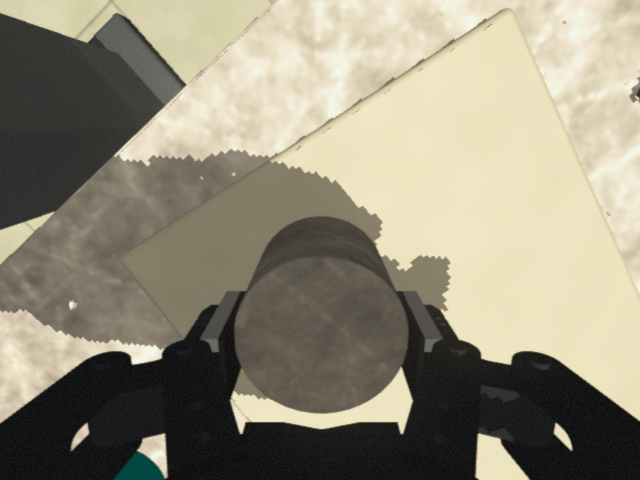

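```bash
python3 -m handwheel '[[[-0.045,-0.002,0,0,0,-0.073,0.6],[-0.045,-0.005,0,0,0,-0.073,0.6],[-0.044,-0.008,0,0,0,-0.073,0.6],[-0.043,-0.011,0,0,0,-0.073,0.6],[-0.042,-0.014,0,0,0,-0.073,0.6]]]'
python3 -m handwheel '[[[-0.041,-0.018,0,0,0,-0.073,0.6],[-0.028,-0.016,0.02,0,0,-0.087,0.6],[-0.027,-0.018,0.02,0,0,-0.087,0.6],[-0.025,-0.021,0.02,0,0,-0.087,0.6],[0,0,0,0,0,0,0.6]]]'
python3 -m handwheel '[[[0,0,0,0,0,0,0.6],[0,0,0,0,0,0,0.6]]]'
python3 plan.py 0.6 0.045  .6295 .082 .036 180
```

```text
t: 27.15
tcp_pos: [0.5253, 0.1774, 0.2649]
tool_rot: [[-0.946, 0.323, 0.0], [0.323, 0.946, 0.0], [-0.0, 0.0, -1.0]]
force: [0.8, 1.3, -0.6]
opening: 0.0537
t: 27.65
tcp_pos: [0.6279, 0.0753, 0.2021]
tool_rot: [[-1.0, 0.002, -0.002], [0.002, 1.0, -0.003], [0.002, -0.003, -1.0]]
force: [-0.6, -0.1, -1.0]
opening: 0.054
t: 27.85
tcp_pos: [0.6265, 0.0813, 0.2052]
tool_rot: [[-1.0, -0.001, 0.0], [-0.001, 1.0, 0.001], [-0.0, 0.001, -1.0]]
force: [-0.9, 0.5, 0.1]
opening: 0.0539
[[[-0.001,0,0.042,0,0,0,0.6],[-0.001,0,0.042,0,0,0,0.6],[-0.001,0,0.042,0,0,0,0.6],[-0.001,0,0.042,0,0,0,0.6]]]
```

```bash
python3 -m handwheel '[[[-0.003,0.001,0.042,0,0,0,0.6],[0,0,0.042,0,0,0,0.6],[0,0,0.042,0,0,0,0.6],[0,0,0.042,0,0,0,0.6],[0,0,0,0,0,0,0.6]]]'
python3 -m handwheel '[[[0,0,0,0,0,0,0.6]]]'
python3 - <<'E'
from h import *
cap('wrist','j_w.png')
E
```

```text
t: 28.35
tcp_pos: [0.6265, 0.0826, 0.0328]
tool_rot: [[-1.0, -0.003, -0.007], [-0.003, 1.0, -0.001], [0.007, -0.001, -1.0]]
force: [-1.2, 0.9, -1.0]
opening: 0.0541
t: 28.45
tcp_pos: [0.6299, 0.0823, 0.0376]
tool_rot: [[-1.0, -0.002, -0.0], [-0.002, 1.0, 0.0], [0.0, 0.0, -1.0]]
force: [-0.0, -1.0, -0.3]
opening: 0.0541
```

View pics/j_w.png

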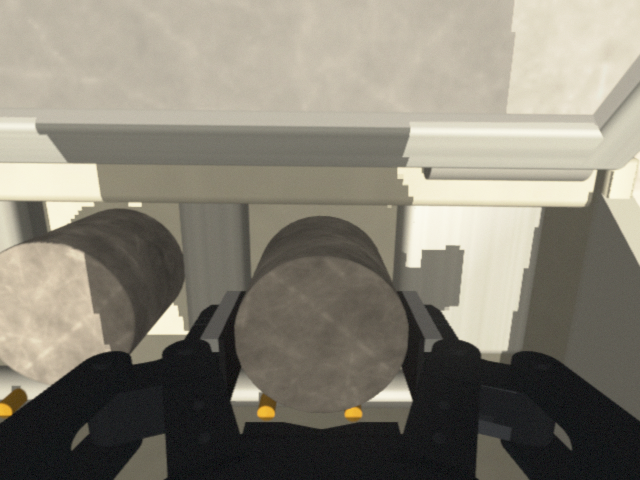

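```bash
python3 -m handwheel '[[[0,0,0.008,0,0,0,0.6],[0,0,0.005,0,0,0,0.6],[0,0,0,0,0,0,0.6],[0,0,0,0,0,0,0.6]]]'; python3 -m handwheel '[[[0,0,0,0,0,0,0.15],[0,0,0,0,0,0,0.15],[0,0,0,0,0,0,0.15]]]'
python3 -m handwheel '[[[0,0,-0.03,0,0,0,0.15],[0,0,-0.05,0,0,0,0.15],[0,0,-0.05,0,0,0,0.15],[0,0,-0.05,0,0,0,0.15],[0,0,-0.05,0,0,0,0.15]]]'; python3 -m handwheel '[[[0,0,-0.025,0,0,0,0.4],[0,0,0,0,0,0,0.4]]]'
python3 - <<'E'
from h import *
cap('wrist','j_w2.png')
E
python3 plan.py 0.5 0.05  .445 -.009 .285 90
```

```text
t: 28.9
tcp_pos: [0.6303, 0.0813, 0.0242]
tool_rot: [[-1.0, -0.001, 0.001], [-0.001, 1.0, 0.0], [-0.001, 0.0, -1.0]]
force: [-0.9, 0.7, 1.1]
opening: 0.0541
t: 29.2
tcp_pos: [0.6302, 0.0812, 0.0238]
tool_rot: [[-1.0, -0.001, 0.0], [-0.001, 1.0, 0.0], [-0.0, 0.0, -1.0]]
force: [0.6, -0.3, 0.5]
opening: 0.0728
t: 29.7
tcp_pos: [0.6297, 0.0811, 0.2559]
tool_rot: [[-1.0, -0.001, 0.0], [-0.001, 1.0, -0.0], [-0.0, -0.0, -1.0]]
force: [1.2, 0.3, 0.4]
opening: 0.0726
t: 29.9
tcp_pos: [0.6319, 0.0813, 0.2834]
tool_rot: [[-1.0, -0.001, 0.007], [-0.001, 1.0, 0.002], [-0.007, 0.002, -1.0]]
force: [-0.5, 0.1, -0.8]
opening: 0.0515
[[[0.017,-0.008,0,0,0,0.143,0.5],[0.016,-0.011,0,0,0,0.143,0.5],[0.014,-0.013,0,0,0,0.143,0.5],[0.012,-0.014,0,0,0,0.143,0.5],[0.01,-0.016,0,0,0,0.143,0.5]]]
[[[0.007,-0.017,0,0,0,0.143,0.5],[0.005,-0.018,0,0,0,0.143,0.5],[0.002,-0.019,0,0,0,0.143,0.5],[0,-0.019,0,0,0,0.143,0.5],[-0.003,-0.019,0,0,0,0.143,0.5]]]
[[[-0.006,-0.018,0,0,0,0.143,0.5]]]
```

View pics/j_w2.png

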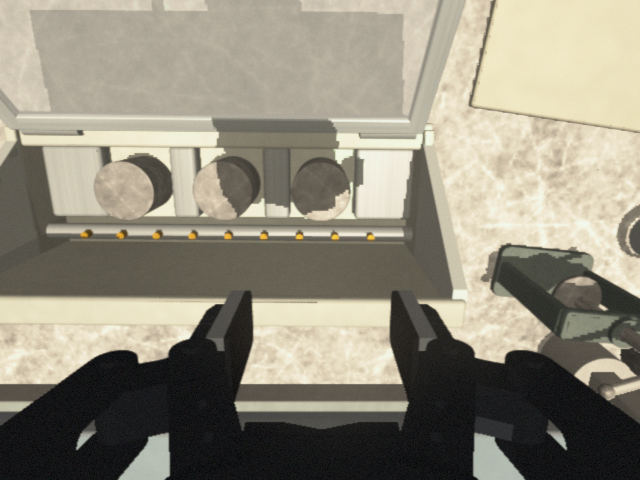

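All three rings stand in the bays (tops at (132,188), (226,188), (321,188)). Now to the bar.

```bash
python3 -m handwheel '[[[0.017,-0.008,0,0,0,0.143,0.5],[0.016,-0.011,0,0,0,0.143,0.5],[0.014,-0.013,0,0,0,0.143,0.5],[0.012,-0.014,0,0,0,0.143,0.5],[0.01,-0.016,0,0,0,0.143,0.5]]]'
python3 -m handwheel '[[[0.007,-0.017,0,0,0,0.143,0.5],[0.005,-0.018,0,0,0,0.143,0.5],[0.002,-0.019,0,0,0,0.143,0.5],[0,-0.019,0,0,0,0.143,0.5],[-0.003,-0.019,0,0,0,0.143,0.5]]]'
python3 -m handwheel '[[[-0.006,-0.018,0,0,0,0.143,0.5],[0,0,0,0,0,0,0.5],[0,0,0,0,0,0,0.5]]]'
python3 plan.py 0.5 0.04 .443 -.009 .21 90
python3 - <<'E'
from h import *
cap('wrist','k_w.png')
E
```

```text
t: 30.45
tcp_pos: [0.5433, 0.0399, 0.2771]
tool_rot: [[-0.752, 0.659, -0.003], [0.659, 0.752, -0.001], [0.001, -0.002, -1.0]]
force: [-0.4, 0.2, 0.4]
opening: 0.0427
t: 30.95
tcp_pos: [0.4582, -0.001, 0.2774]
tool_rot: [[-0.136, 0.991, -0.002], [0.991, 0.136, -0.001], [-0.001, -0.002, -1.0]]
force: [0.1, -0.1, 0.2]
opening: 0.0425
t: 31.25
tcp_pos: [0.4427, -0.0088, 0.2782]
tool_rot: [[-0.002, 1.0, -0.001], [1.0, 0.002, -0.0], [-0.0, -0.001, -1.0]]
force: [-0.1, 0.4, 0.3]
opening: 0.043
[[[0,0,0.034,0,0,0.001,0.5],[0,0,0.034,0,0,0.001,0.5]]]
```

View pics/k_w.png

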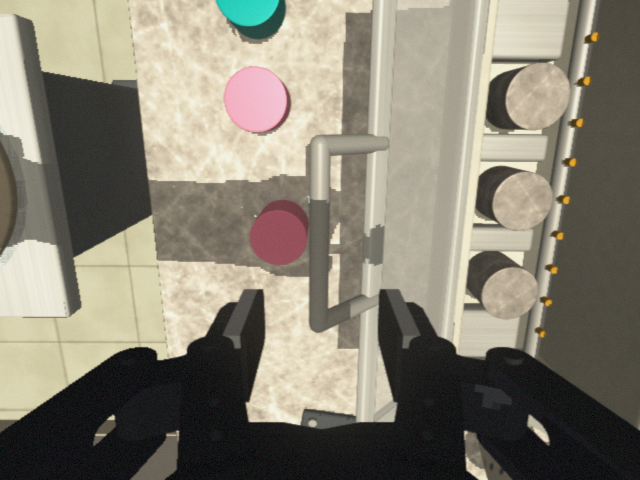

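```bash
python3 -m handwheel '[[[0,0,0.04,0,0,0,0.5],[0,0,0.04,0,0,0,0.5],[0,0,0.027,0,0,0,0.5],[0,0,0,0,0,0,0.5]]]' 20
python3 -m handwheel '[[[0,0,0,0,0,0,1],[0,0,0,0,0,0,1],[0,0,0,0,0,0,1],[0,0,0,0,0,0,1]]]' 20
```

```text
t: 31.7
tcp_pos: [0.4417, -0.0091, 0.1688]
tool_rot: [[-0.001, 1.0, -0.006], [1.0, 0.001, -0.002], [-0.002, -0.006, -1.0]]
force: [-0.1, 1.2, -0.1]
opening: 0.0425
t: 32.1
tcp_pos: [0.4427, -0.0091, 0.1726]
tool_rot: [[0.001, 1.0, 0.001], [1.0, -0.001, 0.001], [0.001, 0.001, -1.0]]
force: [-3.7, -1.0, 1.7]
opening: 0.011
```

```bash
python3 -m handwheel '[[[0,0.006,-0.006,0,0,0,1],[0,0.0145,-0.012,0,0,0,1],[0,0.016,-0.0105,0,0,0,1],[0,0.017,-0.009,0,0,0,1],[0,0.0175,-0.007,0,0,0,1]]]' 20
python3 -m handwheel '[[[0,0.018,-0.005,0,0,0,1],[0,0.0185,-0.0035,0,0,0,1],[0,0.019,-0.002,0,0,0,1],[0,0.019,0,0,0,0,1],[0,0.019,0.002,0,0,0,1]]]'
python3 -m handwheel '[[[0,0.0185,0.004,0,0,0,1],[0,0.018,0.006,0,0,0,1],[0,0.0175,0.008,0,0,0,1],[0,0.0165,0.009,0,0,0,1],[0,0.0155,0.011,0,0,0,1]]]'
python3 -m handwheel '[[[0,0,0,0,0,0,1],[0,0,0,0,0,0,0.5],[0,0,0,0,0,0,0.5],[0,0,0,0,0,0,0.5]]]'
```

```text
t: 32.6
tcp_pos: [0.5139, -0.0096, 0.2176]
tool_rot: [[0.001, 1.0, -0.001], [1.0, -0.001, 0.0], [0.0, -0.001, -1.0]]
force: [-1.1, -2.0, -3.6]
opening: 0.0113
t: 33.1
tcp_pos: [0.6085, -0.0101, 0.226]
tool_rot: [[0.001, 1.0, 0.001], [1.0, -0.001, -0.001], [-0.001, 0.001, -1.0]]
force: [-3.0, -3.5, -0.7]
opening: 0.011
t: 33.6
tcp_pos: [0.6936, -0.0104, 0.1875]
tool_rot: [[0.001, 1.0, -0.001], [1.0, -0.001, -0.001], [-0.001, -0.001, -1.0]]
force: [-61.9, -0.9, 56.8]
opening: 0.0109
t: 34.0
tcp_pos: [0.694, -0.0089, 0.1871]
tool_rot: [[0.0, 1.0, 0.001], [1.0, -0.0, 0.0], [0.0, 0.001, -1.0]]
force: [0.5, 0.4, 0.1]
opening: 0.0422
```

```bash
python3 -m handwheel '[[[0,0,-0.03,0,0,0,0.5],[0,0,-0.04,0,0,0,0.5],[0,0,-0.04,0,0,0,0.5],[0,-0.02,-0.02,0,0,0,0.6],[0,0,0,0,0,0,0.8]]]' 20
python3 - <<'E'
from h import *
cap('wrist','l_w.png'); cap('side','l_s.png')
a=cap('top','l_t.png')
E
python3 plan.py 1 0.05 .5 -.26 .3 60 .46 -.29 .3 60
```

```text
t: 34.5
tcp_pos: [0.6734, -0.01, 0.3208]
tool_rot: [[0.001, 1.0, 0.006], [1.0, -0.001, 0.001], [0.001, 0.006, -1.0]]
force: [-0.2, -0.2, -0.3]
opening: 0.0207
[[[-0.036,-0.025,0.002,0,0,0.075,1],[-0.038,-0.022,0.002,0,0,0.075,1],[-0.039,-0.019,0.002,0,0,0.075,1],[-0.041,-0.016,0.002,0,0,0.075,1],[-0.042,-0.013,0.002,0,0,0.075,1]]]
[[[-0.042,-0.01,0.002,0,0,0.075,1],[-0.043,-0.007,0.002,0,0,0.075,1],[-0.045,-0.019,0.002,0,0,-0.002,1]]]
```

View pics/l_w.png

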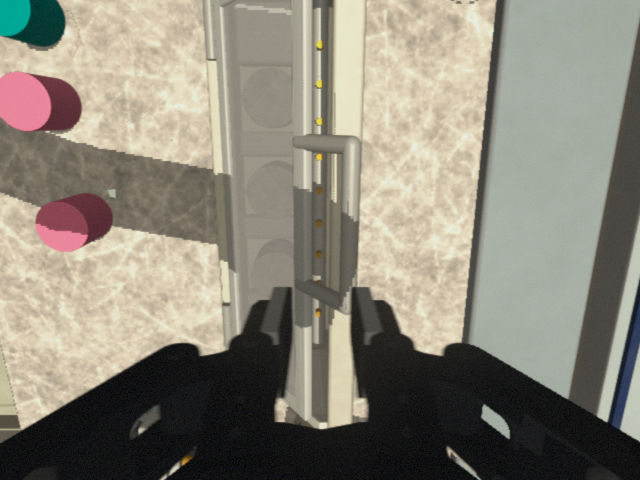

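View pics/l_s.png

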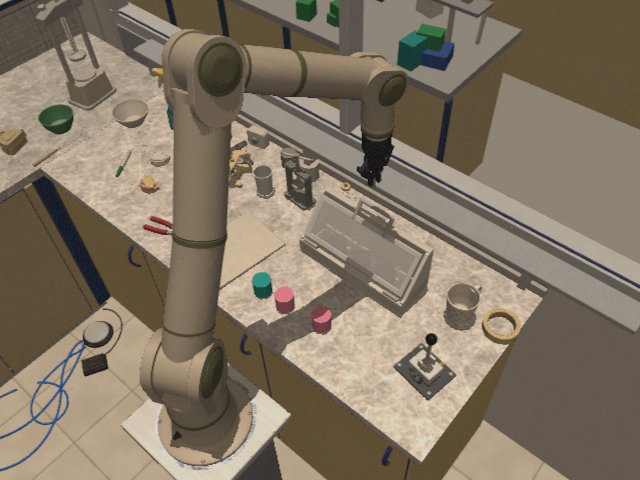

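```bash
python3 plan.py 1 0.05 .472 -.288 .29 81; python3 -c "
from h import *
print(arm.get_obs()['tcp_pos'])"
```

```text
[[[-0.04,-0.029,0.004,0,0,0.022,1],[-0.041,-0.028,0.004,0,0,0.022,1],[-0.041,-0.027,0.004,0,0,0.022,1],[-0.042,-0.026,0.004,0,0,0.022,1],[-0.042,-0.025,0.004,0,0,0.022,1]]]
[[[-0.043,-0.024,0.004,0,0,0.022,1],[-0.043,-0.023,0.004,0,0,0.022,1]]]
[ 0.67334078 -0.00873399  0.31624083]
```

```bash
python3 -m handwheel '[[[-0.04,-0.029,0.004,0,0,0.022,1],[-0.041,-0.028,0.004,0,0,0.022,1],[-0.041,-0.027,0.004,0,0,0.022,1],[-0.042,-0.026,0.004,0,0,0.022,1],[-0.042,-0.025,0.004,0,0,0.022,1]]]'
python3 -m handwheel '[[[-0.043,-0.024,0.004,0,0,0.022,1],[-0.043,-0.023,0.004,0,0,0.022,1],[0,0,0,0,0,0,1],[0,0,0,0,0,0,1]]]'
python3 - <<'E'
from h import *
cap('wrist','m_w.png'); print(nets.spot_in('wrist','lever_knob'),arm.get_obs()['joint_pos'])
E
```

```text
t: 35.15
tcp_pos: [0.5279, -0.2103, 0.2953]
tool_rot: [[0.111, 0.994, -0.002], [0.994, -0.111, -0.0], [-0.0, -0.002, -1.0]]
force: [-0.2, -1.2, 0.5]
opening: -0.0001
t: 35.55
tcp_pos: [0.4714, -0.2896, 0.2878]
tool_rot: [[0.157, 0.988, -0.001], [0.988, -0.157, 0.0], [0.0, -0.001, -1.0]]
force: [0.1, 0.5, -0.7]
opening: 0.0003
[{'point': [323.8, 266.2], 'confidence': 0.58}] [-0.0397895   0.37119551  0.67023868  1.94376314 -0.28636905  0.92301536
  0.61922295]
```

View pics/m_w.png

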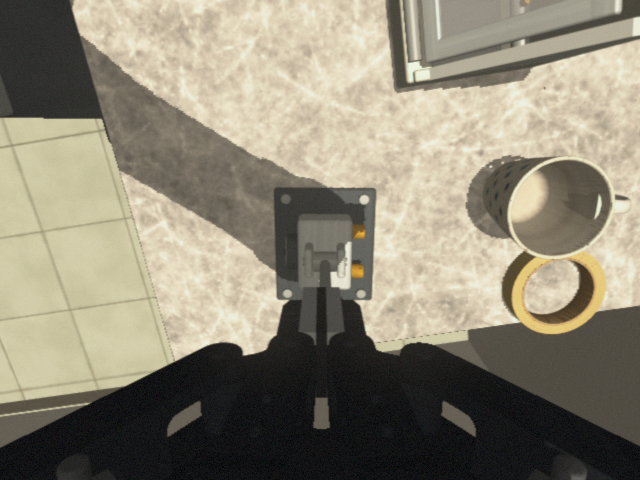

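Run:
```python
from h import *
o=arm.get_obs();Rm=np.array(o['tool_rot'])
for n,p,z in [('piv',(326,260),.058),('foot',(325,243),.008)]:
    c=atz('wrist',p,z);print(n,c,Rm.T@(c-o['tcp_pos']))
print(proj('wrist',(.463,-.353,.168)))
```

```text
piv [ 0.46895951 -0.34998167  0.058     ] [-0.06209134  0.00577154  0.229866  ]
foot [ 0.4688514  -0.34716227  0.008     ] [-0.05934222  0.00528599  0.27986767]
[np.float64(320.31274020825293), np.float64(313.53634162496496)]
```

```bash
python3 -m handwheel '[[[0.002,0.003,0.04,0,0,0,1],[0,0,0.04,0,0,0,1],[0,0,0.04,0,0,0,1],[0,0,0.03,0,0,0,1],[0,0,0,0,0,0,1]]]'
python3 -m handwheel '[[[0,0,0,0,0,0,1]]]'
python3 - <<'E'
from h import *
cap('wrist','m_w2.png');a=cap('side','m_s.png');cv2.imwrite('pics/m_s2.png',cv2.resize(a[260:420,360:520],None,fx=3.5,fy=3.5))
E
```

```text
t: 36.15
tcp_pos: [0.4747, -0.2847, 0.135]
tool_rot: [[0.151, 0.988, -0.006], [0.988, -0.151, 0.003], [0.002, -0.006, -1.0]]
force: [-0.8, 0.1, 0.7]
opening: -0.0001
t: 36.25
tcp_pos: [0.476, -0.2867, 0.1387]
tool_rot: [[0.153, 0.988, -0.001], [0.988, -0.153, 0.0], [0.0, -0.001, -1.0]]
force: [0.3, 0.2, -0.1]
opening: 0.0002
```

View pics/m_w2.png

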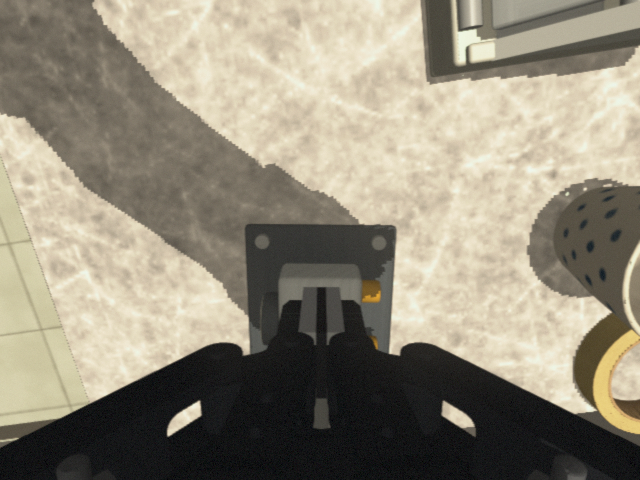

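View pics/m_s2.png

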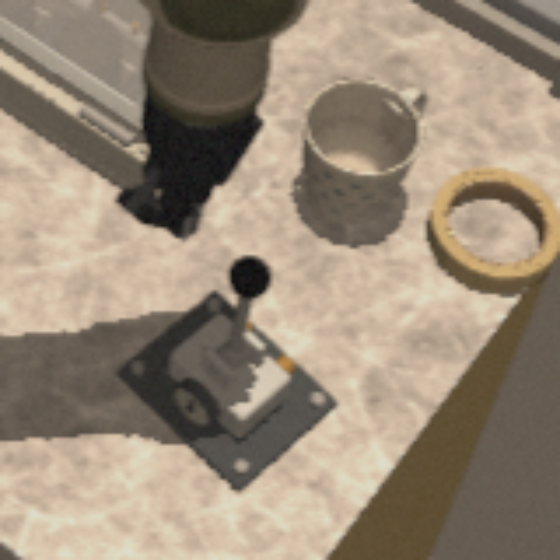

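Run:
```python
from h import *
for z in (.12,.13,.14,.15,.16):
    u=proj('side',(.476,-.287,z)); print(z,(u[0]-360)*3.5,(u[1]-260)*3.5)
u=proj('side',(.463,-.353,.168)); print((u[0]-360)*3.5,(u[1]-260)*3.5)
```

```text
0.12 175.7313089854093 247.85735199574512
0.13 176.86312899787433 240.69470134470035
0.14 178.00602473934842 233.46195865011182
0.15 179.16015958599766 226.1580899963476
0.16 180.32570014311105 218.78204103248004
247.8023199752741 275.88086701841786
```

```bash
python3 -m handwheel '[[[-0.02,0,0,0,0,0,1],[-0.02,0,0,0,0,0,1],[-0.015,0,0,0,0,0,1],[-0.015,0,0,0,0,0,1],[-0.01,0,0,0,0,0,1]]]'
python3 - <<'E'
from h import *
a=cap('side','n_s.png');cv2.imwrite('pics/n_s2.png',cv2.resize(a[260:420,360:520],None,fx=3.5,fy=3.5))
E
```

```text
t: 36.85
tcp_pos: [0.4632, -0.3667, 0.1391]
tool_rot: [[0.154, 0.988, 0.001], [0.988, -0.154, 0.001], [0.001, 0.001, -1.0]]
force: [1.6, 4.3, -2.8]
opening: 0.0001
```

View pics/n_s2.png

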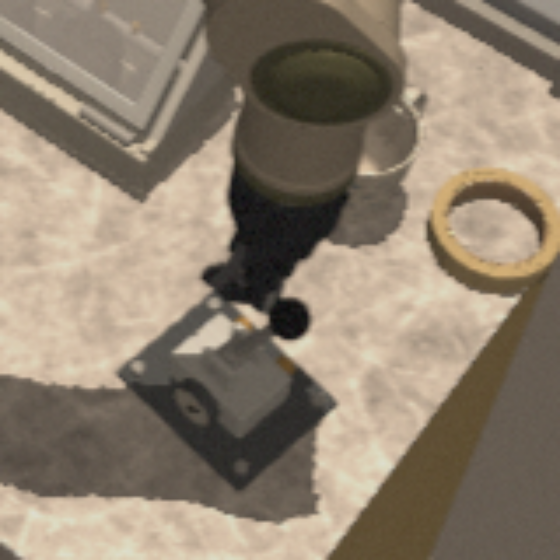

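```bash
python3 -m handwheel '[[[-0.006,0,0,0,0,0,1],[-0.005,0,0,0,0,0,1]]]'; python3 -m handwheel '[[[-0.003,0,0,0,0,0,1],[0,0,0,0,0,0,1]]]'
```

```text
t: 37.1
tcp_pos: [0.4612, -0.376, 0.1382]
tool_rot: [[0.153, 0.988, -0.001], [0.988, -0.153, 0.002], [0.002, -0.001, -1.0]]
force: [2.1, 5.7, -4.8]
opening: -0.0003
t: 37.3
tcp_pos: [0.4606, -0.3789, 0.138]
tool_rot: [[0.154, 0.988, -0.001], [0.988, -0.154, 0.002], [0.002, -0.002, -1.0]]
force: [0.6, 6.1, -2.9]
opening: -0.0003
```

```bash
python3 -m handwheel '[[[-0.004,0,0,0,0,0,1]]]'; python3 -m handwheel '[[[-0.003,0,0,0,0,0,1]]]';python3 -m handwheel '[[[-0.002,0,0,0,0,0,1]]]'
```

```text
t: 37.4
tcp_pos: [0.4601, -0.3817, 0.1378]
tool_rot: [[0.153, 0.988, -0.002], [0.988, -0.153, 0.004], [0.003, -0.002, -1.0]]
force: [1.3, 7.6, -5.6]
opening: 0.0001
t: 37.5
tcp_pos: [0.4595, -0.3848, 0.1377]
tool_rot: [[0.153, 0.988, -0.002], [0.988, -0.153, 0.004], [0.004, -0.003, -1.0]]
force: [2.1, 7.4, -4.3]
opening: -0.0001
t: 37.6
tcp_pos: [0.4595, -0.385, 0.1376]
tool_rot: [[0.152, 0.988, -0.002], [0.988, -0.152, 0.007], [0.007, -0.003, -1.0]]
force: [2.3, 16.6, 0.9]
opening: 0.0001
```

```bash
Z='placeholder'; python3 -m handwheel '[[[-0.001,0,0,0,0,0,1],[0,0,0,0,0,0,1],[0,0,0,0,0,0,1],[0,0,0,0,0,0,1],[0,0,0,0,0,0,1]]]'
python3 - <<'E'
from h import *
a=cap('side','o_s.png');cv2.imwrite('pics/o_s2.png',cv2.resize(a[260:420,360:520],None,fx=3.5,fy=3.5))
E
```

```text
t: 38.1
tcp_pos: [0.4595, -0.385, 0.1376]
tool_rot: [[0.151, 0.989, -0.002], [0.988, -0.151, 0.008], [0.008, -0.004, -1.0]]
force: [2.4, 15.2, 0.5]
opening: 0.0001
```

View pics/o_s2.png

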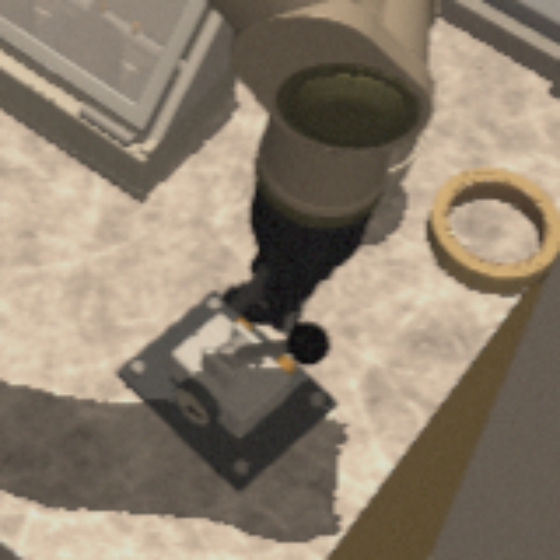

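```bash
python3 -c "
from h import *
u=proj('side',(.454,-.4098,.152)); print((u[0]-360)*3.5,(u[1]-260)*3.5)"
python3 -m handwheel '[[[0,0,0,0,0,0,1],[0,0,0,0,0,0,1],[0,0,0,0,0,0,1],[0,0,0,0,0,0,1],[0,0,0,0,0,0,1]]]'
python3 -m handwheel '[[[0,0,0,0,0,0,1],[0,0,0,0,0,0,1],[0,0,0,0,0,0,1],[0,0,0,0,0,0,1],[0,0,0,0,0,0,1]]]'
python3 -m handwheel '[[[0,0,0,0,0,0,1],[0,0,0,0,0,0,1],[0,0,0,0,0,0,1],[0,0,0,0,0,0,1],[0,0,0,0,0,0,1]]]'
python3 -m handwheel '[[[0,0,0,0,0,0,1],[0,0,0,0,0,0,1],[0,0,0,0,0,0,1],[0,0,0,0,0,0,1],[0,0,0,0,0,0,1]]]'
python3 -m handwheel '[[[0,0,0,0,0,0,1],[0,0,0,0,0,0,1],[0,0,0,0,0,0,1],[0,0,0,0,0,0,1],[0,0,0,0,0,0,1]]]'
```

```text
306.2585066678195 341.681642227552
t: 38.65
tcp_pos: [0.4595, -0.385, 0.1376]
tool_rot: [[0.151, 0.988, -0.002], [0.988, -0.151, 0.008], [0.008, -0.003, -1.0]]
force: [2.2, 15.3, 0.1]
opening: -0.0001
t: 39.15
tcp_pos: [0.4595, -0.385, 0.1376]
tool_rot: [[0.151, 0.988, -0.002], [0.988, -0.151, 0.008], [0.008, -0.004, -1.0]]
force: [1.6, 14.1, 0.0]
opening: 0.0001
t: 39.65
tcp_pos: [0.4595, -0.385, 0.1376]
tool_rot: [[0.151, 0.989, -0.002], [0.988, -0.151, 0.008], [0.008, -0.004, -1.0]]
force: [2.8, 14.7, 0.7]
opening: 0.0
t: 40.15
tcp_pos: [0.4595, -0.385, 0.1376]
tool_rot: [[0.151, 0.989, -0.002], [0.988, -0.151, 0.008], [0.008, -0.003, -1.0]]
force: [2.6, 15.4, 0.1]
opening: -0.0004
t: 40.65
tcp_pos: [0.4595, -0.385, 0.1376]
tool_rot: [[0.151, 0.988, -0.002], [0.988, -0.151, 0.008], [0.008, -0.004, -1.0]]
force: [2.4, 15.1, -0.7]
opening: 0.0001
```

```bash
python3 -m handwheel '[[[0.025,0,0,0,0,0,1],[0.025,0,0,0,0,0,1],[0.025,0,0,0,0,0,1],[0.02,0,0,0,0,0,1],[0.01,0,0,0,0,0,1]]]'
python3 -m handwheel '[[[0,0,0,0,0,0,1],[0,0,0,0,0,0,1],[0,0,0,0,0,0,1],[0,0,0,0,0,0,1],[0,0,0,0,0,0,1]]]'
python3 -m handwheel '[[[0,0,0,0,0,0,1],[0,0,0,0,0,0,1],[0,0,0,0,0,0,1],[0,0,0,0,0,0,1],[0,0,0,0,0,0,1]]]'
python3 - <<'E'
from h import *
a=cap('side','p_s.png');cv2.imwrite('pics/p_s2.png',cv2.resize(a[180:420,200:520],None,fx=2.5,fy=2.5))
E
```

```text
t: 41.15
tcp_pos: [0.4759, -0.2852, 0.1388]
tool_rot: [[0.153, 0.988, 0.0], [0.988, -0.153, -0.0], [-0.0, 0.0, -1.0]]
force: [0.6, 0.4, 0.5]
opening: -0.0001
t: 41.65
tcp_pos: [0.4752, -0.2872, 0.1387]
tool_rot: [[0.155, 0.988, 0.0], [0.988, -0.155, -0.0], [-0.0, 0.0, -1.0]]
force: [-0.1, -0.0, -0.0]
opening: 0.0
t: 42.15
tcp_pos: [0.4755, -0.2864, 0.1387]
tool_rot: [[0.154, 0.988, 0.0], [0.988, -0.154, -0.0], [-0.0, 0.0, -1.0]]
force: [-0.5, 0.5, -0.2]
opening: 0.0001
```

View pics/p_s2.png

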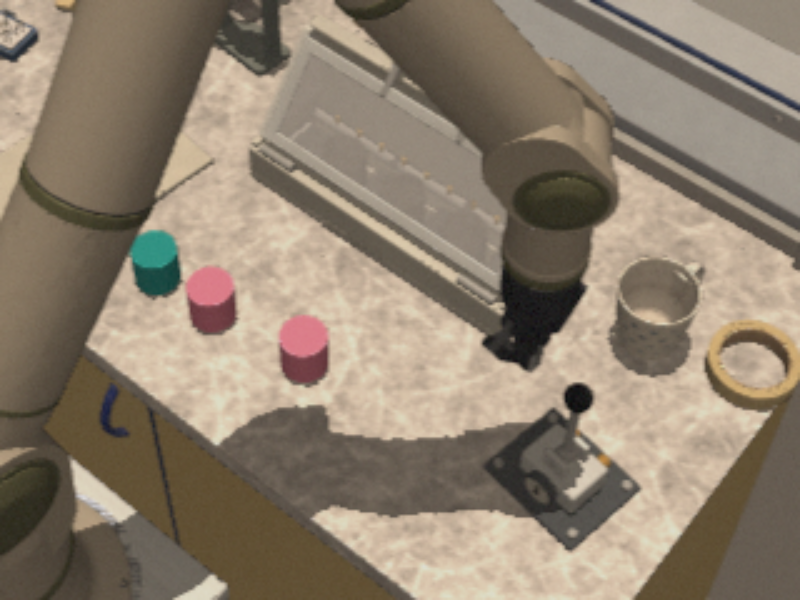

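```bash
python3 -m handwheel '[[[0,0,0,0,0,0,1],[0,0,0,0,0,0,1],[0,0,0,0,0,0,1]]]'
python3 -m handwheel '[[[-0.02,0,0,0,0,0,1],[-0.02,0,0,0,0,0,1],[-0.015,0,0,0,0,0,1],[-0.015,0,0,0,0,0,1],[-0.01,0,0,0,0,0,1]]]'
python3 -m handwheel '[[[-0.01,0,0,0,0,0,1],[-0.007,0,0,0,0,0,1],[-0.004,0,0,0,0,0,1],[-0.003,0,0,0,0,0,1]]]'
```

```text
t: 42.5
tcp_pos: [0.4755, -0.2864, 0.1387]
tool_rot: [[0.154, 0.988, 0.0], [0.988, -0.154, 0.0], [0.0, 0.0, -1.0]]
force: [0.4, -0.0, 0.2]
opening: 0.0
t: 43.0
tcp_pos: [0.4627, -0.3656, 0.1383]
tool_rot: [[0.155, 0.988, -0.001], [0.988, -0.155, 0.001], [0.001, -0.001, -1.0]]
force: [1.4, 3.8, -2.9]
opening: 0.0003
t: 43.4
tcp_pos: [0.4595, -0.3851, 0.1376]
tool_rot: [[0.152, 0.988, -0.002], [0.988, -0.152, 0.008], [0.007, -0.003, -1.0]]
force: [2.5, 18.9, 2.9]
opening: -0.0002
```

At the stop (18.9 N, same pose). Hold about 3 s from 43.35.

```bash
python3 -m handwheel '[[[0,0,0,0,0,0,1],[0,0,0,0,0,0,1],[0,0,0,0,0,0,1],[0,0,0,0,0,0,1],[0,0,0,0,0,0,1]]]' | grep -E 'force|t:'
python3 -m handwheel '[[[0,0,0,0,0,0,1],[0,0,0,0,0,0,1],[0,0,0,0,0,0,1],[0,0,0,0,0,0,1],[0,0,0,0,0,0,1]]]'| grep -E 'force|t:'
python3 -m handwheel '[[[0,0,0,0,0,0,1],[0,0,0,0,0,0,1],[0,0,0,0,0,0,1],[0,0,0,0,0,0,1],[0,0,0,0,0,0,1]]]'| grep -E 'force|t:'
python3 -m handwheel '[[[0,0,0,0,0,0,1],[0,0,0,0,0,0,1],[0,0,0,0,0,0,1],[0,0,0,0,0,0,1],[0,0,0,0,0,0,1]]]'| grep -E 'force|t:'
python3 -m handwheel '[[[0,0,0,0,0,0,1],[0,0,0,0,0,0,1],[0,0,0,0,0,0,1],[0,0,0,0,0,0,1],[0,0,0,0,0,0,1]]]'| grep -E 'force|t:'
python3 -m handwheel '[[[0,0,0,0,0,0,1],[0,0,0,0,0,0,1],[0,0,0,0,0,0,1],[0,0,0,0,0,0,1],[0,0,0,0,0,0,1]]]'| grep -E 'force|t:'
python3 -m handwheel '[[[0.025,0,0,0,0,0,1],[0.025,0,0,0,0,0,1],[0.025,0,0,0,0,0,1],[0.02,0,0,0,0,0,1],[0.01,0,0,0,0,0,1]]]'
python3 -m handwheel '[[[0,0,0,0,0,0,1],[0,0,0,0,0,0,1],[0,0,0,0,0,0,1],[0,0,0,0,0,0,1],[0,0,0,0,0,0,1]]]'| grep -E 'force|t:'
python3 -m handwheel '[[[0,0,0,0,0,0,1],[0,0,0,0,0,0,1],[0,0,0,0,0,0,1],[0,0,0,0,0,0,1],[0,0,0,0,0,0,1]]]'| grep -E 'force|t:'
python3 -m handwheel '[[[0,0,-0.03,0,0,0,1],[0,0,-0.045,0,0,0,1],[0,0,-0.045,0,0,0,1],[0,0,-0.04,0,0,0,0.8],[0,0,0,0,0,0,0.5]]]'
python3 - <<'E'
from h import *
a=cap('side','q_s.png');cv2.imwrite('pics/q_s2.png',cv2.resize(a[180:420,200:520],None,fx=2.5,fy=2.5))
E
python3 plan.py 0.5 0.05 .6 -.1 .31 90 .692 -.009 .30 90
```

```text
t: 43.9
tool_rot: [[0.152, 0.988, -0.002], [0.988, -0.152, 0.007], [0.007, -0.003, -1.0]]
force: [1.8, 12.5, -0.0]
t: 44.4
tool_rot: [[0.152, 0.988, -0.002], [0.988, -0.152, 0.007], [0.007, -0.003, -1.0]]
force: [2.4, 12.4, 0.0]
t: 44.9
tool_rot: [[0.152, 0.988, -0.002], [0.988, -0.152, 0.007], [0.007, -0.003, -1.0]]
force: [2.8, 13.0, 0.0]
t: 45.4
tool_rot: [[0.152, 0.988, -0.002], [0.988, -0.152, 0.007], [0.007, -0.003, -1.0]]
force: [1.7, 12.5, -1.2]
t: 45.9
tool_rot: [[0.152, 0.988, -0.002], [0.988, -0.152, 0.007], [0.007, -0.003, -1.0]]
force: [1.8, 12.7, -0.2]
t: 46.4
tool_rot: [[0.152, 0.988, -0.002], [0.988, -0.152, 0.007], [0.007, -0.003, -1.0]]
force: [2.6, 13.5, -0.3]
t: 46.9
tcp_pos: [0.4762, -0.2843, 0.1388]
tool_rot: [[0.153, 0.988, 0.001], [0.988, -0.153, -0.0], [-0.0, 0.001, -1.0]]
force: [0.8, -0.4, -0.1]
opening: 0.0001
t: 47.4
tool_rot: [[0.155, 0.988, 0.0], [0.988, -0.155, -0.0], [-0.0, 0.0, -1.0]]
force: [-0.3, -0.4, -0.8]
t: 47.9
tool_rot: [[0.154, 0.988, 0.0], [0.988, -0.154, -0.0], [-0.0, 0.0, -1.0]]
force: [-0.6, -0.6, -0.4]
t: 48.4
tcp_pos: [0.4773, -0.2872, 0.3038]
tool_rot: [[0.155, 0.988, 0.008], [0.988, -0.155, -0.003], [-0.002, 0.008, -1.0]]
force: [-0.5, 0.5, -0.6]
opening: 0.0283
[[[0.041,0.019,-0.002,0.001,0,-0.031,0.5],[0.04,0.02,-0.002,0.001,0,-0.031,0.5],[0.039,0.021,-0.002,0.001,0,-0.031,0.5],[0.039,0.022,-0.002,0.001,0,-0.031,0.5],[0.038,0.024,-0.002,0.001,0,-0.031,0.5]]]
[[[0.03,0.031,0.004,0,0,0,0.5],[0.03,0.031,0.004,0,0,0,0.5],[0.03,0.031,0.004,0,0,0,0.5]]]
```

View pics/q_s2.png

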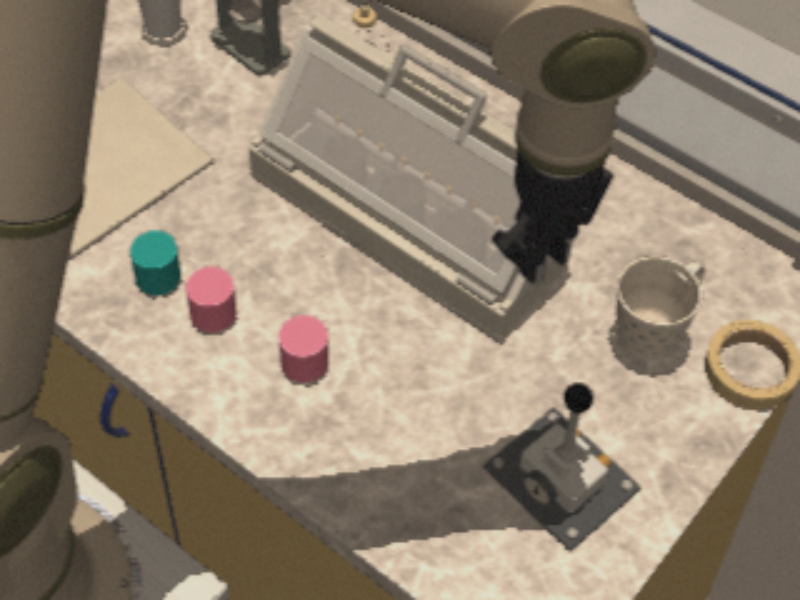

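Both blasts are done, with the lever centred and the flap shut. Now open the flap again.

```bash
python3 -m handwheel '[[[0.041,0.019,-0.002,0,0,-0.031,0.5],[0.04,0.02,-0.002,0,0,-0.031,0.5],[0.039,0.021,-0.002,0,0,-0.031,0.5],[0.039,0.022,-0.002,0,0,-0.031,0.5],[0.038,0.024,-0.002,0,0,-0.031,0.5]]]' 20
python3 -m handwheel '[[[0.03,0.031,0.004,0,0,0,0.5],[0.03,0.031,0.004,0,0,0,0.5],[0.03,0.031,0.004,0,0,0,0.5],[0,0,0,0,0,0,0.5],[0,0,0,0,0,0,0.5]]]'
python3 plan.py 0.5 0.04 .694 -.009 .187 90
python3 - <<'E'
from h import *
cap('wrist','r_w.png')
E
```

```text
t: 48.95
tcp_pos: [0.5997, -0.097, 0.3075]
tool_rot: [[-0.001, 1.0, -0.002], [1.0, 0.001, 0.0], [0.0, -0.002, -1.0]]
force: [1.1, -0.9, 0.3]
opening: 0.0425
t: 49.45
tcp_pos: [0.6922, -0.008, 0.2944]
tool_rot: [[-0.002, 1.0, -0.003], [1.0, 0.002, -0.001], [-0.001, -0.003, -1.0]]
force: [0.1, -0.5, 0.4]
opening: 0.0427
[[[0,0.001,0.036,-0.001,0,0.001,0.5],[0,0.001,0.036,-0.001,0,0.001,0.5],[0,0.001,0.036,-0.001,0,0.001,0.5]]]
```

View pics/r_w.png

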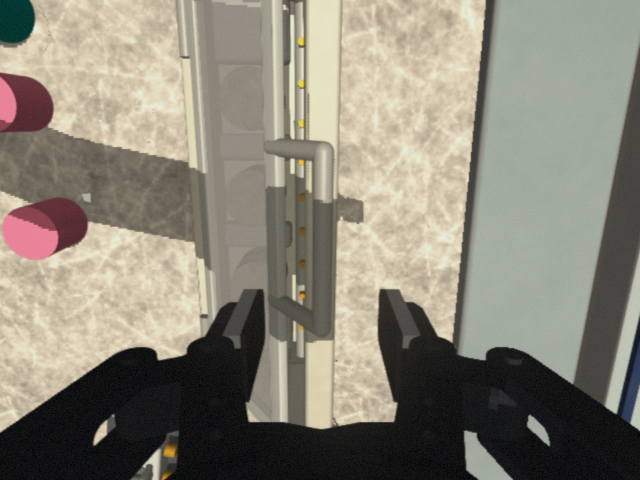

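```bash
python3 -m handwheel '[[[0,0,0.036,0,0,0,0.5],[0,0,0.036,0,0,0,0.5],[0,0,0.036,0,0,0,0.5],[0,0,0,0,0,0,0.5]]]' 20
python3 -m handwheel '[[[0,0,0,0,0,0,1],[0,0,0,0,0,0,1],[0,0,0,0,0,0,1],[0,0,0,0,0,0,1]]]' 20
python3 -m handwheel '[[[0,-0.0155,-0.011,0,0,0,1],[0,-0.0165,-0.009,0,0,0,1],[0,-0.0175,-0.008,0,0,0,1],[0,-0.018,-0.006,0,0,0,1],[0,-0.0185,-0.004,0,0,0,1]]]' 20
```

```text
t: 49.9
tcp_pos: [0.6889, -0.0099, 0.1844]
tool_rot: [[0.002, 1.0, -0.008], [1.0, -0.002, -0.0], [-0.0, -0.008, -1.0]]
force: [-1.3, 0.3, -0.1]
opening: 0.0424
t: 50.3
tcp_pos: [0.6928, -0.01, 0.191]
tool_rot: [[0.001, 1.0, 0.002], [1.0, -0.001, -0.0], [-0.0, 0.002, -1.0]]
force: [-4.2, -1.8, 6.8]
opening: 0.0112
t: 50.8
tcp_pos: [0.6093, -0.0092, 0.2299]
tool_rot: [[0.0, 1.0, 0.009], [1.0, -0.0, 0.0], [0.0, 0.009, -1.0]]
force: [4.2, -0.1, 4.8]
opening: 0.0112
```

```bash
python3 -m handwheel '[[[0,-0.019,-0.002,0,0,0,1],[0,-0.019,0,0,0,0,1],[0,-0.019,0.002,0,0,0,1],[0,-0.0185,0.0035,0,0,0,1],[0,-0.018,0.005,0,0,0,1]]]' 
python3 -m handwheel '[[[0,-0.0175,0.007,0,0,0,1],[0,-0.017,0.009,0,0,0,1],[0,-0.016,0.0105,0,0,0,1],[0,-0.0145,0.012,0,0,0,1],[0,-0.004,0.004,0,0,0,1]]]' 
python3 -m handwheel '[[[0,0,0,0,0,0,0.5],[0,0,0,0,0,0,0.5],[0,0,0,0,0,0,0.5]]]' 
python3 -m handwheel '[[[0,0,-0.03,0,0,0,0.3],[0,0,-0.04,0,0,0,0.15],[0,0.01,-0.045,0,0,0,0.15],[0,0,0,0,0,0,0.15],[0,0,0,0,0,0,0.15]]]' 
python3 -c "
from h import *
cap('wrist','s_w.png')"
python3 plan.py 0.15 0.05 .628 .082 .28 180
```

```text
t: 51.3
tcp_pos: [0.5143, -0.0084, 0.2202]
tool_rot: [[-0.0, 1.0, 0.006], [1.0, 0.0, 0.002], [0.002, 0.006, -1.0]]
force: [1.3, 2.2, 2.7]
opening: 0.011
t: 51.8
tcp_pos: [0.4433, -0.0082, 0.176]
tool_rot: [[-0.0, 1.0, 0.001], [1.0, 0.0, 0.002], [0.002, 0.001, -1.0]]
force: [-3.0, 3.9, 2.2]
opening: 0.0109
t: 52.1
tcp_pos: [0.4452, -0.0093, 0.1763]
tool_rot: [[0.0, 1.0, 0.002], [1.0, -0.0, -0.0], [-0.0, 0.002, -1.0]]
force: [0.0, -0.3, -0.0]
opening: 0.0428
t: 52.6
tcp_pos: [0.455, -0.0089, 0.2917]
tool_rot: [[-0.001, 1.0, 0.003], [1.0, 0.001, 0.001], [0.001, 0.003, -1.0]]
force: [0.0, 0.6, -0.5]
opening: 0.0722
[[[0.008,0.016,0.001,0,0,-0.143,0.15],[0.006,0.017,0.001,0,0,-0.143,0.15],[0.003,0.017,0.001,0,0,-0.143,0.15],[0.001,0.018,0.001,0,0,-0.143,0.15],[-0.002,0.018,0.001,0,0,-0.143,0.15]]]
[[[-0.004,0.017,0.001,0,0,-0.143,0.15],[-0.007,0.017,0.001,0,0,-0.143,0.15],[-0.009,0.015,0.001,0,0,-0.143,0.15],[-0.011,0.014,0.001,0,0,-0.143,0.15],[-0.013,0.012,0.001,0,0,-0.143,0.15]]]
[[[-0.014,0.01,0.001,0,0,-0.143,0.15]]]
```

View pics/s_w.png

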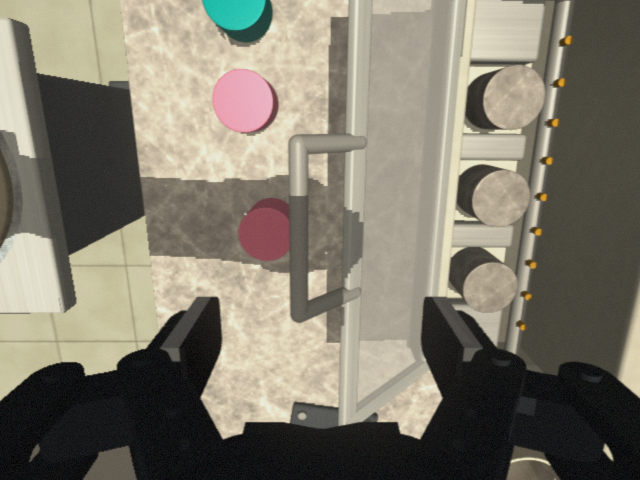

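```bash
python3 -m handwheel '[[[0.008,0.016,0.001,0,0,-0.143,0.15],[0.006,0.017,0.001,0,0,-0.143,0.15],[0.003,0.017,0.001,0,0,-0.143,0.15],[0.001,0.018,0.001,0,0,-0.143,0.15],[-0.002,0.018,0.001,0,0,-0.143,0.15]]]'
python3 -m handwheel '[[[-0.004,0.017,0.001,0,0,-0.143,0.15],[-0.007,0.017,0.001,0,0,-0.143,0.15],[-0.009,0.015,0.001,0,0,-0.143,0.15],[-0.011,0.014,0.001,0,0,-0.143,0.15],[-0.013,0.012,0.001,0,0,-0.143,0.15]]]'
python3 -m handwheel '[[[-0.014,0.01,0.001,0,0,-0.143,0.15],[0,0,0.05,0,0,0,0.15],[0,0,0.04,0,0,0,0.15],[0,0,0,0,0,0,0.15],[0,0,0,0,0,0,0.15]]]'
python3 -c "
from h import *
cap('wrist','t_w.png');print(arm.get_obs()['tcp_pos'])"
```

```text
t: 53.15
tcp_pos: [0.5334, 0.0317, 0.284]
tool_rot: [[-0.66, 0.751, -0.003], [0.751, 0.66, -0.001], [0.002, -0.003, -1.0]]
force: [0.2, -0.6, 0.6]
opening: 0.0727
t: 53.65
tcp_pos: [0.6127, 0.0718, 0.2786]
tool_rot: [[-0.991, 0.135, -0.003], [0.135, 0.991, -0.001], [0.003, -0.001, -1.0]]
force: [0.3, -0.9, -0.4]
opening: 0.0723
t: 54.15
tcp_pos: [0.6276, 0.0792, 0.1888]
tool_rot: [[-1.0, -0.002, -0.003], [-0.002, 1.0, -0.001], [0.003, -0.001, -1.0]]
force: [0.1, 0.1, 0.4]
opening: 0.0726
[0.62856141 0.07935903 0.19032693]
```

View pics/t_w.png

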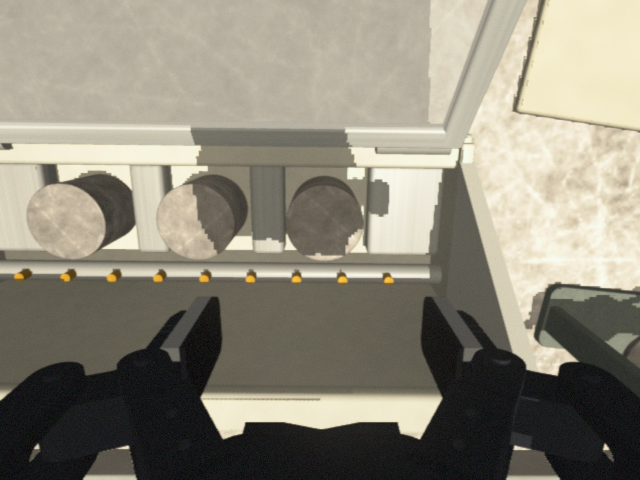

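```bash
python3 -m handwheel '[[[0,0.002,0.045,0,0,0,0.15],[0,0,0.045,0,0,0,0.15],[0,0,0.045,0,0,0,0.15],[0,0,0.03,0,0,0,0.15],[0,0,0,0,0,0,0.15]]]' 30
python3 -m handwheel '[[[0,0,0,0,0,0,0.15],[0,0,0,0,0,0,0.6],[0,0,0,0,0,0,0.6],[0,0,0,0,0,0,0.6]]]' 30
python3 -c "
from h import *
cap('wrist','t_w2.png')"
```

```text
t: 54.7
tcp_pos: [0.6273, 0.0817, 0.023]
tool_rot: [[-1.0, -0.002, -0.003], [-0.002, 1.0, -0.0], [0.003, -0.0, -1.0]]
force: [-0.2, 0.4, 0.3]
opening: 0.0725
t: 55.1
tcp_pos: [0.63, 0.0819, 0.0276]
tool_rot: [[-1.0, -0.002, 0.005], [-0.002, 1.0, 0.001], [-0.005, 0.001, -1.0]]
force: [-0.4, 0.1, 5.4]
opening: 0.054
```

View pics/t_w2.png

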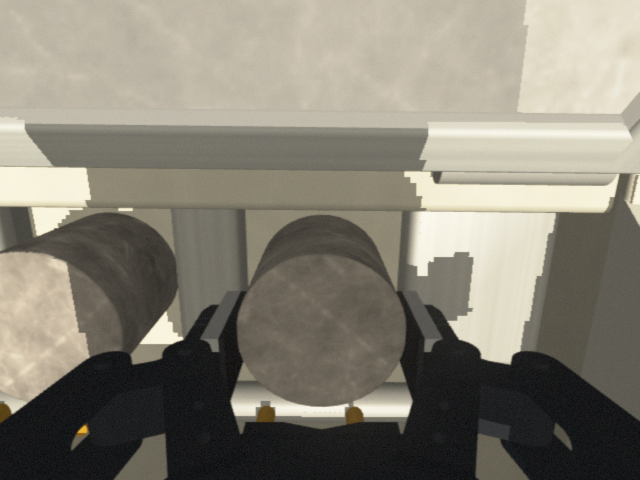

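```bash
python3 -m handwheel '[[[0,0,-0.04,0,0,0,0.6],[0,0,-0.05,0,0,0,0.6],[0,0,-0.05,0,0,0,0.6],[0,0,-0.05,0,0,0,0.6],[0,0,-0.05,0,0,0,0.6]]]' 30
python3 -m handwheel '[[[0,0,0,0,0,0,0.6]]]' 30
python3 plan.py 0.6 0.05 .52 .22 .275 160 .434 .379 .16 150
```

```text
t: 55.65
tcp_pos: [0.6279, 0.0816, 0.2691]
tool_rot: [[-1.0, -0.002, 0.003], [-0.002, 1.0, 0.001], [-0.003, 0.001, -1.0]]
force: [0.8, 0.5, -0.6]
opening: 0.054
t: 55.75
tcp_pos: [0.6316, 0.0816, 0.2742]
tool_rot: [[-1.0, -0.002, 0.014], [-0.002, 1.0, 0.003], [-0.014, 0.003, -1.0]]
force: [1.0, -0.8, -1.4]
opening: 0.054
[[[0.028,0.035,0,0.001,0.003,0.088,0.6],[0.031,0.032,0,0.001,0.003,0.088,0.6],[0.033,0.029,0,0.001,0.003,0.088,0.6],[0.036,0.026,0,0.001,0.003,0.088,0.6],[0.027,0.024,0.023,0,0,0.035,0.6]]]
[[[0.028,0.023,0.023,0,0,0.035,0.6],[0.029,0.022,0.023,0,0,0.035,0.6],[0.029,0.021,0.023,0,0,0.035,0.6],[0.03,0.02,0.023,0,0,0.035,0.6]]]
```

```bash
python3 -m handwheel '[[[0.028,0.035,0,0,0,0.088,0.6],[0.031,0.032,0,0,0,0.088,0.6],[0.033,0.029,0,0,0,0.088,0.6],[0.036,0.026,0,0,0,0.088,0.6],[0.027,0.024,0.023,0,0,0.035,0.6]]]'
python3 -m handwheel '[[[0.028,0.023,0.023,0,0,0.035,0.6],[0.029,0.022,0.023,0,0,0.035,0.6],[0.029,0.021,0.023,0,0,0.035,0.6],[0.03,0.02,0.023,0,0,0.035,0.6],[0,0,0,0,0,0,0.6]]]'
python3 -m handwheel '[[[0,0,0,0,0,0,0.6]]]'
python3 -c "
from h import *
cap('wrist','u_w.png')"
python3 plan.py 0.6 0.04 .434 .379 .04 150
```

```text
t: 56.25
tcp_pos: [0.4986, 0.2538, 0.2451]
tool_rot: [[-0.926, 0.378, 0.005], [0.378, 0.926, 0.005], [-0.003, 0.006, -1.0]]
force: [1.2, 1.3, -1.5]
opening: 0.0544
t: 56.75
tcp_pos: [0.4262, 0.3833, 0.1479]
tool_rot: [[-0.869, 0.495, -0.003], [0.495, 0.869, 0.0], [0.003, -0.001, -1.0]]
force: [-0.1, -0.4, -0.5]
opening: 0.0542
t: 56.85
tcp_pos: [0.4299, 0.3794, 0.1501]
tool_rot: [[-0.867, 0.499, 0.0], [0.499, 0.867, 0.0], [-0.0, 0.0, -1.0]]
force: [0.4, -0.9, -0.2]
opening: 0.0539
[[[-0.001,0.001,0.037,0,0,0,0.6],[-0.001,0.001,0.037,0,0,0,0.6],[-0.001,0.001,0.037,0,0,0,0.6]]]
```

View pics/u_w.png

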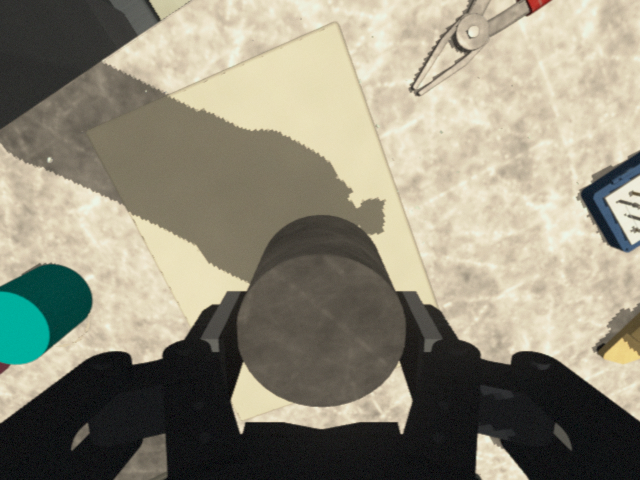

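```bash
python3 -m handwheel '[[[0,0,0.035,0,0,0,0.6],[0,0,0.04,0,0,0,0.6],[0,0,0.033,0,0,0,0.6],[0,0,0,0,0,0,0.6],[0,0,0,0,0,0,0.6]]]'
python3 -m handwheel '[[[0,0,0.007,0,0,0,0.6],[0,0,0.004,0,0,0,0.6],[0,0,0,0,0,0,0.6],[0,0,0,0,0,0,0.6]]]'
```

```text
t: 57.4
tcp_pos: [0.4318, 0.3779, 0.0429]
tool_rot: [[-0.864, 0.503, 0.001], [0.503, 0.864, 0.0], [-0.001, 0.0, -1.0]]
force: [0.0, 1.3, 0.1]
opening: 0.0539
t: 57.8
tcp_pos: [0.4306, 0.379, 0.0313]
tool_rot: [[-0.865, 0.501, 0.001], [0.501, 0.865, 0.001], [-0.0, 0.001, -1.0]]
force: [-0.5, -0.4, 0.1]
opening: 0.0541
```

```bash
python3 -m handwheel '[[[0,0,0.0015,0,0,0,0.6],[0,0,0,0,0,0,0.6]]]'
python3 -m handwheel '[[[0,0,0,0,0,0,0.15],[0,0,0,0,0,0,0.15],[0,0,0,0,0,0,0.0]]]'
python3 -m handwheel '[[[0,0,-0.03,0,0,0,0],[0,0,-0.05,0,0,0,0],[0,0,-0.05,0,0,0,0],[0,0,-0.05,0,0,0,0],[0,0,-0.05,0,0,0,0.15]]]'
python3 -m handwheel '[[[0,0,-0.02,0,0,0,0.15],[0,0,0,0,0,0,0.15]]]'
python3 -c "
from h import *
cap('wrist','v_w.png')"
python3 plan.py 0.15 0.05 .55 .13 .275 165 .629 -.0095 .27 180
```

```text
t: 58.0
tcp_pos: [0.4305, 0.3792, 0.0296]
tool_rot: [[-0.866, 0.501, 0.0], [0.501, 0.866, 0.001], [0.0, 0.001, -1.0]]
force: [-2.3, 0.1, 4.7]
opening: 0.0538
t: 58.3
tcp_pos: [0.4305, 0.3788, 0.0292]
tool_rot: [[-0.865, 0.501, 0.0], [0.501, 0.865, -0.0], [-0.0, -0.0, -1.0]]
force: [-0.4, 0.4, 0.7]
opening: 0.0843
t: 58.8
tcp_pos: [0.4302, 0.3784, 0.2612]
tool_rot: [[-0.865, 0.501, 0.0], [0.501, 0.865, -0.0], [-0.0, -0.0, -1.0]]
force: [0.6, 1.1, -0.9]
opening: 0.0737
t: 59.0
tcp_pos: [0.4317, 0.3797, 0.2827]
tool_rot: [[-0.865, 0.501, 0.004], [0.501, 0.865, 0.005], [-0.001, 0.006, -1.0]]
force: [-1.2, -0.2, -1.0]
opening: 0.0723
[[[-0.038,-0.026,0.001,0,0,-0.044,0.15],[-0.037,-0.028,0.001,0,0,-0.044,0.15],[-0.036,-0.029,0.001,0,0,-0.044,0.15],[-0.034,-0.031,0.001,0,0,-0.044,0.15],[-0.033,-0.032,0.001,0,0,-0.044,0.15]]]
[[[-0.031,-0.034,0.001,0,0,-0.044,0.15],[-0.028,-0.028,0.001,0.001,0,-0.065,0.15],[-0.026,-0.03,0.001,0.001,0,-0.065,0.15],[-0.024,-0.032,0.001,0.001,0,-0.065,0.15],[-0.022,-0.033,0.001,0.001,0,-0.065,0.15]]]
```

View pics/v_w.png

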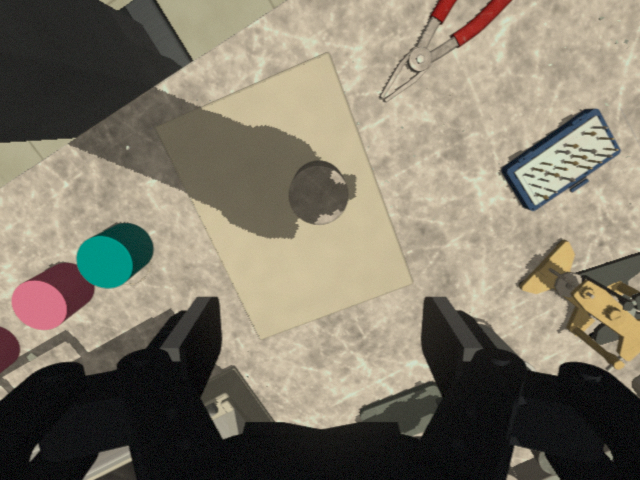

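Ring stands on the board at (319,192). Next, the middle bay.

```bash
python3 -m handwheel '[[[-0.038,-0.026,0.001,0,0,-0.044,0.15],[-0.037,-0.028,0.001,0,0,-0.044,0.15],[-0.036,-0.029,0.001,0,0,-0.044,0.15],[-0.034,-0.031,0.001,0,0,-0.044,0.15],[-0.033,-0.032,0.001,0,0,-0.044,0.15]]]'
python3 -m handwheel '[[[-0.031,-0.034,0.001,0,0,-0.044,0.15],[-0.028,-0.028,0.001,0,0,-0.065,0.15],[-0.026,-0.03,0.001,0,0,-0.065,0.15],[-0.024,-0.032,0.001,0,0,-0.065,0.15],[-0.022,-0.033,0.001,0,0,-0.065,0.15]]]'
python3 -m handwheel '[[[0,0,0.04,0,0,0,0.15],[0,0,0.04,0,0,0,0.15],[0,0,0,0,0,0,0.15],[0,0,0,0,0,0,0.15]]]'
python3 plan.py 0.15 0.045 .629 -.0095 .0235 180
python3 -c "
from h import *
cap('wrist','w_w.png')"
```

```text
t: 59.55
tcp_pos: [0.5298, 0.1689, 0.2724]
tool_rot: [[-0.955, 0.298, -0.003], [0.298, 0.955, -0.001], [0.002, -0.002, -1.0]]
force: [0.5, 0.5, 0.6]
opening: 0.0725
t: 60.05
tcp_pos: [0.6282, -0.0104, 0.267]
tool_rot: [[-1.0, -0.002, -0.003], [-0.002, 1.0, -0.0], [0.003, -0.0, -1.0]]
force: [0.2, 0.1, 0.2]
opening: 0.0723
t: 60.45
tcp_pos: [0.6277, -0.009, 0.1882]
tool_rot: [[-1.0, 0.001, -0.003], [0.001, 1.0, -0.0], [0.003, -0.0, -1.0]]
force: [0.5, -0.0, 0.4]
opening: 0.0727
[[[0,0,0.041,0,-0.001,0,0.15],[0,0,0.041,0,-0.001,0,0.15],[0,0,0.041,0,-0.001,0,0.15],[0,0,0.041,0,-0.001,0,0.15]]]
```

View pics/w_w.png

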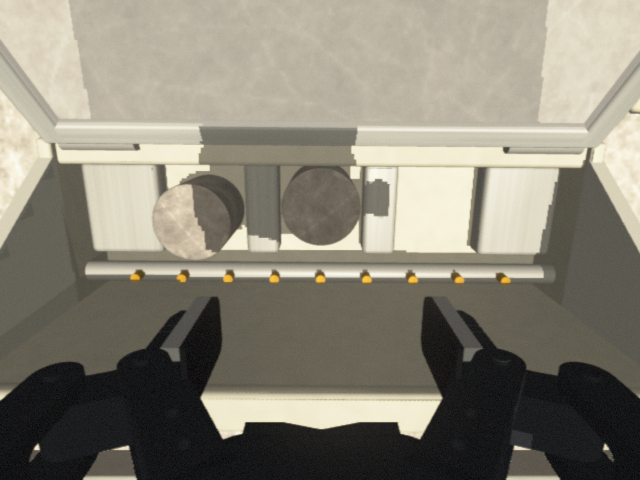

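Run:
```python
from h import *
a=cap('wrist','w_w2.png'); cv2.imwrite('pics/w_z.png',cv2.resize(a[120:300,120:420],None,fx=2.6,fy=2.6))
for p in [(321,206),(193,220)]: print(atz('wrist',p,.063))
a=cap('top','w_t.png'); cv2.imwrite('pics/w_tz.png',cv2.resize(a[170:290,245:415],None,fx=4.7,fy=4.7,interpolation=3))
```

```text
[ 0.61795084 -0.00851979  0.063     ]
[ 0.62794593 -0.09890949  0.063     ]
```

View pics/w_z.png

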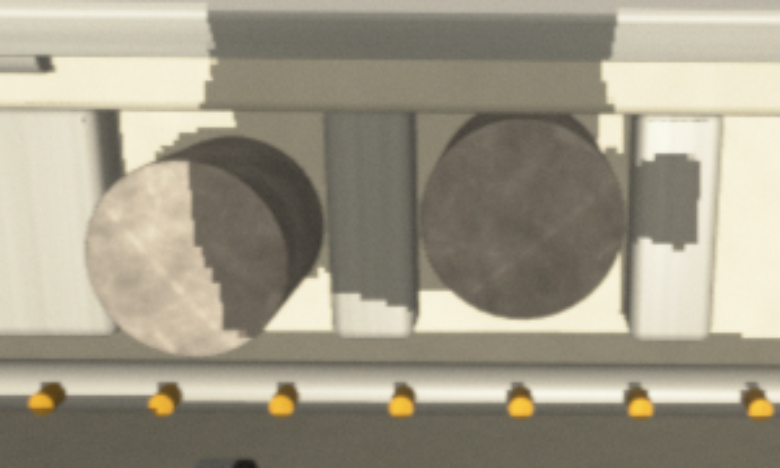

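View pics/w_t.png

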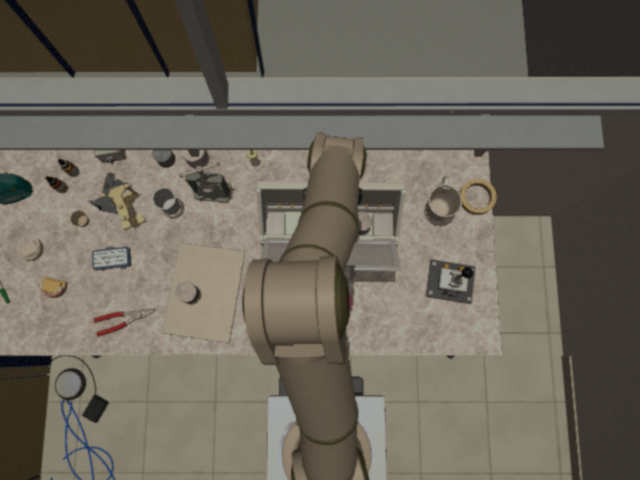

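```bash
python3 -m handwheel '[[[0.008,0.0005,0.045,0,0,0,0.15],[0,0,0.045,0,0,0,0.15],[0,0,0.045,0,0,0,0.15],[0,0,0.029,0,0,0,0.15],[0,0,0,0,0,0,0.15]]]' 30
python3 -m handwheel '[[[0,0,0,0,0,0,0.15]]]' 30
python3 -c "
from h import *
cap('wrist','x_w.png')"
python3 -m handwheel '[[[0,0,0,0,0,0,0.6],[0,0,0,0,0,0,0.6],[0,0,0,0,0,0,0.6],[0,0,0,0,0,0,0.6]]]' 30
```

```text
t: 61.1
tcp_pos: [0.6192, -0.008, 0.0231]
tool_rot: [[-1.0, 0.0, -0.004], [0.0, 1.0, 0.0], [0.004, 0.0, -1.0]]
force: [-0.6, 0.0, 1.3]
opening: 0.0726
t: 61.2
tcp_pos: [0.6214, -0.0084, 0.0266]
tool_rot: [[-1.0, 0.001, 0.001], [0.001, 1.0, -0.0], [-0.001, -0.0, -1.0]]
force: [0.1, -0.3, 1.3]
opening: 0.0724
t: 61.65
tcp_pos: [0.622, -0.0083, 0.0277]
tool_rot: [[-1.0, 0.001, 0.004], [0.001, 1.0, 0.0], [-0.004, 0.0, -1.0]]
force: [-0.2, -0.6, 8.2]
opening: 0.0542
```

View pics/x_w.png

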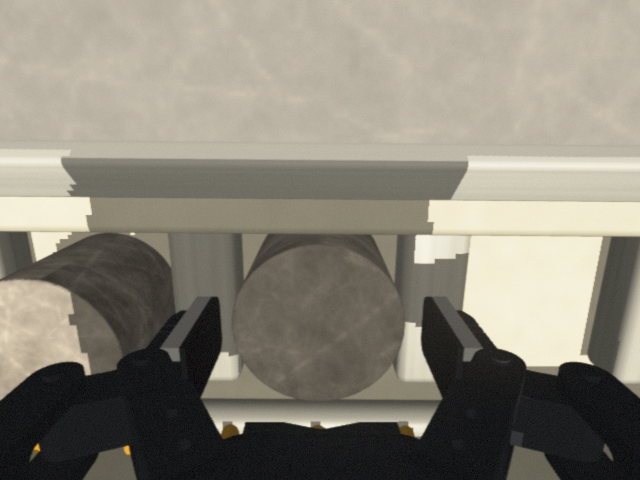

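```bash
python3 -m handwheel '[[[0,0,-0.04,0,0,0,0.6],[0,0,-0.05,0,0,0,0.6],[0,0,-0.05,0,0,0,0.6],[0,0,-0.05,0,0,0,0.6],[0,0,-0.05,0,0,0,0.6]]]' 30
python3 -m handwheel '[[[0,0,0,0,0,0,0.6]]]' 30
python3 plan.py 0.6 0.05 .52 .21 .275 155 .359 .327 .17 140
```

```text
t: 62.15
tcp_pos: [0.62, -0.0085, 0.2689]
tool_rot: [[-1.0, 0.001, 0.002], [0.001, 1.0, 0.0], [-0.002, 0.0, -1.0]]
force: [1.5, -0.5, -2.1]
opening: 0.0541
t: 62.25
tcp_pos: [0.6237, -0.009, 0.2738]
tool_rot: [[-1.0, 0.001, 0.013], [0.001, 1.0, 0.001], [-0.013, 0.001, -1.0]]
force: [0.8, -0.4, -1.3]
opening: 0.0537
[[[0.021,0.044,0,0.001,0.003,0.087,0.6],[0.025,0.042,0,0.001,0.003,0.087,0.6],[0.028,0.04,0,0.001,0.003,0.087,0.6],[0.031,0.037,0,0.001,0.003,0.087,0.6],[0.034,0.034,0,0.001,0.003,0.087,0.6]]]
[[[0.039,0.007,0.021,0,0,0.052,0.6],[0.039,0.005,0.021,0,0,0.052,0.6],[0.04,0.003,0.021,0,0,0.052,0.6],[0.04,0.001,0.021,0,0,0.052,0.6],[0.04,-0.001,0.021,0,0,0.052,0.6]]]
```

```bash
python3 -m handwheel '[[[0.021,0.044,0,0,0,0.087,0.6],[0.025,0.042,0,0,0,0.087,0.6],[0.028,0.04,0,0,0,0.087,0.6],[0.031,0.037,0,0,0,0.087,0.6],[0.034,0.034,0,0,0,0.087,0.6]]]'
python3 -m handwheel '[[[0.039,0.007,0.021,0,0,0.052,0.6],[0.039,0.005,0.021,0,0,0.052,0.6],[0.04,0.003,0.021,0,0,0.052,0.6],[0.04,0.001,0.021,0,0,0.052,0.6],[0.04,-0.001,0.021,0,0,0.052,0.6]]]'
python3 -m handwheel '[[[0,0,0,0,0,0,0.6],[0,0,0,0,0,0,0.6]]]'
python3 -c "
from h import *
cap('wrist','y_w.png')"
python3 plan.py 0.6 0.04 .359 .327 .0425 140
```

```text
t: 62.75
tcp_pos: [0.5156, 0.2128, 0.2658]
tool_rot: [[-0.905, 0.425, 0.001], [0.425, 0.905, 0.001], [-0.0, 0.001, -1.0]]
force: [-0.3, 0.7, -1.0]
opening: 0.0536
t: 63.25
tcp_pos: [0.353, 0.3269, 0.1601]
tool_rot: [[-0.766, 0.643, 0.001], [0.643, 0.766, 0.001], [0.0, 0.002, -1.0]]
force: [0.1, 0.9, -1.5]
opening: 0.0542
t: 63.45
tcp_pos: [0.3536, 0.3266, 0.1602]
tool_rot: [[-0.769, 0.639, -0.0], [0.639, 0.769, -0.0], [-0.0, -0.0, -1.0]]
force: [0.8, -0.3, -0.4]
opening: 0.054
[[[-0.001,0.001,0.039,0,0,0.001,0.6],[-0.001,0.001,0.039,0,0,0.001,0.6],[-0.001,0.001,0.039,0,0,0.001,0.6]]]
```

View pics/y_w.png

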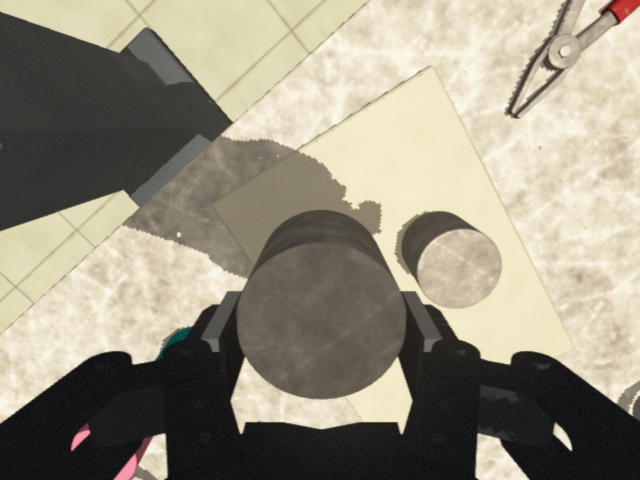

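Run:
```python
from h import *
o=arm.get_obs();Rm=np.array(o['tool_rot'])
c=atz('wrist',(459,268),.065);print(c,Rm.T@(c-o['tcp_pos']),o['tcp_pos'])
```

```text
[0.43005082 0.38095762 0.065     ] [-0.02270095  0.09016297  0.09577449] [0.35480796 0.32618576 0.16068699]
```

```bash
python3 -m handwheel '[[[0,-0.003,0.04,0,0,0,0.6],[0,0,0.04,0,0,0,0.6],[0,0,0.036,0,0,0,0.6],[0,0,0,0,0,0,0.6],[0,0,0,0,0,0,0.6]]]'
python3 -m handwheel '[[[0,0,0.007,0,0,0,0.6],[0,0,0.004,0,0,0,0.6],[0,0,0,0,0,0,0.6],[0,0,0,0,0,0,0.6]]]'
```

```text
t: 64.0
tcp_pos: [0.3538, 0.323, 0.0449]
tool_rot: [[-0.766, 0.643, -0.0], [0.643, 0.766, -0.0], [-0.0, -0.0, -1.0]]
force: [0.1, -0.4, -0.5]
opening: 0.054
t: 64.4
tcp_pos: [0.3527, 0.3242, 0.0338]
tool_rot: [[-0.768, 0.641, 0.001], [0.641, 0.768, 0.001], [-0.0, 0.001, -1.0]]
force: [1.5, -0.4, -1.6]
opening: 0.0537
```

```bash
python3 -m handwheel '[[[0,0,0.002,0,0,0,0.6],[0,0,0.002,0,0,0,0.6],[0,0,0,0,0,0,0.6],[0,0,0,0,0,0,0.6]]]'
python3 -m handwheel '[[[0,0,0,0,0,0,0.15],[0,0,0,0,0,0,0.15],[0,0,0,0,0,0,0.15]]]'
python3 -m handwheel '[[[0,0,-0.03,0,0,0,0.15],[0,0,-0.05,0,0,0,0.15],[0,0,-0.05,0,0,0,0.15],[0,0,-0.05,0,0,0,0.15],[0,0,-0.05,0,0,0,0.15]]]'
python3 -m handwheel '[[[0,0,-0.02,0,0,0,0.15],[0,0,0,0,0,0,0.15]]]'
python3 -c "
from h import *
cap('wrist','z_w.png')"
python3 plan.py 0.15 0.05 .53 .17 .275 165 .629 -.1 .27 180
```

```text
t: 64.8
tcp_pos: [0.3533, 0.3237, 0.0297]
tool_rot: [[-0.767, 0.642, 0.001], [0.642, 0.767, 0.001], [-0.001, 0.001, -1.0]]
force: [2.1, -3.3, 8.7]
opening: 0.0542
t: 65.1
tcp_pos: [0.3524, 0.324, 0.0291]
tool_rot: [[-0.768, 0.641, -0.0], [0.641, 0.768, -0.0], [0.0, -0.0, -1.0]]
force: [0.0, 0.3, -0.6]
opening: 0.0725
t: 65.6
tcp_pos: [0.3521, 0.3234, 0.2611]
tool_rot: [[-0.767, 0.641, -0.0], [0.641, 0.767, -0.001], [-0.0, -0.001, -1.0]]
force: [-0.7, 0.6, 0.1]
opening: 0.0723
t: 65.8
tcp_pos: [0.3533, 0.325, 0.282]
tool_rot: [[-0.768, 0.64, 0.003], [0.64, 0.768, 0.005], [0.001, 0.006, -1.0]]
force: [-0.9, 0.2, 0.2]
opening: 0.0723
[[[-0.047,-0.001,0.001,0.001,0,-0.087,0.15],[-0.047,-0.005,0.001,0.001,0,-0.087,0.15],[-0.046,-0.009,0.001,0.001,0,-0.087,0.15],[-0.045,-0.013,0.001,0.001,0,-0.087,0.15],[-0.044,-0.017,0.001,0.001,0,-0.087,0.15]]]
[[[-0.028,-0.039,0.001,0,0,-0.043,0.15],[-0.026,-0.04,0.001,0,0,-0.043,0.15],[-0.024,-0.042,0.001,0,0,-0.043,0.15],[-0.022,-0.043,0.001,0,0,-0.043,0.15],[-0.02,-0.043,0.001,0,0,-0.043,0.15]]]
[[[-0.018,-0.044,0.001,0,0,-0.043,0.15]]]
```

View pics/z_w.png

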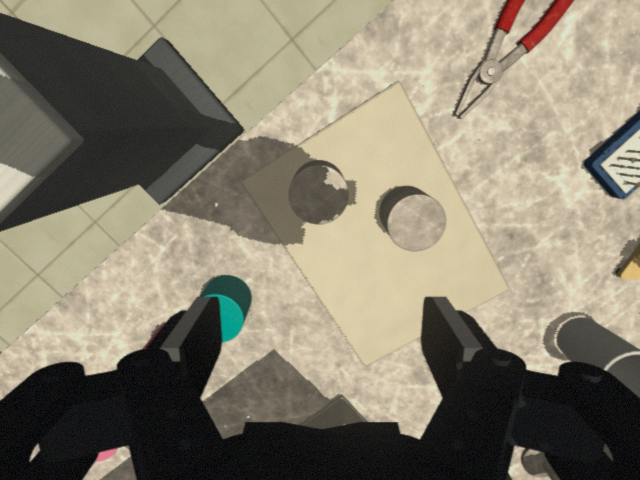

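Two rings stand on the board ((319,192), (416,220)). Now the right bay.

```bash
python3 -m handwheel '[[[-0.047,-0.001,0.001,0,0,-0.087,0.15],[-0.047,-0.005,0.001,0,0,-0.087,0.15],[-0.046,-0.009,0.001,0,0,-0.087,0.15],[-0.045,-0.013,0.001,0,0,-0.087,0.15],[-0.044,-0.017,0.001,0,0,-0.087,0.15]]]'
python3 -m handwheel '[[[-0.028,-0.039,0.001,0,0,-0.043,0.15],[-0.026,-0.04,0.001,0,0,-0.043,0.15],[-0.024,-0.042,0.001,0,0,-0.043,0.15],[-0.022,-0.043,0.001,0,0,-0.043,0.15],[-0.02,-0.043,0.001,0,0,-0.043,0.15]]]'
python3 -m handwheel '[[[-0.018,-0.044,0.001,0,0,-0.043,0.15],[0,0,0.04,0,0,0,0.15],[0,0,0.04,0,0,0,0.15],[0,0,0,0,0,0,0.15],[0,0,0,0,0,0,0.15]]]'
python3 -c "
from h import *
cap('wrist','aa_w.png')"
```

```text
t: 66.35
tcp_pos: [0.5303, 0.1681, 0.2721]
tool_rot: [[-0.967, 0.254, -0.003], [0.254, 0.967, -0.001], [0.003, -0.002, -1.0]]
force: [-0.1, 0.5, -0.0]
opening: 0.0725
t: 66.85
tcp_pos: [0.6118, -0.0576, 0.2669]
tool_rot: [[-0.999, 0.044, -0.003], [0.044, 0.999, 0.0], [0.003, 0.0, -1.0]]
force: [1.0, 0.5, 0.2]
opening: 0.0723
t: 67.35
tcp_pos: [0.6275, -0.1004, 0.187]
tool_rot: [[-1.0, 0.003, -0.003], [0.003, 1.0, 0.0], [0.003, 0.0, -1.0]]
force: [1.2, 0.8, 1.4]
opening: 0.0725
```

View pics/aa_w.png

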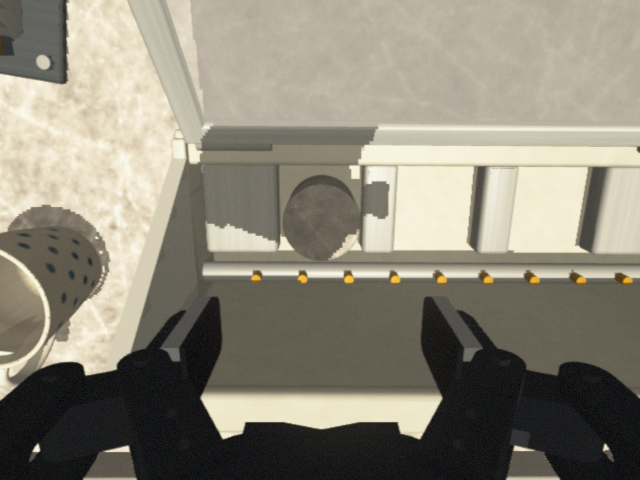

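Ring at (321,219), aligned under the gripper.

```bash
python3 -m handwheel '[[[0,0,0.045,0,0,0,0.15],[0,0,0.045,0,0,0,0.15],[0,0,0.045,0,0,0,0.15],[0,0,0.027,0,0,0,0.15],[0,0,0,0,0,0,0.15]]]' 30
python3 -m handwheel '[[[0,0,0,0,0,0,0.15],[0,0,0,0,0,0,0.6],[0,0,0,0,0,0,0.6],[0,0,0,0,0,0,0.6],[0,0,0,0,0,0,0.6]]]' 30
python3 -m handwheel '[[[0,0,-0.04,0,0,0,0.6],[0,0,-0.05,0,0,0,0.6],[0,0,-0.05,0,0,0,0.6],[0,0,-0.05,0,0,0,0.6],[0,0,-0.05,0,0,0,0.6]]]' 30
python3 -m handwheel '[[[0,0,0,0,0,0,0.6]]]' 30
python3 plan.py 0.6 0.05 .54 .19 .275 160 .506 .293 .20 150
```

```text
t: 67.9
tcp_pos: [0.6275, -0.0997, 0.0245]
tool_rot: [[-1.0, 0.002, -0.003], [0.002, 1.0, 0.001], [0.003, 0.001, -1.0]]
force: [-0.1, -0.0, 0.5]
opening: 0.0728
t: 68.4
tcp_pos: [0.63, -0.1006, 0.029]
tool_rot: [[-1.0, 0.003, 0.004], [0.003, 1.0, -0.0], [-0.004, -0.0, -1.0]]
force: [-0.4, -0.2, 4.8]
opening: 0.0544
t: 68.9
tcp_pos: [0.628, -0.1004, 0.2704]
tool_rot: [[-1.0, 0.003, 0.003], [0.003, 1.0, 0.0], [-0.003, 0.0, -1.0]]
force: [1.1, 0.2, -0.6]
opening: 0.054
t: 69.0
tcp_pos: [0.6314, -0.1018, 0.2753]
tool_rot: [[-1.0, 0.003, 0.014], [0.003, 1.0, -0.001], [-0.014, -0.001, -1.0]]
force: [0.1, -0.4, -1.7]
opening: 0.0541
[[[0.013,0.042,0,0,0.002,0.049,0.6],[0.015,0.041,0,0,0.002,0.049,0.6],[0.017,0.04,0,0,0.002,0.049,0.6],[0.019,0.039,0,0,0.002,0.049,0.6],[0.021,0.038,0,0,0.002,0.049,0.6]]]
[[[0.023,0.037,0,0,0.002,0.049,0.6],[0.025,0.036,0,0,0.002,0.049,0.6],[0.022,0.028,0.025,0.001,0,0.059,0.6],[0.024,0.027,0.025,0.001,0,0.059,0.6],[0.026,0.026,0.025,0.001,0,0.059,0.6]]]
```

```bash
python3 -m handwheel '[[[0.013,0.042,0,0,0,0.049,0.6],[0.015,0.041,0,0,0,0.049,0.6],[0.017,0.04,0,0,0,0.049,0.6],[0.019,0.039,0,0,0,0.049,0.6],[0.021,0.038,0,0,0,0.049,0.6]]]'
python3 -m handwheel '[[[0.023,0.037,0,0,0,0.049,0.6],[0.025,0.036,0,0,0,0.049,0.6],[0.022,0.028,0.025,0,0,0.059,0.6],[0.024,0.027,0.025,0,0,0.059,0.6],[0.026,0.026,0.025,0,0,0.059,0.6]]]'
python3 -m handwheel '[[[0,0,0,0,0,0,0.6],[0,0,0,0,0,0,0.6]]]'
python3 -c "
from h import *
cap('wrist','ab_w.png')"
python3 plan.py 0.6 0.05 .504 .294 .0445 150
```

```text
t: 69.5
tcp_pos: [0.5628, 0.1092, 0.2674]
tool_rot: [[-0.969, 0.247, 0.002], [0.247, 0.969, 0.001], [-0.001, 0.002, -1.0]]
force: [0.9, 0.8, -0.7]
opening: 0.054
t: 70.0
tcp_pos: [0.5022, 0.2954, 0.1918]
tool_rot: [[-0.865, 0.501, 0.002], [0.501, 0.865, 0.002], [-0.001, 0.003, -1.0]]
force: [0.6, 0.5, -0.8]
opening: 0.0537
t: 70.2
tcp_pos: [0.5021, 0.2947, 0.1914]
tool_rot: [[-0.868, 0.497, -0.0], [0.497, 0.868, -0.0], [0.0, -0.0, -1.0]]
force: [0.3, -0.6, -0.9]
opening: 0.0538
[[[0,0,0.049,0,0,0,0.6],[0,0,0.049,0,0,0,0.6],[0,0,0.049,0,0,0,0.6]]]
```

View pics/ab_w.png

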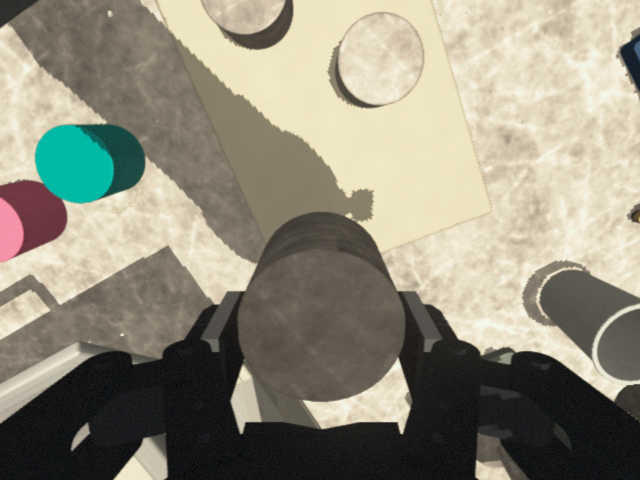

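```bash
python3 -m handwheel '[[[0.006,0,0.045,0,0,0,0.6],[0,0,0.045,0,0,0,0.6],[0,0,0.045,0,0,0,0.6],[0,0,0.012,0,0,0,0.6],[0,0,0,0,0,0,0.6]]]'
python3 -m handwheel '[[[0,0,0.006,0,0,0,0.6],[0,0,0.004,0,0,0,0.6],[0,0,0,0,0,0,0.6],[0,0,0,0,0,0,0.6]]]'
```

```text
t: 70.75
tcp_pos: [0.498, 0.2954, 0.0441]
tool_rot: [[-0.865, 0.501, -0.001], [0.501, 0.865, -0.001], [0.0, -0.001, -1.0]]
force: [-0.9, 1.0, -1.1]
opening: 0.0539
t: 71.15
tcp_pos: [0.4979, 0.2972, 0.0351]
tool_rot: [[-0.867, 0.499, 0.001], [0.499, 0.867, 0.001], [-0.001, 0.001, -1.0]]
force: [-0.0, 0.3, -0.6]
opening: 0.0538
```

```bash
python3 -m handwheel '[[[0,0,0.002,0,0,0,0.6],[0,0,0.002,0,0,0,0.6],[0,0,0,0,0,0,0.6],[0,0,0,0,0,0,0.6]]]'
python3 -m handwheel '[[[0,0,0,0,0,0,0.15],[0,0,0,0,0,0,0.15],[0,0,0,0,0,0,0.15]]]'
python3 -m handwheel '[[[0,0,-0.03,0,0,0,0.15],[0,0,-0.05,0,0,0,0.15],[0,0,-0.05,0,0,0,0.15],[0,0,-0.05,0,0,0,0.15],[0,0,-0.05,0,0,0,0.3]]]'
python3 -m handwheel '[[[0,0,-0.02,0,0,0,0.5],[0,0,0,0,0,0,0.5]]]'
python3 -c "
from h import *
cap('wrist','ac_w.png')"
python3 plan.py 0.5 0.05 .4435 -.009 .285 90
```

```text
t: 71.55
tcp_pos: [0.4976, 0.2973, 0.0309]
tool_rot: [[-0.867, 0.499, 0.0], [0.499, 0.867, 0.001], [0.0, 0.001, -1.0]]
force: [-2.6, -0.2, 9.5]
opening: 0.054
t: 71.85
tcp_pos: [0.4975, 0.2968, 0.0301]
tool_rot: [[-0.866, 0.499, -0.0], [0.499, 0.866, -0.0], [-0.0, -0.0, -1.0]]
force: [-0.3, -0.6, 0.4]
opening: 0.0726
t: 72.35
tcp_pos: [0.4971, 0.2965, 0.2621]
tool_rot: [[-0.866, 0.5, -0.0], [0.5, 0.866, -0.001], [-0.0, -0.001, -1.0]]
force: [0.3, 1.6, 0.4]
opening: 0.0607
t: 72.55
tcp_pos: [0.4988, 0.2974, 0.2834]
tool_rot: [[-0.866, 0.499, 0.004], [0.499, 0.866, 0.004], [-0.002, 0.005, -1.0]]
force: [0.4, 0.5, -0.6]
opening: 0.0426
[[[-0.013,-0.037,-0.001,0,0,0.131,0.5],[-0.018,-0.035,-0.001,0,0,0.131,0.5],[-0.022,-0.032,-0.001,0,0,0.131,0.5],[-0.026,-0.029,-0.001,0,0,0.131,0.5],[-0.03,-0.025,-0.001,0,0,0.131,0.5]]]
[[[-0.033,-0.021,-0.001,0,0,0.131,0.5],[-0.035,-0.016,-0.001,0,0,0.131,0.5],[-0.037,-0.012,-0.001,0,0,0.131,0.5]]]
```

View pics/ac_w.png

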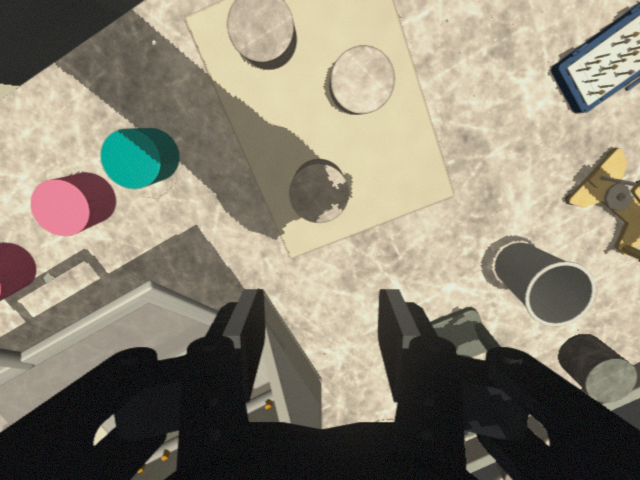

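All three rings stand on the board ((260,28), (362,79), (320,191)). Now shut the flap.

```bash
python3 -m handwheel '[[[-0.013,-0.037,-0.001,0,0,0.131,0.5],[-0.018,-0.035,-0.001,0,0,0.131,0.5],[-0.022,-0.032,-0.001,0,0,0.131,0.5],[-0.026,-0.029,-0.001,0,0,0.131,0.5],[-0.03,-0.025,-0.001,0,0,0.131,0.5]]]' 20
python3 -m handwheel '[[[-0.033,-0.021,-0.001,0,0,0.131,0.5],[-0.035,-0.016,-0.001,0,0,0.131,0.5],[-0.037,-0.012,-0.001,0,0,0.131,0.5],[0,0,0,0,0,0,0.5],[0,0,0,0,0,0,0.5]]]'
python3 plan.py 0.5 0.04 .443 -.009 .171 90
python3 -c "
from h import *
cap('wrist','ad_w.png')"
```

```text
t: 73.1
tcp_pos: [0.461, 0.1031, 0.2838]
tool_rot: [[-0.378, 0.926, -0.002], [0.926, 0.378, -0.001], [-0.0, -0.002, -1.0]]
force: [1.0, -0.5, 0.1]
opening: 0.0429
t: 73.6
tcp_pos: [0.4415, -0.0105, 0.2873]
tool_rot: [[0.001, 1.0, -0.002], [1.0, -0.001, -0.001], [-0.001, -0.002, -1.0]]
force: [0.3, 0.8, -0.7]
opening: 0.0428
[[[0.001,0.001,0.039,-0.001,0,0,0.5],[0.001,0.001,0.039,-0.001,0,0,0.5],[0.001,0,0.039,-0.001,0,0,0.5]]]
```

View pics/ad_w.png

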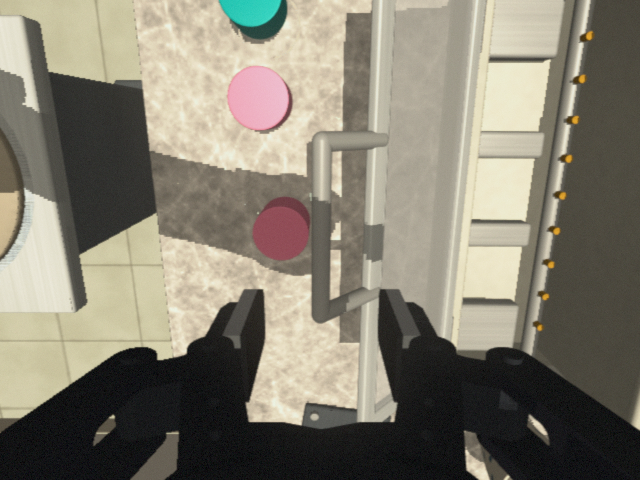

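```bash
python3 -m handwheel '[[[0,0.001,0.039,0,0,0,0.5],[0,0,0.039,0,0,0,0.5],[0,0,0.037,0,0,0,0.5],[0,0,0,0,0,0,0.5]]]' 20
python3 -m handwheel '[[[0,0,0,0,0,0,1],[0,0,0,0,0,0,1],[0,0,0,0,0,0,1],[0,0,0,0,0,0,1]]]' 20
python3 -m handwheel '[[[0,0.006,-0.006,0,0,0,1],[0,0.0145,-0.012,0,0,0,1],[0,0.016,-0.0105,0,0,0,1],[0,0.017,-0.009,0,0,0,1],[0,0.0175,-0.007,0,0,0,1]]]' 20
python3 -m handwheel '[[[0,0.018,-0.005,0,0,0,1],[0,0.0185,-0.0035,0,0,0,1],[0,0.019,-0.002,0,0,0,1],[0,0.019,0,0,0,0,1],[0,0.019,0.002,0,0,0,1]]]'
python3 -m handwheel '[[[0,0.0185,0.004,0,0,0,1],[0,0.018,0.006,0,0,0,1],[0,0.0175,0.008,0,0,0,1],[0,0.0165,0.009,0,0,0,1],[0,0,0,0,0,0,1]]]'
python3 -m handwheel '[[[0,0.005,0.004,0,0,0,1],[0,0.005,0.0035,0,0,0,1],[0,0,0,0,0,0,0.5],[0,0,0,0,0,0,0.4],[0,0,0,0,0,0,0.4]]]'
```

```text
t: 74.05
tcp_pos: [0.441, -0.0092, 0.1697]
tool_rot: [[-0.002, 1.0, -0.008], [1.0, 0.002, -0.002], [-0.002, -0.008, -1.0]]
force: [0.6, 0.4, 0.4]
opening: 0.0428
t: 74.45
tcp_pos: [0.4431, -0.0097, 0.1742]
tool_rot: [[-0.001, 1.0, 0.001], [1.0, 0.001, 0.001], [0.001, 0.001, -1.0]]
force: [-5.2, -0.5, 3.1]
opening: 0.0109
t: 74.95
tcp_pos: [0.5146, -0.0103, 0.2191]
tool_rot: [[-0.0, 1.0, -0.0], [1.0, 0.0, 0.0], [0.0, -0.0, -1.0]]
force: [-3.0, -2.4, -0.4]
opening: 0.0111
t: 75.45
tcp_pos: [0.609, -0.0108, 0.2275]
tool_rot: [[-0.0, 1.0, 0.001], [1.0, 0.0, -0.001], [-0.001, 0.001, -1.0]]
force: [-2.4, -3.2, 0.6]
opening: 0.011
t: 75.95
tcp_pos: [0.6813, -0.0112, 0.1995]
tool_rot: [[-0.0, 1.0, 0.003], [1.0, 0.0, -0.003], [-0.003, 0.003, -1.0]]
force: [1.8, -2.8, 0.9]
opening: 0.011
t: 76.45
tcp_pos: [0.6879, -0.0093, 0.1917]
tool_rot: [[-0.001, 1.0, -0.001], [1.0, 0.001, 0.001], [0.001, -0.001, -1.0]]
force: [-0.6, -0.2, 0.1]
opening: 0.0508
```

```bash
python3 -m handwheel '[[[0,0,-0.03,0,0,0,0.4],[0,0,-0.04,0,0,0,0.4],[0,0,-0.04,0,0,0,0.4],[0,-0.02,-0.03,0,0,0,0.4],[0,-0.04,0,0,0,0,0.4]]]' 20
python3 -m handwheel '[[[0,-0.04,-0.02,0,0,0,0.4],[0,-0.04,0,0,0,0,0.4],[0,-0.02,0,0,0,0,0.4],[0,0,0,0,0,0,0.4],[0,0,0,0,0,0,0.4]]]' 20
python3 - <<'E'
from h import *
cap('wrist','ae_w.png'); a=cap('side','ae_s.png'); cap('top','ae_t.png')
print(arm.get_obs()['t'],arm.get_obs()['force'])
E
```

```text
t: 76.95
tcp_pos: [0.6307, -0.0106, 0.3355]
tool_rot: [[-0.001, 1.0, 0.007], [1.0, 0.001, -0.001], [-0.001, 0.007, -1.0]]
force: [0.0, -0.3, 0.2]
opening: 0.0513
t: 77.45
tcp_pos: [0.5284, -0.0094, 0.3522]
tool_rot: [[-0.001, 1.0, 0.001], [1.0, 0.001, 0.001], [0.001, 0.001, -1.0]]
force: [0.3, 0.1, 1.1]
opening: 0.0512
77.6 [ 0.54388161 -0.00284593 -1.27830006]
```

View pics/ae_s.png

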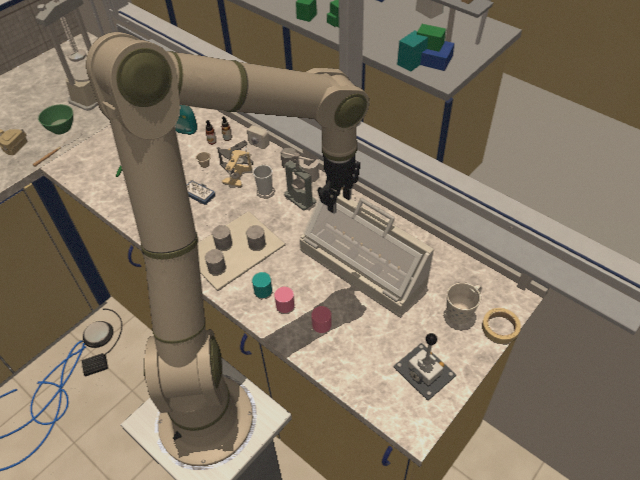

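View pics/ae_t.png

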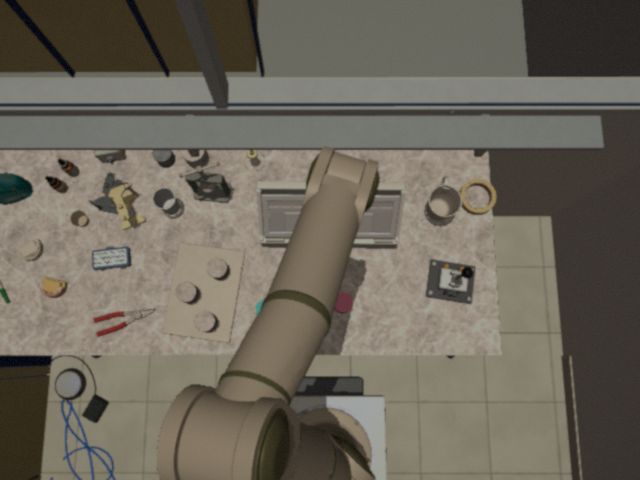

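View pics/ae_w.png

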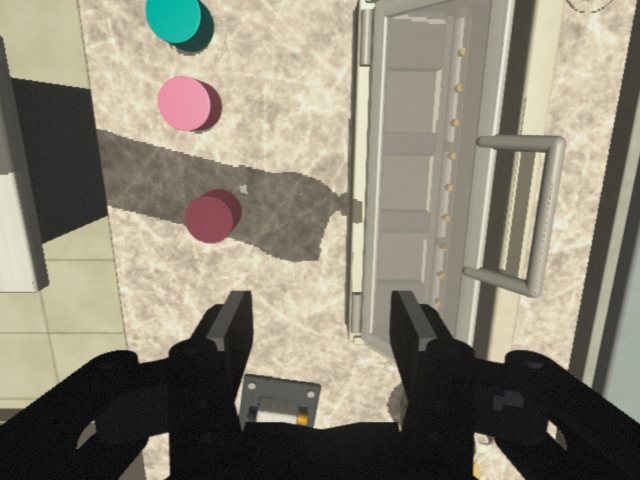

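```bash
python3 -m handwheel '[[[0,0,0,0,0,0,0.4],[0,0,0,0,0,0,0.4],[0,0,0,0,0,0,0.4],[0,0,0,0,0,0,0.4],[0,0,0,0,0,0,0.4]]]' | grep t:
python3 -m handwheel '[[[0,0,0,0,0,0,0.4],[0,0,0,0,0,0,0.4],[0,0,0,0,0,0,0.4],[0,0,0,0,0,0,0.4],[0,0,0,0,0,0,0.4]]]'| grep t:
python3 - <<'E'
from h import *
a=cap('wrist','af_w.png'); b=cv2.imread('pics/ae_w.png'); print(np.abs(a[100:290,300:].astype(int)-b[100:290,300:]).mean())
for p in [(556,142),(535,290)]: print(atz('wrist',p,.212))
E
```

```text
t: 78.1
tool_rot: [[0.0, 1.0, -0.0], [1.0, -0.0, -0.0], [-0.0, -0.0, -1.0]]
t: 78.6
tool_rot: [[-0.0, 1.0, 0.0], [1.0, 0.0, 0.0], [0.0, 0.0, -1.0]]
5.435433436532508
[0.69360372 0.04556957 0.212     ]
[ 0.69470524 -0.06609145  0.212     ]
```

```bash
python3 -c "
from h import *
print(arm.close_job())"
```

```text
the job is handed in; nothing more can be done
None
```

The casting rings are blown clean and back on the board, the flap is shut, and I handed the job in about 79 s into the run. The hand-in gives no verdict.

**What was done:**
- I opened the flap, stood all three rings in the bays, one per bay, and shut the flap.
- I gave two blasts against the right stop. Each was held about 3 s at roughly 13–15 N, and the lever then rested in the middle for over a second.
- I reopened the flap, stood the three rings back on the board and shut the flap.

**Last checks:**
- The final side and top pictures show three upright rings on the board and the lever in the middle. The look-alikes, mug and cup are where they were.
- The bar measured x ≈ 0.694 m, against 0.692 m when shut at the start.
- The gripper was clear and touching nothing.

**What did not go smoothly:**
- **First opening:** two tries slipped off the bar, because the fingertips stood about 3 cm farther back than the stated tool figures. I corrected for this afterwards.
- **First shutting:** I pressed the flap onto its stop with about 84 N at the wrist. That is under the 120 N limit. The second shutting showed no such force.
- **Middle ring:** I found it shifted about 1 cm in its bay after the blasts, probably from being knocked aside. I picked it up normally.

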